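# Dock, load and close a kit tote

### The job

Make up a kit on the tote dock. Slide the green tote along the dock's rails until it is fully home against the stop, under the hold-down lip, and swing the red-knobbed latch right across behind it. Only then put a tote on it: with all the heat sinks and relays from the bench lying in the green tote, turn the empty yellow tote so that it stacks on the green one's rim, clear above the parts, and turn the empty grey tote so that it nests down inside the yellow one; leave both properly seated and the latch shut.

Things in the scene. Friction and masses are not known exactly. Their poses are not given: they have to be found in the camera images.
- kit_tote: GREEN open stack-and-nest tote, 110 g, in the dock near its mouth, +x end to the stop. 138 (x) x 69 (y) x 64 mm high; origin: centre of underside, z up. Drafted walls: base 103 x 50, inner floor 98 x 46 mm, 2.5 mm up, mouth 116 x 64. Along both long sides the top 14 mm is an upright band 120 mm long, 69 mm apart outside: grip both bands together from above, across y.
- yellow_tote: YELLOW tote, empty, on the bench, any yaw; same shape and axes as the green. Put into another tote with x axes PARALLEL, its lugs drop through the slots and it nests: its origin ends 30 mm above the other's. Half a turn round (x axes OPPOSED) its lugs land on recessed seats in the other's rim and it stacks: origin 50 mm above. About 2 to 3 mm play each way.
- grey_tote: GREY tote, empty, on the bench, any yaw; same shape, axes and behaviour as the yellow one. One of the two empty totes starts at the left front, in front of the parked lamp. The other starts in the middle, between an empty board rack (45 mm high) and the solder station (112 mm high).
- kit_slot_end (a point): Middle of the green tote's +x end at rim height (x = 69, z = 64 mm). On all totes this end has ONE lug low in the middle (13 mm wide, 6 to 20 mm up, out to x = 64 mm), over it one slot 18 mm wide cut from the rim down to 36 mm, and a seat recessed 8 mm into the rim at each corner.
- kit_label_end (a point): Middle of the green tote's -x end at rim height (x = -69, z = 64 mm). On all totes this end has TWO low lugs (13 to 24 mm either side of the middle, 6 to 20 mm up, out to x = -64 mm), a slot over each down to 36 mm, one recessed seat in the middle of the rim, and a white card between the lugs.
- tote_dock: Fixed dock: aluminium plate 247 x 84 x 6 mm with two dark rails (56 mm apart inside, 8 mm over the plate). Origin: middle of the plate's underside; +x: way the tote slides in, mouth at -x. A stop (face at x = 112) has a hold-down lip reaching 5 mm back over the tote's lug, 23 mm over the plate: the tote must be slid in under it. Fully home its origin is at x = 48, y = 0, z = 6 mm.
- dock_latch (a joint): Turn latch at the mouth: 0 open (arm along the dock towards -x, outside the +y rail), 1.57 closed (arm across the mouth behind the tote, end stop). Upright axis at x = -38, y = 50 mm of the dock; closes anticlockwise from above. Light friction hinge (0.03 N m), stays where left; cannot close unless the tote is within 4 mm of home.
- latch_knob (a point): The latch's red round knob: upright post 14 mm across, 12 to 36 mm over the dock plate, 46 mm from the latch axis; this point: on its axis, 30 mm over the plate. In the dock's frame open near x = -84, y = 51, closed near x = -39, y = 4 mm (the docked tote's end flange begins at x = -21, 50 mm up). Pinch it or push it.
- lamp_foot (a point): Top of the foot of the parked magnifier lamp, clamped at the left of the bench, not to be moved. Its column, 60 mm thick, rises nearly upright from here to 0.4 m, its arm goes on upwards. A robot that starts to the left of it must first draw the tool in to some 0.45 m from its base axis before it swings right, or the gripper strikes the column.
- heat_sink_1: Bare aluminium finned heat sink, 28 mm (x, across the fins) by 40 mm (y, along the fins) by 18 mm high, 30 g; origin at the centre of its underside. Grip it across the 28 mm. It may be absent. Parts lie in the lane between the empty board rack (45 mm high) and the board vice (90 mm high), or at the front edge to the right of the vice.
- heat_sink_2: A second bare aluminium finned heat sink, 28 mm (x, across the fins) by 40 mm (y, along the fins) by 18 mm high, 30 g; origin at the centre of its underside. Grip it across the 28 mm. It may be absent. Parts lie in the lane between the empty board rack (45 mm high) and the board vice (90 mm high), or at the front edge to the right of the vice.
- relay_1: Blue box-shaped relay, 13 mm (x) by 29 mm (y) by 16 mm high, 14 g; origin at the centre of its underside. Grip it across the 13 mm. It may be absent.
- relay_2: A second blue box-shaped relay, 13 mm (x) by 29 mm (y) by 16 mm high, 14 g; origin at the centre of its underside. Grip it across the 13 mm. It may be absent.

How it is judged:
On the way, in this order (a step that is already met when the one before it is completed fails the run):
1. the green tote is fully home in the dock with the latch closed behind it (x of kit_tote in the frame of tote_dock between 0.0425 and 0.051 m and y of kit_tote in the frame of tote_dock between -0.005 and 0.005 m and z of kit_tote in the frame of tote_dock between 0.003 and 0.009 m and value of joint dock_latch above 1.4 rad), for 0.2 s.
2. all the parts lie in the green tote and the yellow tote is stacked on it (all of step 1 and x of heat_sink_1 in the frame of kit_tote between -0.055 and 0.055 m and y of heat_sink_1 in the frame of kit_tote between -0.03 and 0.03 m and z of heat_sink_1 in the frame of kit_tote between 0 and 0.045 m and x of heat_sink_2 in the frame of kit_tote between -0.055 and 0.055 m and y of heat_sink_2 in the frame of kit_tote between -0.03 and 0.03 m and z of heat_sink_2 in the frame of kit_tote between 0 and 0.045 m and x of relay_1 in the frame of kit_tote between -0.055 and 0.055 m and y of relay_1 in the frame of kit_tote between -0.03 and 0.03 m and z of relay_1 in the frame of kit_tote between 0 and 0.045 m and x of relay_2 in the frame of kit_tote between -0.055 and 0.055 m and y of relay_2 in the frame of kit_tote between -0.03 and 0.03 m and z of relay_2 in the frame of kit_tote between 0 and 0.045 m and x of yellow_tote in the frame of kit_tote between -0.005 and 0.005 m and y of yellow_tote in the frame of kit_tote between -0.005 and 0.005 m and z of yellow_tote in the frame of kit_tote between 0.047 and 0.053 m and angle between the z axis of yellow_tote and the z axis of kit_tote, either way round below 0.06 rad), for 0.3 s.
At the end, for the whole second after the job is handed in: Green tote home in the dock (5 mm), latch closed (over 1.40 rad), every present part inside it; yellow tote stacked on it (50 mm above), grey nested in the yellow (30 mm above), each within 3 mm in height, 5 mm sideways and level; all at rest (all of step 2 and x of grey_tote in the frame of yellow_tote between -0.005 and 0.005 m and y of grey_tote in the frame of yellow_tote between -0.005 and 0.005 m and z of grey_tote in the frame of yellow_tote between 0.027 and 0.033 m and angle between the z axis of grey_tote and the z axis of yellow_tote, either way round below 0.06 rad and linear speed of each of kit_tote, yellow_tote, grey_tote, heat_sink_1, heat_sink_2, relay_1, relay_2 below 0.02 m/s); the robot touches nothing.
Of heat_sink_1, heat_sink_2, relay_1, relay_2 only 2 to 4 are there at a start; the rules pass over those that are not, and their reading is None.
At some moment in a run one of heat_sink_2, relay_2 may be knocked a few centimetres aside while the robot is not near it.
Once in a run the grip may slacken for a moment while it holds something.
It also fails if it takes over 210 s, if anything falls off the work surface, if the arm or the gripper's body presses on something with over 40 N, if the wrist force passes 120 N, or if a joint passes its speed limit or range.

### The arm

A 6-joint arm with a two-finger parallel gripper is mounted at the origin on a cart in front of the work surface, level with it; the furniture and walls round the work are solid. World frame = base frame: x ahead of the robot, y to its left, z up, the work surface at z = 0. Lengths are in m, angles in rad, forces in N, time in s.
With the tool pointing down it reaches from about 0.35 to 0.975 m from the base axis. Payload 4.9 kg.
Tool frame: the origin (TCP) lies midway between the tips of the shut fingers; the grasp point (between the pads) lies manip.tcp_to_grasp behind it (manip.tcp_to_grasp is the distance from the TCP to the grasp point, in m); z points along the fingers, y is the line along which they close (so a half turn about z gives the same grasp; the last joint's range is limited). The gripper opens to 85 mm and grips with 20 to 120 N. Pads are 22 mm wide; open, the fingers measure 114 mm over their backs; the gripper's body (76 mm by 85 mm) begins 54 mm behind the grasp point. The pads swing forward as they close: fully open they stand 13 mm farther back than shut.
Start: joints at [1.006, 0.053, 1.613, -0, 1.476, -0.119], TCP at [0.269, 0.564, 0.231] pointing down, gripper open.
Joint ranges: [-3.01, 3.01], [-1.01, 2.22], [0.06, 2.58], [-1.02, 4.17], [0.09, 2.62], [-3.14, 3.14]. Speed limits (rad/s): [2.57, 2.57, 3.14, 3.14, 3.14, 3.14].

### API

Orientations are given as a unit quaternion [w, x, y, z].
In Python, from plant import manip, grab_frame, calibration, job_done gives the robot as it stands.
- The arm moves only by the tool send_rows, never from a script. Its argument "rows" is a list of rows, each an object of numbers: "x", "y", "z": the shift along the tool's x, y, z normalised to -1 to 1, where 1 is 15 cm; "wx", "wy", "wz": the turn, a rotation vector about the tool's x, y, z normalised to -1 to 1, where 1 is pi/4 rad; "hand": the opening, from -1 (shut) to 1 (fully open). In form: [{"x": .., "y": .., "z": .., "wx": .., "wy": .., "wz": .., "hand": ..}, ...]. A call has exactly 10 rows; each row shifts and turns the commanded pose from where the row before left it, along the tool's axes as they then stand; what a row does not reach is not made up. A row lasts 1/12 s, in which the tool goes at most 41.7 mm and 7.16 degrees, less where a joint would pass 70% of its speed; a pose out of reach is approached as far as the arm can. A call with a number of a shift or a turn outside -1 to 1 is refused whole. A call with a gripper value outside its range is refused whole. The fingers move at their own pace and stop on an object; the grip force is fixed at half the most. Time passes only in rows, so rows that do not move let the fingers close, or fill a call up. It gives the time, the measured TCP pose, the force, the opening and the grip force at its end, in the units of the state.
- manip.state(): the state, without advancing time (a new reading comes with each control period).
- grab_frame(name): name is "scene" or "side" or "wrist"; returns the picture (480x640x3 uint8, blue, green, red); there is no depth.
- calibration(name): a dict with "camera_matrix" (3x3 intrinsics, pixels), "k1" (the pictures are not rectified: a ray, as slopes to the right and down, at radius r is drawn at 1 + k1 r^2 times it, then the intrinsics apply), "R" (3x3) and "t" (3): a world point X has camera coordinates R X + t. Camera axes: x right, y down, z forward; pixel columns grow to the right and rows downward; lengths in m; the calibration is good to about 2 mm. A picture is of the moment at which its call begins: read the wrist's pose just before it. calibration takes no time and is no camera call; for the wrist camera it gives the pose at the moment of the call.
- job_done(): hands the job in; it is judged then, once.
The state is a dict: "time": time; "joint_pos": joint angles; "joint_vel": joint speeds; "joint_efforts": joint torques, N m; "tool_pos": TCP position; "tool_rot": TCP orientation; "contact_force": force on the tool from outside, world axes, zero at the start; "ft_torque": the same for the moment, N m; "gripper_width": opening from 0.0 (shut) to 1.0 (fully open); "grasp_force": force on a finger pad.
Only numpy, scipy, OpenCV 4.12 (cv2) and the standard library are available. Lean on these libraries where they do the work, as an engineer would, in place of code of your own. Each camera call takes 0.05 s, during which the arm holds its last target. There are 200 camera calls.

## Working session

There is one attempt and no reset: what is moved stays moved. The work goes in short steps, Python scripts to look and compute and a tool call to move; the robot and the scene stay as the last step left them, time stands still between calls to the robot, and variables do not carry over. Pictures are saved under pics/ and viewed, at most 14 in all, crops included, and the job is handed in when it is done.

Besides the shell and the picture viewer there is one more tool, called by a JSON object that holds its "fn" and its "kwargs", one argument or row to a line. send_rows: Moves the arm, as the interface text tells. Scaled input: -1 to 1 covers 15 cm each way for a shift and pi/4 rad each way for a turn. Its arguments: {"type":"object","properties":{"rows":{"type":"array","items":{"type":"object","properties":{"x":{"type":"number","minimum":-1,"maximum":1},"y":{"type":"number","minimum":-1,"maximum":1},"z":{"type":"number","minimum":-1,"maximum":1},"wx":{"type":"number","minimum":-1,"maximum":1},"wy":{"type":"number","minimum":-1,"maximum":1},"wz":{"type":"number","minimum":-1,"maximum":1},"hand":{"type":"number"}}}}},"required":["rows"]}

```bash
ls; mkdir -p pics; python3 - <<'E'
from plant import manip, grab_frame, calibration
import cv2
s=manip.state();print({k:(v if not hasattr(v,'tolist') else v.tolist()) for k,v in s.items()}, manip.tcp_to_grasp)
for n in("scene","side"):
    cv2.imwrite(f"pics/{n}0.png",grab_frame(n)); c=calibration(n);print(n,c)
print(calibration("wrist"))
E
```

```text
pics
{'time': 0.0, 'joint_pos': [1.0059944686967337, 0.05336377043294316, 1.614307507578399, -4.107283552621005e-06, 1.4760000373151136, -0.11899925344748051], 'joint_vel': [0.0005377927623222055, -0.0005499011158236463, 0.0004675953503606246, -0.0005575532352241733, 0.001741657090258499, 0.0015314511884771656], 'joint_efforts': [-0.0011512692435644567, -39.36725735664368, -37.018293142318726, -0.000175877130459412, 0.0068679332616738975, 1.1613334720550483e-05], 'tool_pos': [0.26914999912458665, 0.5633802833668562, 0.2300506682386912], 'tool_rot': [-0.00034653907131323693, 0.22105976312317877, 0.9752597094699853, -0.0009798587223639255], 'contact_force': [-0.132384669889124, 0.6178048058316612, 0.0025017480995179076], 'ft_torque': [-0.017869824630379793, 0.00167383361601646, 0.07943906453935563], 'grasp_force': 0.0, 'gripper_width': 1.0008930310150295} 0.0187
scene {'camera_matrix': array([[552.00248863,   0.        , 325.74021028],
       [  0.        , 552.00248863, 235.41554333],
       [  0.        ,   0.        ,   1.        ]]), 'k1': -0.11776184195882425, 'R': array([[-5.4938
[... 333 characters left out ...]
576262],
       [  0.        ,   0.        ,   1.        ]]), 'k1': -0.0023593894006899378, 'R': array([[ 0.80382871, -0.59477498, -0.01010573],
       [-0.2070011 , -0.26375125, -0.94211773],
       [ 0.55768265,  0.75939318, -0.3351299 ]]), 't': array([-0.4221726 ,  0.18750469,  1.09988547])}
{'camera_matrix': array([[341.040089  ,   0.        , 316.10776326],
       [  0.        , 341.040089  , 239.01991288],
       [  0.        ,   0.        ,   1.        ]]), 'k1': -0.06697034787341406, 'R': array([[ 0.43026439,  0.90270227, -0.00107967],
       [ 0.85321877, -0.40628741,  0.32702945],
       [ 0.29477157, -0.14163033, -0.94501353]]), 't': array([-0.62417929, -0.04344022,  0.38102699])}
```

View pics/scene0.png

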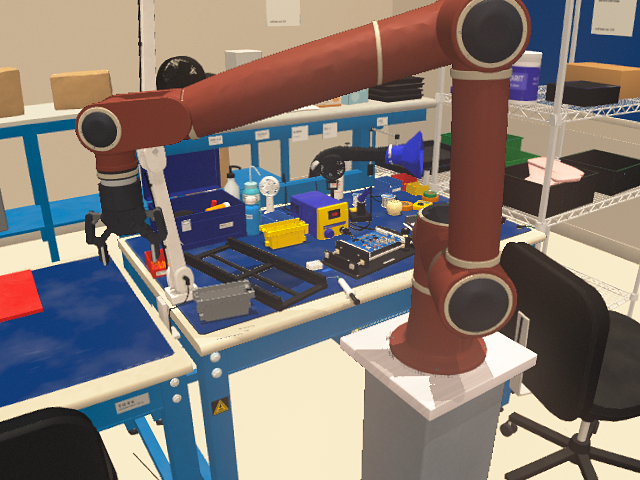

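View pics/side0.png

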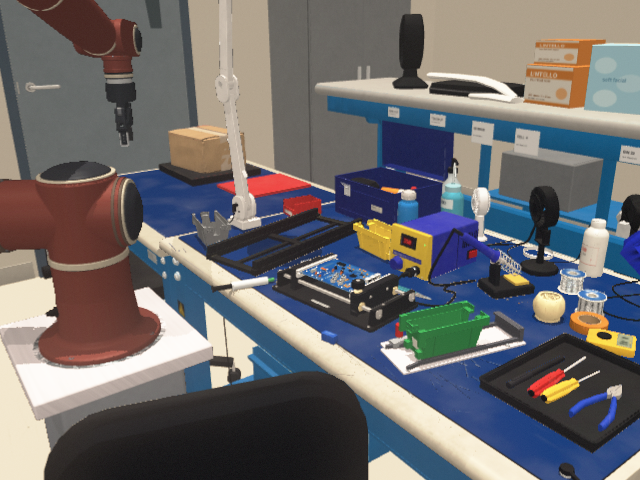

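The scene camera shows the grey tote at about (223,300), yellow at (285,232), and a possible part at (317,266). The side camera shows the green tote at about (440,325), a blue relay at (330,337), the lamp foot at (243,218) and yellow at (375,238).

```bash
cat > h.py <<'E'
import numpy as np, cv2, json, sys
from scipy.spatial.transform import Rotation as Ro
from plant import manip, grab_frame, calibration
def ray(c,p):
    K=c["camera_matrix"]; d=np.array([c["k1"],0,0,0,0.])
    # forward model 1+k1 r^2 is OpenCV's radial one
    n=cv2.undistortPoints(np.array([[p]],float),K,d)[0,0]
    R=np.array(c["R"]); o=-R.T@c["t"]; v=R.T@np.array([n[0],n[1],1]); return o,v/np.linalg.norm(v)
def onz(c,p,z):
    o,v=ray(c,p); return o+v*(z-o[2])/v[2]
def tri(*cp):
    A=0;b=0
    for c,p in cp:
        o,v=ray(c,p); P=np.eye(3)-np.outer(v,v); A=A+P; b=b+P@o
    X=np.linalg.solve(A,b); return X,[round(float(np.linalg.norm(np.cross(X-ray(c,p)[0],ray(c,p)[1])))*1e3,1) for c,p in cp]
def proj(c,X):
    X=np.atleast_2d(np.array(X,float)); R=np.array(c["R"]); 
    return cv2.projectPoints(X,cv2.Rodrigues(R)[0],np.array(c["t"],float),c["camera_matrix"],np.array([c["k1"],0,0,0,0.]))[0][:,0]
def pose():
    s=manip.state(); q=s["tool_rot"]; R=Ro.from_quat([q[1],q[2],q[3],q[0]]).as_matrix(); return s,np.array(s["tool_pos"]),R
def yaw(R): return np.degrees(np.arctan2(R[1,0],R[0,0]))
def Rd(y):
    y=np.radians(y);c,s=np.cos(y),np.sin(y); return np.array([[c,s,0],[s,-c,0],[0,0,-1.]])
def plan(wps,start=None,vmax=0.25,wmax=0.15):
    """wps: (x,y,z,yawdeg of tool x,hand[,n]) -> rows; TCP poses"""
    if start is None: s,p,R=pose()
    else: p,R=np.array(start[:3]),Rd(start[3])
    rows=[]
    for w in wps:
        p1=np.array(w[:3]);R1=Rd(w[3])
        rv=Ro.from_matrix(R.T@R1).as_rotvec(); d=p1-p
        n=int(np.ceil(max(np.linalg.norm(d)/.15/vmax,np.linalg.norm(rv)/(np.pi/4)/wmax,1)))
        if len(w)>5: n=max(n,w[5])
        for i in range(n):
            Rc=R@Ro.from_rotvec(rv*i/n).as_matrix(); v=np.round(Rc.T@d/n/.15,3); u=np.round(rv/n/(np.pi/4),3)
            rows.append((*v.tolist(),*u.tolist(),w[4]))
        p,R=p1,R1
    out=[];last=None
    for r in rows:
        if r==last: out[-1][1]+=1
        else: out.append([r,1]); last=r
    print(len(rows),"rows")
    for r,k in out: print(k,"x",{a:b for a,b in zip(("x","y","z","wx","wy","wz","hand"),r) if b or a=="hand"})
def snap(name,f):
    c=calibration(name); im=grab_frame(name); cv2.imwrite(f"pics/{f}.png",im)
    json.dump({k:np.array(v).tolist() for k,v in c.items()},open(f"pics/{f}.json","w")); return im
def cal(f):
    return {k:np.array(v) if k!="k1" else v for k,v in json.load(open(f"pics/{f}.json")).items()}
E
python3 - <<'E'
from h import *
a,b=calibration("scene"),calibration("side")
np.set_printoptions(precision=3,suppress=True)
for n,p,q in(("grey",(223,300),(212,228)),("yellow",(285,232),(375,238)),("lampfoot",(180,290),(245,215))): print(n,tri((a,p),(b,q)))
print("relay",onz(b,(330,337),.015),"green",onz(b,(443,328),.05),"dock",onz(b,(384,352),0.006),onz(b,(525,340),0.006),"scene",onz(a,(317,266),.015))
print(pose()[1],yaw(pose()[2]))
plan([(.181,.379,.28,154,1),(.30,.27,.33,165,1),(.42,.0,.36,180,1)])
E
```

```text
grey (array([0.391, 0.334, 0.036]), [1.2, 1.2])
yellow (array([0.673, 0.001, 0.042]), [1.3, 1.3])
lampfoot (array([0.524, 0.397, 0.026]), [4.8, 4.8])
relay [ 0.317 -0.288  0.015] green [ 0.452 -0.431  0.05 ] dock [ 0.37  -0.374  0.006] [ 0.597 -0.496  0.006] scene [0.463 0.018 0.015]
[0.269 0.563 0.23 ] 154.45874933053315
19 rows
2 x {'y': -0.227, 'z': -0.055, 'wz': 0.002, 'hand': 1}
4 x {'x': -0.001, 'y': -0.227, 'z': -0.055, 'wz': 0.002, 'hand': 1}
1 x {'x': -0.206, 'y': -0.061, 'z': -0.067, 'wz': -0.049, 'hand': 1}
1 x {'x': -0.204, 'y': -0.069, 'z': -0.067, 'wz': -0.049, 'hand': 1}
1 x {'x': -0.201, 'y': -0.077, 'z': -0.067, 'wz': -0.049, 'hand': 1}
1 x {'x': -0.198, 'y': -0.084, 'z': -0.067, 'wz': -0.049, 'hand': 1}
1 x {'x': -0.195, 'y': -0.092, 'z': -0.067, 'wz': -0.049, 'hand': 1}
1 x {'x': -0.155, 'y': -0.191, 'z': -0.025, 'wz': -0.042, 'hand': 1}
1 x {'x': -0.148, 'y': -0.196, 'z': -0.025, 'wz': -0.042, 'hand': 1}
1 x {'x': -0.142, 'y': -0.201, 'z': -0.025, 'wz': -0.042, 'hand': 1}
1 x {'x': -0.135, 'y': -0.206, 'z': -0.025, 'wz': -0.042, 'hand': 1}
1 x {'x': -0.129, 'y': -0.21, 'z': -0.025, 'wz': -0.042, 'hand': 1}
1 x {'x': -0.122, 'y': -0.214, 'z': -0.025, 'wz': -0.042, 'hand': 1}
1 x {'x': -0.115, 'y': -0.218, 'z': -0.025, 'wz': -0.042, 'hand': 1}
1 x {'x': -0.107, 'y': -0.222, 'z': -0.025, 'wz': -0.042, 'hand': 1}
```

{"fn": "send_rows", "kwargs": {
  "rows": [
    {"y": -0.227,"z": -0.055,"hand": 1},
    {"y": -0.227,"z": -0.055,"hand": 1},
    {"y": -0.227,"z": -0.055,"hand": 1},
    {"y": -0.227,"z": -0.055,"hand": 1},
    {"y": -0.227,"z": -0.055,"hand": 1},
    {"y": -0.227,"z": -0.055,"hand": 1},
    {"x": -0.206,"y": -0.061,"z": -0.067,"wz": -0.049,"hand": 1},
    {"x": -0.204,"y": -0.069,"z": -0.067,"wz": -0.049,"hand": 1},
    {"x": -0.201,"y": -0.077,"z": -0.067,"wz": -0.049,"hand": 1},
    {"x": -0.198,"y": -0.084,"z": -0.067,"wz": -0.049,"hand": 1}
  ]
}}

```text
invalid input at $.rows[0]: expected keys x, y, z, wx, wy, wz, hand
```

{"fn": "send_rows", "kwargs": {
  "rows": [
    {"x": -0.195,"y": -0.092,"z": -0.067,"wz": -0.049,"hand": 1},
    {"x": -0.155,"y": -0.191,"z": -0.025,"wz": -0.042,"hand": 1},
    {"x": -0.148,"y": -0.196,"z": -0.025,"wz": -0.042,"hand": 1},
    {"x": -0.142,"y": -0.201,"z": -0.025,"wz": -0.042,"hand": 1},
    {"x": -0.135,"y": -0.206,"z": -0.025,"wz": -0.042,"hand": 1},
    {"x": -0.129,"y": -0.21,"z": -0.025,"wz": -0.042,"hand": 1},
    {"x": -0.122,"y": -0.214,"z": -0.025,"wz": -0.042,"hand": 1},
    {"x": -0.115,"y": -0.218,"z": -0.025,"wz": -0.042,"hand": 1},
    {"x": -0.107,"y": -0.222,"z": -0.025,"wz": -0.042,"hand": 1},
    {"hand": 1}
  ]
}}

```text
invalid input at $.rows[0]: expected keys x, y, z, wx, wy, wz, hand
```

```bash
python3 - <<'E'
from h import *
snap("wrist","w1")
np.set_printoptions(precision=3,suppress=True)
print(pose()[1],yaw(pose()[2]))
plan([(.42,-.32,.36,180,1)])
E
```

```text
[0.269 0.564 0.23 ] 154.45586777921548
25 rows
1 x {'x': -0.138, 'y': -0.195, 'z': -0.034, 'wz': -0.023, 'hand': 1}
1 x {'x': -0.134, 'y': -0.198, 'z': -0.034, 'wz': -0.023, 'hand': 1}
1 x {'x': -0.131, 'y': -0.2, 'z': -0.034, 'wz': -0.023, 'hand': 1}
1 x {'x': -0.127, 'y': -0.202, 'z': -0.034, 'wz': -0.023, 'hand': 1}
1 x {'x': -0.124, 'y': -0.205, 'z': -0.034, 'wz': -0.023, 'hand': 1}
1 x {'x': -0.12, 'y': -0.207, 'z': -0.034, 'wz': -0.023, 'hand': 1}
1 x {'x': -0.116, 'y': -0.209, 'z': -0.034, 'wz': -0.023, 'hand': 1}
1 x {'x': -0.112, 'y': -0.211, 'z': -0.034, 'wz': -0.023, 'hand': 1}
1 x {'x': -0.109, 'y': -0.213, 'z': -0.034, 'wz': -0.023, 'hand': 1}
1 x {'x': -0.105, 'y': -0.215, 'z': -0.034, 'wz': -0.023, 'hand': 1}
1 x {'x': -0.101, 'y': -0.217, 'z': -0.034, 'wz': -0.023, 'hand': 1}
1 x {'x': -0.097, 'y': -0.218, 'z': -0.034, 'wz': -0.023, 'hand': 1}
1 x {'x': -0.093, 'y': -0.22, 'z': -0.034, 'wz': -0.023, 'hand': 1}
1 x {'x': -0.089, 'y': -0.222, 'z': -0.034, 'wz': -0.023, 'hand': 1}
1 x {'x': -0.085, 'y': -0.223, 'z': -0.034, 'wz': -0.023, 'hand': 1}
1 x {'x': -0.081, 'y': -0.225, 'z': -0.034, 'wz': -0.023, 'hand': 1}
1 x {'x': -0.077, 'y': -0.226, 'z': -0.034, 'wz': -0.023, 'hand': 1}
1 x {'x': -0.073, 'y': -0.228, 'z': -0.034, 'wz': -0.023, 'hand': 1}
1 x {'x': -0.069, 'y': -0.229, 'z': -0.034, 'wz': -0.023, 'hand': 1}
1 x {'x': -0.065, 'y': -0.23, 'z': -0.034, 'wz': -0.023, 'hand': 1}
1 x {'x': -0.061, 'y': -0.231, 'z': -0.035, 'wz': -0.023, 'hand': 1}
1 x {'x': -0.057, 'y': -0.232, 'z': -0.035, 'wz': -0.023, 'hand': 1}
1 x {'x': -0.053, 'y': -0.233, 'z': -0.035, 'wz': -0.023, 'hand': 1}
1 x {'x': -0.049, 'y': -0.234, 'z': -0.035, 'wz': -0.023, 'hand': 1}
1 x {'x': -0.044, 'y': -0.235, 'z': -0.035, 'wz': -0.023, 'hand': 1}
```

View pics/w1.png

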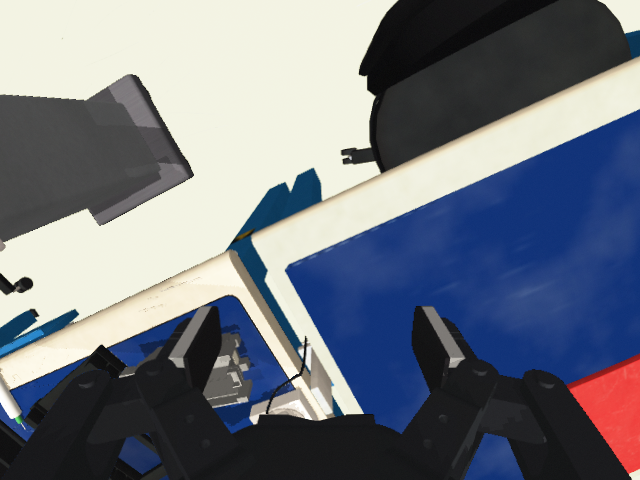

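The wrist view shows the left-hand bench, the grey tote's edge near (235,370) and the fingers at the bottom. The moves were refused because every key is required, so I'm adjusting the row format.

```bash
python3 - <<'E'
s=open('h.py').read()
i=s.index("    rows=[]\n"); j=s.index("def snap")
s=s[:i]+'''    rows=[]
    for w in wps:
        p1=np.array(w[:3]);R1=Rd(w[3])
        rv=Ro.from_matrix(R.T@R1).as_rotvec()
        n=int(np.ceil(max(np.linalg.norm(p1-p)/.15/vmax,np.linalg.norm(rv)/(np.pi/4)/wmax,1)))
        if len(w)>5: n=max(n,w[5])
        for k in range(n,0,-1):   # each row from the rounded pose: rounding is not summed
            dec=3 if k==1 else 2
            v=np.round(R.T@(p1-p)/k/.15,dec); u=np.round(Ro.from_matrix(R.T@R1).as_rotvec()/k/(np.pi/4),dec)
            p=p+R@v*.15; R=R@Ro.from_rotvec(u*np.pi/4).as_matrix()
            rows.append((*(v+0).tolist(),*(u+0).tolist(),w[4]))
    print(len(rows),"rows")
    for q,r in enumerate(rows): print(("" if q%10 else "--\\n")+json.dumps({a:(int(b) if b==int(b) else b) for a,b in zip(("x","y","z","wx","wy","wz","hand"),r)}))
'''+s[j:]
open('h.py','w').write(s)
E
python3 - <<'E'
from h import *
plan([(.181,.379,.28,150,1),(.30,.20,.36,100,1),(.47,-.12,.42,0,1)])
E
```

```text
29 rows
--
{"x": 0, "y": -0.23, "z": -0.05, "wx": 0, "wy": 0, "wz": 0.02, "hand": 1}
{"x": 0, "y": -0.23, "z": -0.06, "wx": 0, "wy": 0, "wz": 0.02, "hand": 1}
{"x": -0.01, "y": -0.23, "z": -0.05, "wx": 0, "wy": 0, "wz": 0.01, "hand": 1}
{"x": -0.01, "y": -0.22, "z": -0.06, "wx": 0, "wy": 0, "wz": 0.02, "hand": 1}
{"x": -0.01, "y": -0.23, "z": -0.05, "wx": 0, "wy": 0, "wz": 0.01, "hand": 1}
{"x": -0.016, "y": -0.223, "z": -0.059, "wx": -0.002, "wy": 0, "wz": 0.019, "hand": 1}
{"x": -0.16, "y": -0.08, "z": -0.07, "wx": 0, "wy": 0, "wz": 0.14, "hand": 1}
{"x": -0.17, "y": -0.06, "z": -0.07, "wx": 0, "wy": 0, "wz": 0.14, "hand": 1}
{"x": -0.17, "y": -0.04, "z": -0.07, "wx": 0, "wy": 0, "wz": 0.14, "hand": 1}
{"x": -0.18, "y": -0.02, "z": -0.06, "wx": 0, "wy": 0, "wz": 0.14, "hand": 1}
--
{"x": -0.18, "y": -0.01, "z": -0.07, "wx": 0, "wy": 0, "wz": 0.14, "hand": 1}
{"x": -0.18, "y": 0.02, "z": -0.06, "wx": 0, "wy": 0, "wz": 0.14, "hand": 1}
{"x": -0.18, "y": 0.03, "z": -0.07, "wx": 0, "wy": 0, "wz": 0.14, "hand": 1}
{"x": -0.165, "y": 0.055, "z": -0.063, "wx": 0, "wy": 0, "wz": 0.131, "ha
[... 460 characters left out ...]
nd": 1}
--
{"x": -0.08, "y": 0.14, "z": -0.02, "wx": 0, "wy": 0, "wz": 0.15, "hand": 1}
{"x": -0.07, "y": 0.15, "z": -0.03, "wx": 0, "wy": 0, "wz": 0.15, "hand": 1}
{"x": -0.05, "y": 0.15, "z": -0.02, "wx": 0, "wy": 0, "wz": 0.15, "hand": 1}
{"x": -0.03, "y": 0.16, "z": -0.03, "wx": 0, "wy": 0, "wz": 0.15, "hand": 1}
{"x": -0.01, "y": 0.16, "z": -0.02, "wx": 0, "wy": 0, "wz": 0.14, "hand": 1}
{"x": 0, "y": 0.16, "z": -0.03, "wx": 0, "wy": 0, "wz": 0.15, "hand": 1}
{"x": 0.02, "y": 0.16, "z": -0.02, "wx": 0, "wy": 0, "wz": 0.14, "hand": 1}
{"x": 0.04, "y": 0.15, "z": -0.03, "wx": 0, "wy": 0, "wz": 0.15, "hand": 1}
{"x": 0.063, "y": 0.151, "z": -0.021, "wx": 0, "wy": 0, "wz": 0.142, "hand": 1}
```

{"fn": "send_rows", "kwargs": {
  "rows": [
    {"x": 0,"y": -0.23,"z": -0.05,"wx": 0,"wy": 0,"wz": 0.02,"hand": 1},
    {"x": 0,"y": -0.23,"z": -0.06,"wx": 0,"wy": 0,"wz": 0.02,"hand": 1},
    {"x": -0.01,"y": -0.23,"z": -0.05,"wx": 0,"wy": 0,"wz": 0.01,"hand": 1},
    {"x": -0.01,"y": -0.22,"z": -0.06,"wx": 0,"wy": 0,"wz": 0.02,"hand": 1},
    {"x": -0.01,"y": -0.23,"z": -0.05,"wx": 0,"wy": 0,"wz": 0.01,"hand": 1},
    {"x": -0.016,"y": -0.223,"z": -0.059,"wx": 0,"wy": 0,"wz": 0.019,"hand": 1},
    {"x": -0.16,"y": -0.08,"z": -0.07,"wx": 0,"wy": 0,"wz": 0.14,"hand": 1},
    {"x": -0.17,"y": -0.06,"z": -0.07,"wx": 0,"wy": 0,"wz": 0.14,"hand": 1},
    {"x": -0.17,"y": -0.04,"z": -0.07,"wx": 0,"wy": 0,"wz": 0.14,"hand": 1},
    {"x": -0.18,"y": -0.02,"z": -0.06,"wx": 0,"wy": 0,"wz": 0.14,"hand": 1}
  ]
}}

```text
time: 0.98
tool_pos: [0.2415, 0.2895, 0.3217]
tool_rot: [0.0, 0.465, 0.885, 0.0]
contact_force: [0.6, 0.6, -0.0]
gripper_width: 1.003
grasp_force: 0.0
```

{"fn": "send_rows", "kwargs": {
  "rows": [
    {"x": -0.18,"y": -0.01,"z": -0.07,"wx": 0,"wy": 0,"wz": 0.14,"hand": 1},
    {"x": -0.18,"y": 0.02,"z": -0.06,"wx": 0,"wy": 0,"wz": 0.14,"hand": 1},
    {"x": -0.18,"y": 0.03,"z": -0.07,"wx": 0,"wy": 0,"wz": 0.14,"hand": 1},
    {"x": -0.165,"y": 0.055,"z": -0.063,"wx": 0,"wy": 0,"wz": 0.131,"hand": 1},
    {"x": -0.15,"y": 0.05,"z": -0.03,"wx": 0,"wy": 0,"wz": 0.15,"hand": 1},
    {"x": -0.15,"y": 0.07,"z": -0.03,"wx": 0,"wy": 0,"wz": 0.15,"hand": 1},
    {"x": -0.14,"y": 0.08,"z": -0.03,"wx": 0,"wy": 0,"wz": 0.15,"hand": 1},
    {"x": -0.13,"y": 0.1,"z": -0.03,"wx": 0,"wy": 0,"wz": 0.15,"hand": 1},
    {"x": -0.11,"y": 0.11,"z": -0.03,"wx": 0,"wy": 0,"wz": 0.15,"hand": 1},
    {"x": -0.1,"y": 0.13,"z": -0.03,"wx": 0,"wy": 0,"wz": 0.15,"hand": 1}
  ]
}}

```text
time: 1.82
tool_pos: [0.3682, 0.0708, 0.3876]
tool_rot: [-0.0, 0.87, 0.494, 0.0]
contact_force: [0.7, 0.3, 0.8]
gripper_width: 1.002
grasp_force: 0.0
```

{"fn": "send_rows", "kwargs": {
  "rows": [
    {"x": -0.08,"y": 0.14,"z": -0.02,"wx": 0,"wy": 0,"wz": 0.15,"hand": 1},
    {"x": -0.07,"y": 0.15,"z": -0.03,"wx": 0,"wy": 0,"wz": 0.15,"hand": 1},
    {"x": -0.05,"y": 0.15,"z": -0.02,"wx": 0,"wy": 0,"wz": 0.15,"hand": 1},
    {"x": -0.03,"y": 0.16,"z": -0.03,"wx": 0,"wy": 0,"wz": 0.15,"hand": 1},
    {"x": -0.01,"y": 0.16,"z": -0.02,"wx": 0,"wy": 0,"wz": 0.14,"hand": 1},
    {"x": 0,"y": 0.16,"z": -0.03,"wx": 0,"wy": 0,"wz": 0.15,"hand": 1},
    {"x": 0.02,"y": 0.16,"z": -0.02,"wx": 0,"wy": 0,"wz": 0.14,"hand": 1},
    {"x": 0.04,"y": 0.15,"z": -0.03,"wx": 0,"wy": 0,"wz": 0.15,"hand": 1},
    {"x": 0.063,"y": 0.151,"z": -0.021,"wx": 0,"wy": 0,"wz": 0.142,"hand": 1},
    {"x": 0,"y": 0,"z": 0,"wx": 0,"wy": 0,"wz": 0,"hand": 1}
  ]
}}

```text
time: 2.65
tool_pos: [0.4712, -0.1226, 0.42]
tool_rot: [0.0, 1.0, -0.003, -0.001]
contact_force: [0.1, 1.2, 0.5]
gripper_width: 1.003
grasp_force: 0.0
```

```bash
python3 - <<'E'
from h import *
im=snap("wrist","w2"); cv2.imwrite("pics/w2b.png",cv2.resize(im,(800,600),interpolation=cv2.INTER_CUBIC))
print(pose()[1],yaw(pose()[2]),pose()[0]["time"])
E
```

```text
[ 0.47054566 -0.1210556   0.41994607] -0.09335679359566833 2.7
```

View pics/w2b.png

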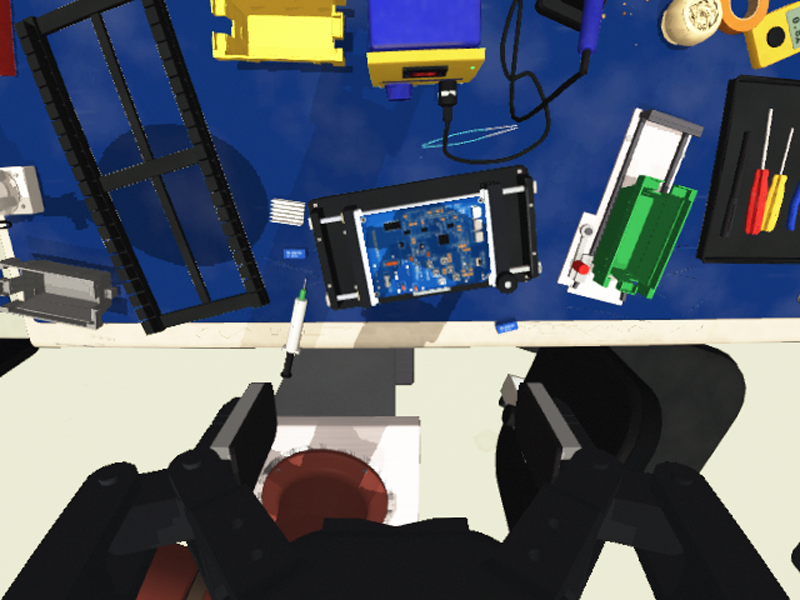

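The wrist view at 800x600 shows:
- Yellow tote at (280,30), its rim partly cut off.
- Grey tote at (60,293).
- Heat sink at (288,211).
- Relays at (294,254) and (507,325).
- Green tote at (648,237), red knob at (582,267), and dock plate corners near (640,108) and (565,285).

So three parts are present.

```bash
python3 - <<'E'
from h import *
np.set_printoptions(precision=3,suppress=True)
c=cal("w2"); q=lambda x,y:(x/1.25,y/1.25)
f=lambda n,x,y,z:print(n,onz(c,q(x,y),z))
f("hs",288,211,.018);f("r1",294,254,.016);f("r2",507,325,.016);f("knob",582,267,.042)
f("dock stopL",640,108,.006);f("dock stopR",703,130,.03);f("dock mouthL",560,287,.006);
f("green near L",598,288,.07);f("green near R",652,298,.07);f("far L",625,176,.07);f("far R",697,190,.07)
f("yel L",212,60,.064);f("yel R",346,65,.064)
f("grey",60,293,.064);f("rackR",268,300,.045);f("rackTop",160,0,.045);f("vice l",312,205,.05);f("vice bl",325,305,.05)
plan([(.38,-.36,.30,-26,1)])
E
```

```text
hs [0.486 0.013 0.018]
r1 [0.43  0.01  0.016]
r2 [ 0.327 -0.278  0.016]
knob [ 0.417 -0.362  0.042]
dock stopL [ 0.612 -0.427  0.006]
dock stopR [ 0.587 -0.499  0.03 ]
dock mouthL [ 0.379 -0.351  0.006]
green near L [ 0.398 -0.373  0.07 ]
green near R [ 0.385 -0.445  0.07 ]
far L [ 0.532 -0.386  0.07 ]
far R [ 0.518 -0.476  0.07 ]
yel L [0.655 0.072 0.064]
yel R [ 0.646 -0.072  0.064]
grey [0.393 0.31  0.064]
rackR [0.376 0.042 0.045]
rackTop [0.722 0.132 0.045]
vice l [ 0.497 -0.024  0.05 ]
vice bl [ 0.37  -0.032  0.05 ]
8 rows
--
{"x": -0.07, "y": 0.2, "z": 0.1, "wx": 0, "wy": 0, "wz": 0.07, "hand": 1}
{"x": -0.06, "y": 0.2, "z": 0.1, "wx": 0, "wy": 0, "wz": 0.07, "hand": 1}
{"x": -0.05, "y": 0.21, "z": 0.1, "wx": 0, "wy": 0, "wz": 0.07, "hand": 1}
{"x": -0.04, "y": 0.21, "z": 0.1, "wx": 0, "wy": 0, "wz": 0.07, "hand": 1}
{"x": -0.03, "y": 0.21, "z": 0.1, "wx": 0, "wy": 0, "wz": 0.07, "hand": 1}
{"x": -0.02, "y": 0.21, "z": 0.1, "wx": 0, "wy": 0, "wz": 0.08, "hand": 1}
{"x": -0.01, "y": 0.21, "z": 0.1, "wx": 0, "wy": 0, "wz": 0.07, "hand": 1}
{"x": 0.003, "y": 0.22, "z": 0.1, "wx": 0, "wy": 0.002, "wz": 0.076, "hand": 1}
```

```bash
python3 - <<'E'
from h import *
plan([(.45,-.395,.29,-18,1)])
E
```

```text
9 rows
--
{"x": -0.01, "y": 0.2, "z": 0.1, "wx": 0, "wy": 0, "wz": 0.04, "hand": 1}
{"x": -0.01, "y": 0.2, "z": 0.1, "wx": 0, "wy": 0, "wz": 0.04, "hand": 1}
{"x": 0, "y": 0.2, "z": 0.1, "wx": 0, "wy": 0, "wz": 0.05, "hand": 1}
{"x": 0.01, "y": 0.21, "z": 0.09, "wx": 0, "wy": 0, "wz": 0.04, "hand": 1}
{"x": 0.01, "y": 0.2, "z": 0.1, "wx": 0, "wy": 0, "wz": 0.05, "hand": 1}
{"x": 0.02, "y": 0.2, "z": 0.09, "wx": 0, "wy": 0, "wz": 0.04, "hand": 1}
{"x": 0.03, "y": 0.21, "z": 0.1, "wx": 0, "wy": 0, "wz": 0.05, "hand": 1}
{"x": 0.03, "y": 0.2, "z": 0.09, "wx": 0, "wy": 0, "wz": 0.04, "hand": 1}
{"x": 0.038, "y": 0.202, "z": 0.095, "wx": 0, "wy": 0.002, "wz": 0.048, "hand": 1}
```

{"fn": "send_rows", "kwargs": {
  "rows": [
    {"x": -0.01,"y": 0.2,"z": 0.1,"wx": 0,"wy": 0,"wz": 0.04,"hand": 1},
    {"x": -0.01,"y": 0.2,"z": 0.1,"wx": 0,"wy": 0,"wz": 0.04,"hand": 1},
    {"x": 0,"y": 0.2,"z": 0.1,"wx": 0,"wy": 0,"wz": 0.05,"hand": 1},
    {"x": 0.01,"y": 0.21,"z": 0.09,"wx": 0,"wy": 0,"wz": 0.04,"hand": 1},
    {"x": 0.01,"y": 0.2,"z": 0.1,"wx": 0,"wy": 0,"wz": 0.05,"hand": 1},
    {"x": 0.02,"y": 0.2,"z": 0.09,"wx": 0,"wy": 0,"wz": 0.04,"hand": 1},
    {"x": 0.03,"y": 0.21,"z": 0.1,"wx": 0,"wy": 0,"wz": 0.05,"hand": 1},
    {"x": 0.03,"y": 0.2,"z": 0.09,"wx": 0,"wy": 0,"wz": 0.04,"hand": 1},
    {"x": 0.038,"y": 0.202,"z": 0.095,"wx": 0,"wy": 0,"wz": 0.048,"hand": 1},
    {"x": 0,"y": 0,"z": 0,"wx": 0,"wy": 0,"wz": 0,"hand": 1}
  ]
}}

```text
time: 3.53
tool_pos: [0.4483, -0.3958, 0.2862]
tool_rot: [-0.001, 0.988, -0.157, -0.003]
contact_force: [-1.1, 0.4, -1.0]
gripper_width: 0.999
grasp_force: 0.0
```

```bash
python3 - <<'E'
from h import *
im=snap("wrist","w3"); cv2.imwrite("pics/w3b.png",cv2.resize(im[0:360,100:580],(800,600),interpolation=cv2.INTER_CUBIC))
print(pose()[1],yaw(pose()[2]),pose()[0]["time"])
E
```

```text
[ 0.44913631 -0.39401172  0.28784342] -17.960520728251282 3.5833
```

View pics/w3b.png

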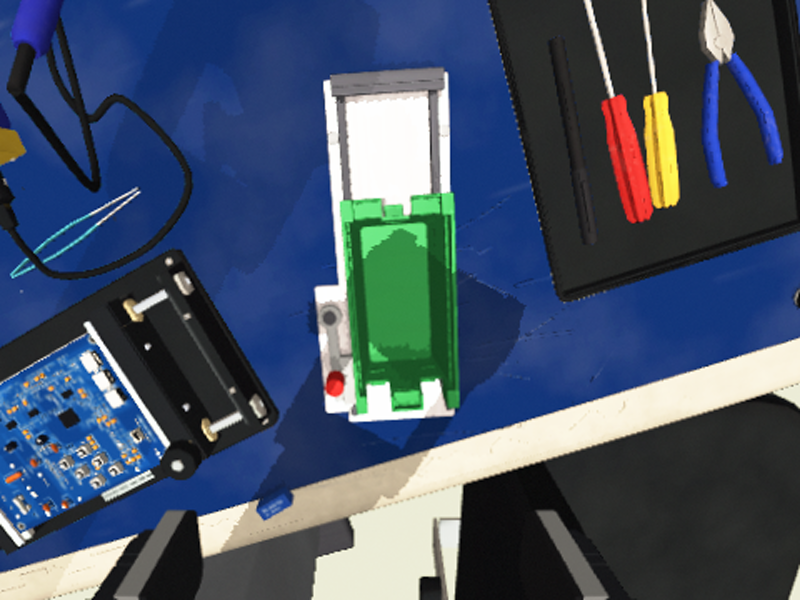

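The w3 crop (px = 100+0.6u, 0.6v) shows:
- Green rim corners at (342,203), (453,195), (459,404), (356,413).
- Plate corners at (325,80), (450,70), (457,413), (350,421).
- Knob top at (335,382), latch pivot at (330,317), relay 2 at (274,503).

```bash
python3 - <<'E'
from h import *
np.set_printoptions(precision=4,suppress=True)
c2,c3=cal("w2"),cal("w3"); q2=lambda x,y:(x/1.25,y/1.25); q3=lambda u,v:(100+.6*u,.6*v)
for n,a,b in (("rim nearL",(598,289),(356,413)),("rim nearR",(652,298),(459,404)),("farR",(698,189),(453,195)),("knobtop",(582,266),(335,380)),("relay2",(507,325),(274,503))):
    print(n,*tri((c2,q2(*a)),(c3,q3(*b))))
g={k:onz(c3,q3(*v),.070)[:2] for k,v in dict(fL=(342,203),fR=(453,195),nR=(459,404),nL=(356,413)).items()}
d={k:onz(c3,q3(*v),.006)[:2] for k,v in dict(fL=(325,80),fR=(450,70),nR=(457,414),nL=(350,421)).items()}
for G in(g,d):
    x=(G["fL"]+G["fR"]-G["nL"]-G["nR"])/2; y=(G["fL"]-G["fR"]+G["nL"]-G["nR"])/2
    print(G,"centre",sum(G.values())/4,"len",np.linalg.norm(x),np.linalg.norm(y),"yaw",np.degrees(np.arctan2(x[1],x[0])),np.degrees(np.arctan2(-y[0],y[1])))
print("knob",onz(c3,q3(335,379),.042),"pivot",onz(c3,q3(330,316),.02),"relay",onz(c3,q3(274,503),.016))
E
```

```text
rim nearL [ 0.3962 -0.376   0.0631] [1.7, 1.7]
rim nearR [ 0.385  -0.4448  0.0702] [0.3, 0.3]
farR [ 0.5174 -0.4756  0.0723] [1.9, 1.9]
knobtop [ 0.4163 -0.3655  0.0328] [0.1, 0.1]
relay2 [ 0.3251 -0.2794  0.0124] [0.5, 0.5]
{'fL': array([ 0.5314, -0.4109]), 'fR': array([ 0.5153, -0.4758]), 'nR': array([ 0.3852, -0.4448]), 'nL': array([ 0.4004, -0.3768])} centre [ 0.4581 -0.4271] len 0.13455971221665425 0.06822217213232729 yaw -13.995351834304545 -13.25656124009963
{'fL': array([ 0.611 , -0.4233]), 'fR': array([ 0.5913, -0.505 ]), 'nR': array([ 0.3518, -0.4451]), 'nL': array([ 0.3725, -0.362 ])} centre [ 0.4816 -0.4338] len 0.24659493770338306 0.08481573680415905 yaw -14.235440831326134 -13.794578925828706
knob [ 0.4197 -0.3671  0.042 ] pivot [ 0.46  -0.376  0.02 ] relay [ 0.3263 -0.2806  0.016 ]
```

```bash
python3 - <<'E'
from h import *
plan([(.4775,-.432,.12,-14.1,1),(.4775,-.432,.038,-14.1,1,4)])
E
```

```text
9 rows
--
{"x": 0.05, "y": 0.04, "z": 0.22, "wx": 0, "wy": 0, "wz": -0.02, "hand": 1}
{"x": 0.05, "y": 0.04, "z": 0.22, "wx": 0, "wy": 0, "wz": -0.02, "hand": 1}
{"x": 0.05, "y": 0.04, "z": 0.23, "wx": 0, "wy": 0, "wz": -0.02, "hand": 1}
{"x": 0.05, "y": 0.04, "z": 0.22, "wx": 0, "wy": 0, "wz": -0.01, "hand": 1}
{"x": 0.058, "y": 0.034, "z": 0.227, "wx": -0.004, "wy": 0.006, "wz": -0.016, "hand": 1}
{"x": 0, "y": 0, "z": 0.14, "wx": 0, "wy": 0, "wz": 0, "hand": 1}
{"x": 0, "y": 0, "z": 0.14, "wx": 0, "wy": 0, "wz": 0, "hand": 1}
{"x": 0, "y": 0, "z": 0.13, "wx": 0, "wy": 0, "wz": 0, "hand": 1}
{"x": 0, "y": 0, "z": 0.137, "wx": 0, "wy": 0, "wz": 0, "hand": 1}
```

{"fn": "send_rows", "kwargs": {
  "rows": [
    {"x": 0.05,"y": 0.04,"z": 0.22,"wx": 0,"wy": 0,"wz": -0.02,"hand": 1},
    {"x": 0.05,"y": 0.04,"z": 0.22,"wx": 0,"wy": 0,"wz": -0.02,"hand": 1},
    {"x": 0.05,"y": 0.04,"z": 0.23,"wx": 0,"wy": 0,"wz": -0.02,"hand": 1},
    {"x": 0.05,"y": 0.04,"z": 0.22,"wx": 0,"wy": 0,"wz": -0.01,"hand": 1},
    {"x": 0.058,"y": 0.034,"z": 0.227,"wx": 0,"wy": 0,"wz": -0.016,"hand": 1},
    {"x": 0,"y": 0,"z": 0.14,"wx": 0,"wy": 0,"wz": 0,"hand": 1},
    {"x": 0,"y": 0,"z": 0.14,"wx": 0,"wy": 0,"wz": 0,"hand": 1},
    {"x": 0,"y": 0,"z": 0.13,"wx": 0,"wy": 0,"wz": 0,"hand": 1},
    {"x": 0,"y": 0,"z": 0.137,"wx": 0,"wy": 0,"wz": 0,"hand": 1},
    {"x": 0,"y": 0,"z": 0,"wx": 0,"wy": 0,"wz": 0,"hand": 1}
  ]
}}

```text
time: 4.42
tool_pos: [0.4781, -0.4284, 0.0373]
tool_rot: [-0.003, 0.993, -0.121, -0.003]
contact_force: [-0.9, 1.4, -0.7]
gripper_width: 1.005
grasp_force: 0.0
```

{"fn": "send_rows", "kwargs": {
  "rows": [
    {"x": 0,"y": 0,"z": 0,"wx": 0,"wy": 0,"wz": 0,"hand": -1},
    {"x": 0,"y": 0,"z": 0,"wx": 0,"wy": 0,"wz": 0,"hand": -1},
    {"x": 0,"y": 0,"z": 0,"wx": 0,"wy": 0,"wz": 0,"hand": -1},
    {"x": 0,"y": 0,"z": 0,"wx": 0,"wy": 0,"wz": 0,"hand": -1},
    {"x": 0,"y": 0,"z": 0,"wx": 0,"wy": 0,"wz": 0,"hand": -1},
    {"x": 0,"y": 0,"z": 0,"wx": 0,"wy": 0,"wz": 0,"hand": -1},
    {"x": 0,"y": 0,"z": 0,"wx": 0,"wy": 0,"wz": 0,"hand": -1},
    {"x": 0,"y": 0,"z": 0,"wx": 0,"wy": 0,"wz": 0,"hand": -1},
    {"x": 0,"y": 0,"z": 0,"wx": 0,"wy": 0,"wz": 0,"hand": -1},
    {"x": 0,"y": 0,"z": 0,"wx": 0,"wy": 0,"wz": 0,"hand": -1}
  ]
}}

```text
time: 5.25
tool_pos: [0.4804, -0.433, 0.0432]
tool_rot: [0.0, 0.993, -0.122, 0.001]
contact_force: [-0.3, 1.2, 6.1]
gripper_width: 0.792
grasp_force: 69.9
```

```bash
python3 - <<'E'
from h import *
im=snap("wrist","w4"); cv2.imwrite("pics/w4b.png",im)
s,p,R=pose();print(p,yaw(R),s["time"],s["gripper_width"],s["grasp_force"],s["contact_force"])
plan([(p[0]+.07*np.cos(np.radians(-14.1)),p[1]+.07*np.sin(np.radians(-14.1)),p[2],-14.1,-1,8)])
E
```

```text
[ 0.48033067 -0.433014    0.04312571] -14.024985988335523 5.3 0.7949523681430253 69.89456534385681 [-0.30802805  1.28492494  6.92557632]
8 rows
--
{"x": 0.06, "y": 0, "z": 0, "wx": 0, "wy": 0, "wz": 0, "hand": -1}
{"x": 0.06, "y": 0, "z": 0, "wx": 0, "wy": 0, "wz": 0, "hand": -1}
{"x": 0.06, "y": 0, "z": 0, "wx": 0, "wy": 0, "wz": 0, "hand": -1}
{"x": 0.06, "y": 0, "z": 0, "wx": 0, "wy": 0, "wz": 0, "hand": -1}
{"x": 0.06, "y": 0, "z": 0, "wx": 0, "wy": 0, "wz": 0, "hand": -1}
{"x": 0.06, "y": 0, "z": 0, "wx": 0, "wy": 0, "wz": 0, "hand": -1}
{"x": 0.05, "y": 0, "z": 0, "wx": 0, "wy": 0, "wz": 0, "hand": -1}
{"x": 0.057, "y": 0.001, "z": 0.001, "wx": 0.001, "wy": -0.003, "wz": 0.002, "hand": -1}
```

View pics/w4b.png

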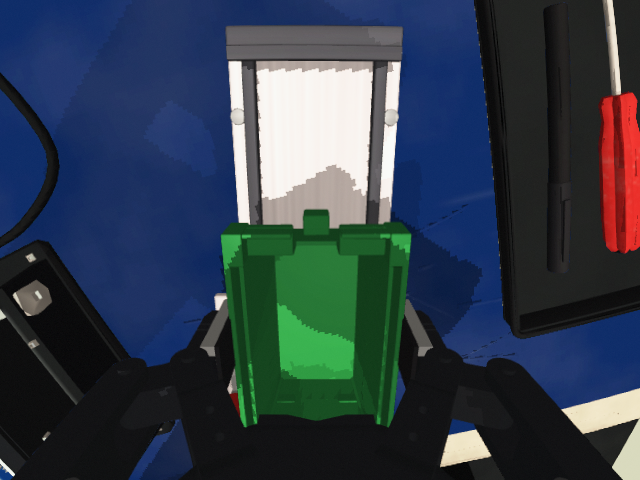

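The picture shows both bands held, with the dock empty ahead up to the stop at row 45. I'll slide the tote now.

{"fn": "send_rows", "kwargs": {
  "rows": [
    {"x": 0.06,"y": 0,"z": 0,"wx": 0,"wy": 0,"wz": 0,"hand": -1},
    {"x": 0.06,"y": 0,"z": 0,"wx": 0,"wy": 0,"wz": 0,"hand": -1},
    {"x": 0.06,"y": 0,"z": 0,"wx": 0,"wy": 0,"wz": 0,"hand": -1},
    {"x": 0.06,"y": 0,"z": 0,"wx": 0,"wy": 0,"wz": 0,"hand": -1},
    {"x": 0.06,"y": 0,"z": 0,"wx": 0,"wy": 0,"wz": 0,"hand": -1},
    {"x": 0.06,"y": 0,"z": 0,"wx": 0,"wy": 0,"wz": 0,"hand": -1},
    {"x": 0.05,"y": 0,"z": 0,"wx": 0,"wy": 0,"wz": 0,"hand": -1},
    {"x": 0.05,"y": 0,"z": 0,"wx": 0,"wy": 0,"wz": 0,"hand": -1},
    {"x": 0,"y": 0,"z": 0,"wx": 0,"wy": 0,"wz": 0,"hand": -1},
    {"x": 0,"y": 0,"z": 0,"wx": 0,"wy": 0,"wz": 0,"hand": -1}
  ]
}}

```text
time: 6.13
tool_pos: [0.5476, -0.4502, 0.0432]
tool_rot: [0.001, 0.993, -0.122, 0.001]
contact_force: [1.3, 0.6, 5.2]
gripper_width: 0.794
grasp_force: 69.8
```

{"fn": "send_rows", "kwargs": {
  "rows": [
    {"x": 0.01,"y": 0,"z": 0,"wx": 0,"wy": 0,"wz": 0,"hand": -1},
    {"x": 0.01,"y": 0,"z": 0,"wx": 0,"wy": 0,"wz": 0,"hand": -1},
    {"x": 0.01,"y": 0,"z": 0,"wx": 0,"wy": 0,"wz": 0,"hand": -1},
    {"x": 0.01,"y": 0,"z": 0,"wx": 0,"wy": 0,"wz": 0,"hand": -1},
    {"x": 0,"y": 0,"z": 0,"wx": 0,"wy": 0,"wz": 0,"hand": -1},
    {"x": 0,"y": 0,"z": 0,"wx": 0,"wy": 0,"wz": 0,"hand": -1},
    {"x": 0,"y": 0,"z": 0,"wx": 0,"wy": 0,"wz": 0,"hand": -1},
    {"x": 0,"y": 0,"z": 0,"wx": 0,"wy": 0,"wz": 0,"hand": -1},
    {"x": 0,"y": 0,"z": 0,"wx": 0,"wy": 0,"wz": 0,"hand": -1},
    {"x": 0,"y": 0,"z": 0,"wx": 0,"wy": 0,"wz": 0,"hand": -1}
  ]
}}

```text
time: 6.97
tool_pos: [0.5513, -0.4512, 0.0433]
tool_rot: [0.0, 0.993, -0.122, -0.001]
contact_force: [-6.3, 2.8, 9.9]
gripper_width: 0.791
grasp_force: 70.3
```

{"fn": "send_rows", "kwargs": {
  "rows": [
    {"x": 0.01,"y": 0,"z": 0,"wx": 0,"wy": 0,"wz": 0,"hand": -1},
    {"x": 0.01,"y": 0,"z": 0,"wx": 0,"wy": 0,"wz": 0,"hand": -1},
    {"x": 0.01,"y": 0,"z": 0,"wx": 0,"wy": 0,"wz": 0,"hand": -1},
    {"x": 0,"y": 0,"z": 0,"wx": 0,"wy": 0,"wz": 0,"hand": -1},
    {"x": 0,"y": 0,"z": 0,"wx": 0,"wy": 0,"wz": 0,"hand": -1},
    {"x": 0,"y": 0,"z": 0,"wx": 0,"wy": 0,"wz": 0,"hand": -1},
    {"x": 0,"y": 0,"z": 0,"wx": 0,"wy": 0,"wz": 0,"hand": -1},
    {"x": 0,"y": 0,"z": 0,"wx": 0,"wy": 0,"wz": 0,"hand": -1},
    {"x": 0,"y": 0,"z": 0,"wx": 0,"wy": 0,"wz": 0,"hand": -1},
    {"x": 0,"y": 0,"z": 0,"wx": 0,"wy": 0,"wz": 0,"hand": -1}
  ]
}}

```text
time: 7.8
tool_pos: [0.5517, -0.4514, 0.0436]
tool_rot: [-0.001, 0.993, -0.122, -0.006]
contact_force: [-21.2, 8.4, 20.7]
gripper_width: 0.792
grasp_force: 71.5
```

```bash
python3 - <<'E'
from h import *
im=snap("wrist","w5")
s,p,R=pose();print(p,yaw(R),s["time"],s["gripper_width"],s["contact_force"])
E
```

```text
[ 0.55170107 -0.45138732  0.04355253] -14.013621918623398 7.85 0.7905017937674232 [-20.69936093   7.54352793  18.55143183]
```

View pics/w5.png

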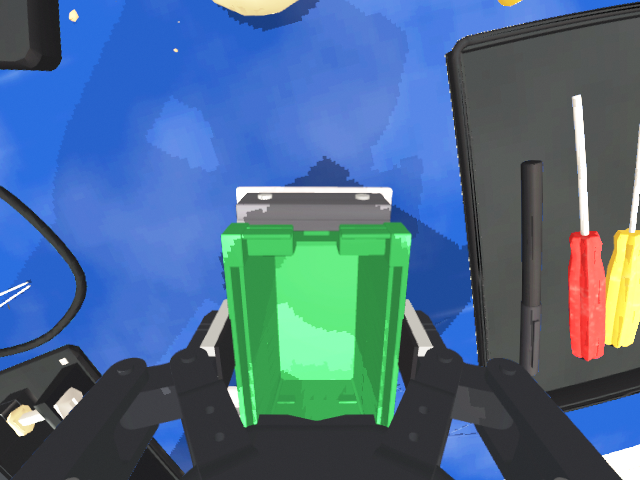

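The tote is against the stop (row 188-225), with no dock visible ahead of it and a 21 N reaction. Next is release and latch.

```bash
cat >> h.py <<'E'
D0=np.array([.4825,-.4335]); DY=-14.05
def dock(x,y):
    c,s=np.cos(np.radians(DY)),np.sin(np.radians(DY)); return D0+np.array([c*x-s*y,s*x+c*y])
E
python3 - <<'E'
from h import *
s,p,R=pose()
b=p+R@[-.003,0,0]
k=(.4155,-.3645)
plan([(*b,DY,1),(*b,DY,1,4),(b[0],b[1],.115,DY,-.1),(*k,.10,DY,-.1),(*k,.021,DY,-.1,5)],start=(*p,DY))
print(dock(-.084,.051),dock(-.038,.05))
E
```

```text
17 rows
--
{"x": -0.02, "y": 0, "z": 0, "wx": 0, "wy": 0, "wz": 0, "hand": 1}
{"x": 0, "y": 0, "z": 0, "wx": 0, "wy": 0, "wz": 0, "hand": 1}
{"x": 0, "y": 0, "z": 0, "wx": 0, "wy": 0, "wz": 0, "hand": 1}
{"x": 0, "y": 0, "z": 0, "wx": 0, "wy": 0, "wz": 0, "hand": 1}
{"x": 0, "y": 0, "z": 0, "wx": 0, "wy": 0, "wz": 0, "hand": 1}
{"x": 0, "y": 0, "z": -0.24, "wx": 0, "wy": 0, "wz": 0, "hand": -0.1}
{"x": 0, "y": 0, "z": -0.236, "wx": 0, "wy": 0, "wz": 0, "hand": -0.1}
{"x": -0.2, "y": -0.07, "z": 0.02, "wx": 0, "wy": 0, "wz": 0, "hand": -0.1}
{"x": -0.2, "y": -0.07, "z": 0.02, "wx": 0, "wy": 0, "wz": 0, "hand": -0.1}
{"x": -0.2, "y": -0.07, "z": 0.02, "wx": 0, "wy": 0, "wz": 0, "hand": -0.1}
--
{"x": -0.2, "y": -0.07, "z": 0.02, "wx": 0, "wy": 0, "wz": 0, "hand": -0.1}
{"x": -0.201, "y": -0.061, "z": 0.02, "wx": 0, "wy": 0, "wz": 0, "hand": -0.1}
{"x": 0, "y": 0, "z": 0.11, "wx": 0, "wy": 0, "wz": 0, "hand": -0.1}
{"x": 0, "y": 0, "z": 0.1, "wx": 0, "wy": 0, "wz": 0, "hand": -0.1}
{"x": 0, "y": 0, "z": 0.11, "wx": 0, "wy": 0, "wz": 0, "hand": -0.1}
{"x": 0, "y": 0, "z": 0.1, "wx": 0, "wy": 0, "wz": 0, "hand": -0.1}
{"x": 0, "y": 0, "z": 0.106, "wx": 0, "wy": 0, "wz": 0, "hand": -0.1}
[ 0.41339412 -0.36363315] [ 0.45777523 -0.37577058]
```

{"fn": "send_rows", "kwargs": {
  "rows": [
    {"x": -0.02,"y": 0,"z": 0,"wx": 0,"wy": 0,"wz": 0,"hand": 1},
    {"x": 0,"y": 0,"z": 0,"wx": 0,"wy": 0,"wz": 0,"hand": 1},
    {"x": 0,"y": 0,"z": 0,"wx": 0,"wy": 0,"wz": 0,"hand": 1},
    {"x": 0,"y": 0,"z": 0,"wx": 0,"wy": 0,"wz": 0,"hand": 1},
    {"x": 0,"y": 0,"z": -0.12,"wx": 0,"wy": 0,"wz": 0,"hand": 1},
    {"x": 0,"y": 0,"z": -0.24,"wx": 0,"wy": 0,"wz": 0,"hand": 1},
    {"x": 0,"y": 0,"z": -0.14,"wx": 0,"wy": 0,"wz": 0,"hand": 1},
    {"x": -0.2,"y": -0.07,"z": 0.02,"wx": 0,"wy": 0,"wz": 0,"hand": -0.1},
    {"x": -0.2,"y": -0.07,"z": 0.02,"wx": 0,"wy": 0,"wz": 0,"hand": -0.1},
    {"x": -0.2,"y": -0.07,"z": 0.02,"wx": 0,"wy": 0,"wz": 0,"hand": -0.1}
  ]
}}

```text
time: 8.68
tool_pos: [0.4739, -0.3983, 0.1078]
tool_rot: [0.001, 0.993, -0.122, 0.001]
contact_force: [-0.4, 0.3, -0.5]
gripper_width: 0.607
grasp_force: 0.0
```

{"fn": "send_rows", "kwargs": {
  "rows": [
    {"x": -0.2,"y": -0.07,"z": 0.02,"wx": 0,"wy": 0,"wz": 0,"hand": -0.1},
    {"x": -0.2,"y": -0.06,"z": 0.02,"wx": 0,"wy": 0,"wz": 0,"hand": -0.1},
    {"x": 0,"y": 0,"z": 0,"wx": 0,"wy": 0,"wz": 0,"hand": -0.1},
    {"x": 0,"y": 0,"z": 0,"wx": 0,"wy": 0,"wz": 0,"hand": -0.1},
    {"x": 0,"y": 0,"z": 0,"wx": 0,"wy": 0,"wz": 0,"hand": -0.1},
    {"x": 0,"y": 0,"z": 0,"wx": 0,"wy": 0,"wz": 0,"hand": -0.1},
    {"x": 0,"y": 0,"z": 0,"wx": 0,"wy": 0,"wz": 0,"hand": -0.1},
    {"x": 0,"y": 0,"z": 0,"wx": 0,"wy": 0,"wz": 0,"hand": -0.1},
    {"x": 0,"y": 0,"z": 0,"wx": 0,"wy": 0,"wz": 0,"hand": -0.1},
    {"x": 0,"y": 0,"z": 0,"wx": 0,"wy": 0,"wz": 0,"hand": -0.1}
  ]
}}

```text
time: 9.52
tool_pos: [0.4209, -0.3654, 0.1014]
tool_rot: [0.0, 0.993, -0.122, 0.0]
contact_force: [-1.2, 0.2, 0.1]
gripper_width: 0.452
grasp_force: 0.0
```

```bash
python3 - <<'E'
from h import *
im=snap("wrist","w6")
s,p,R=pose();print(p,yaw(R),s["time"],s["gripper_width"],s["contact_force"])
hsv=cv2.cvtColor(im,cv2.COLOR_BGR2HSV); m=((hsv[...,0]<6)|(hsv[...,0]>174))&(hsv[...,1]>170)&(hsv[...,2]>110)
n,l,st,ce=cv2.connectedComponentsWithStats(m.astype(np.uint8))
for i in range(1,n):
    if st[i,4]>40: print(st[i],ce[i],onz(cal("w6"),ce[i],.033))
plan([(.4155,-.3645,.021,DY,-.1,6)])
E
```

```text
[ 0.42078076 -0.36532322  0.10140097] -14.01676370430133 9.5667 0.45248894104827425 [ 0.28667171 -0.3893064  -0.14829016]
[ 626    0   14  119 1353] [633.48484848  52.91869919] [ 0.50070613 -0.58201014  0.033     ]
[307 250  20  30 490] [316.58979592 264.69387755] [ 0.41401533 -0.36421259  0.033     ]
6 rows
--
{"x": -0.01, "y": 0, "z": 0.09, "wx": 0, "wy": 0, "wz": 0, "hand": -0.1}
{"x": -0.01, "y": 0, "z": 0.09, "wx": 0, "wy": 0, "wz": 0, "hand": -0.1}
{"x": 0, "y": 0, "z": 0.09, "wx": 0, "wy": 0, "wz": 0, "hand": -0.1}
{"x": -0.01, "y": 0, "z": 0.09, "wx": 0, "wy": 0, "wz": 0, "hand": -0.1}
{"x": 0, "y": 0, "z": 0.09, "wx": 0, "wy": 0, "wz": 0, "hand": -0.1}
{"x": -0.005, "y": 0.003, "z": 0.086, "wx": 0, "wy": 0, "wz": 0.001, "hand": -0.1}
```

{"fn": "send_rows", "kwargs": {
  "rows": [
    {"x": -0.01,"y": 0,"z": 0.09,"wx": 0,"wy": 0,"wz": 0,"hand": -0.1},
    {"x": -0.01,"y": 0,"z": 0.09,"wx": 0,"wy": 0,"wz": 0,"hand": -0.1},
    {"x": -0.01,"y": 0,"z": 0.09,"wx": 0,"wy": 0,"wz": 0,"hand": -0.1},
    {"x": -0.01,"y": 0,"z": 0.09,"wx": 0,"wy": 0,"wz": 0,"hand": -0.1},
    {"x": -0.01,"y": 0,"z": 0.09,"wx": 0,"wy": 0,"wz": 0,"hand": -0.1},
    {"x": 0,"y": 0,"z": 0.086,"wx": 0,"wy": 0,"wz": 0,"hand": -0.1},
    {"x": 0,"y": 0,"z": 0,"wx": 0,"wy": 0,"wz": 0,"hand": -1},
    {"x": 0,"y": 0,"z": 0,"wx": 0,"wy": 0,"wz": 0,"hand": -1},
    {"x": 0,"y": 0,"z": 0,"wx": 0,"wy": 0,"wz": 0,"hand": -1},
    {"x": 0,"y": 0,"z": 0,"wx": 0,"wy": 0,"wz": 0,"hand": -1}
  ]
}}

```text
time: 10.4
tool_pos: [0.4127, -0.3628, 0.0199]
tool_rot: [-0.0, 0.993, -0.122, -0.001]
contact_force: [0.0, -0.7, -4.4]
gripper_width: 0.133
grasp_force: 58.4
```

{"fn": "send_rows", "kwargs": {
  "rows": [
    {"x": 0,"y": 0,"z": 0,"wx": 0,"wy": 0,"wz": 0,"hand": -1},
    {"x": 0,"y": 0,"z": 0,"wx": 0,"wy": 0,"wz": 0,"hand": -1},
    {"x": 0,"y": 0,"z": 0,"wx": 0,"wy": 0,"wz": 0,"hand": -1},
    {"x": 0,"y": 0,"z": 0,"wx": 0,"wy": 0,"wz": 0,"hand": -1},
    {"x": 0,"y": 0,"z": 0,"wx": 0,"wy": 0,"wz": 0,"hand": -1},
    {"x": 0,"y": 0,"z": 0,"wx": 0,"wy": 0,"wz": 0,"hand": -1},
    {"x": 0,"y": 0,"z": 0,"wx": 0,"wy": 0,"wz": 0,"hand": -1},
    {"x": 0,"y": 0,"z": 0,"wx": 0,"wy": 0,"wz": 0,"hand": -1},
    {"x": 0,"y": 0,"z": 0,"wx": 0,"wy": 0,"wz": 0,"hand": -1},
    {"x": 0,"y": 0,"z": 0,"wx": 0,"wy": 0,"wz": 0,"hand": -1}
  ]
}}

```text
time: 11.23
tool_pos: [0.4128, -0.3627, 0.0201]
tool_rot: [-0.001, 0.993, -0.122, -0.001]
contact_force: [1.8, -2.8, -16.4]
gripper_width: 0.141
grasp_force: 44.1
```

```bash
python3 - <<'E'
from h import *
s,p,R=pose();print(p,yaw(R),s["time"],s["gripper_width"],s["contact_force"])
w=[]
for a in list(np.linspace(186,270,15))+[273]:
    k=dock(-.038+.046*np.cos(np.radians(a)),.050+.046*np.sin(np.radians(a))); w.append((*k,.021,DY,-1))
plan(w,start=(*dock(-.084,.051),.021,DY))
E
```

```text
[ 0.41276223 -0.36267244  0.02006324] -14.024054351275698 11.2333 0.14148193082740737 [  1.83943892  -2.79115456 -16.36686818]
16 rows
--
{"x": 0.002, "y": 0.039, "z": 0, "wx": 0, "wy": 0, "wz": 0, "hand": -1}
{"x": 0.005, "y": 0.031, "z": 0, "wx": 0, "wy": 0, "wz": 0, "hand": -1}
{"x": 0.008, "y": 0.031, "z": 0, "wx": 0, "wy": 0, "wz": 0, "hand": -1}
{"x": 0.012, "y": 0.03, "z": 0, "wx": 0, "wy": 0, "wz": 0, "hand": -1}
{"x": 0.014, "y": 0.029, "z": 0, "wx": 0, "wy": 0, "wz": 0, "hand": -1}
{"x": 0.018, "y": 0.027, "z": 0, "wx": 0, "wy": 0, "wz": 0, "hand": -1}
{"x": 0.02, "y": 0.025, "z": 0, "wx": 0, "wy": 0, "wz": 0, "hand": -1}
{"x": 0.022, "y": 0.023, "z": 0, "wx": 0, "wy": 0, "wz": 0, "hand": -1}
{"x": 0.025, "y": 0.02, "z": 0, "wx": 0, "wy": 0, "wz": 0, "hand": -1}
{"x": 0.027, "y": 0.017, "z": 0, "wx": 0, "wy": 0, "wz": 0, "hand": -1}
--
{"x": 0.029, "y": 0.015, "z": 0, "wx": 0, "wy": 0, "wz": 0, "hand": -1}
{"x": 0.03, "y": 0.011, "z": 0, "wx": 0, "wy": 0, "wz": 0, "hand": -1}
{"x": 0.031, "y": 0.009, "z": 0, "wx": 0, "wy": 0, "wz": 0, "hand": -1}
{"x": 0.032, "y": 0.005, "z": 0, "wx": 0, "wy": 0, "wz": 0, "hand": -1}
{"x": 0.032, "y": 0.001, "z": 0, "wx": 0, "wy": 0, "wz": 0, "hand": -1}
{"x": 0.016, "y": 0, "z": 0, "wx": 0, "wy": 0, "wz": 0, "hand": -1}
```

{"fn": "send_rows", "kwargs": {
  "rows": [
    {"x": 0.002,"y": 0.039,"z": 0,"wx": 0,"wy": 0,"wz": 0,"hand": -1},
    {"x": 0.005,"y": 0.031,"z": 0,"wx": 0,"wy": 0,"wz": 0,"hand": -1},
    {"x": 0.008,"y": 0.031,"z": 0,"wx": 0,"wy": 0,"wz": 0,"hand": -1},
    {"x": 0.012,"y": 0.03,"z": 0,"wx": 0,"wy": 0,"wz": 0,"hand": -1},
    {"x": 0.014,"y": 0.029,"z": 0,"wx": 0,"wy": 0,"wz": 0,"hand": -1},
    {"x": 0.018,"y": 0.027,"z": 0,"wx": 0,"wy": 0,"wz": 0,"hand": -1},
    {"x": 0.02,"y": 0.025,"z": 0,"wx": 0,"wy": 0,"wz": 0,"hand": -1},
    {"x": 0.022,"y": 0.023,"z": 0,"wx": 0,"wy": 0,"wz": 0,"hand": -1},
    {"x": 0.025,"y": 0.02,"z": 0,"wx": 0,"wy": 0,"wz": 0,"hand": -1},
    {"x": 0.027,"y": 0.017,"z": 0,"wx": 0,"wy": 0,"wz": 0,"hand": -1}
  ]
}}

```text
time: 12.07
tool_pos: [0.4245, -0.4078, 0.0206]
tool_rot: [-0.001, 0.993, -0.122, -0.002]
contact_force: [1.0, -1.7, -16.9]
gripper_width: 0.135
grasp_force: 58.4
```

{"fn": "send_rows", "kwargs": {
  "rows": [
    {"x": 0.029,"y": 0.015,"z": 0,"wx": 0,"wy": 0,"wz": 0,"hand": -1},
    {"x": 0.03,"y": 0.011,"z": 0,"wx": 0,"wy": 0,"wz": 0,"hand": -1},
    {"x": 0.031,"y": 0.009,"z": 0,"wx": 0,"wy": 0,"wz": 0,"hand": -1},
    {"x": 0.032,"y": 0.005,"z": 0,"wx": 0,"wy": 0,"wz": 0,"hand": -1},
    {"x": 0.032,"y": 0.001,"z": 0,"wx": 0,"wy": 0,"wz": 0,"hand": -1},
    {"x": 0.016,"y": 0,"z": 0,"wx": 0,"wy": 0,"wz": 0,"hand": -1},
    {"x": 0,"y": 0,"z": 0,"wx": 0,"wy": 0,"wz": 0,"hand": -1},
    {"x": 0,"y": 0,"z": 0,"wx": 0,"wy": 0,"wz": 0,"hand": -1},
    {"x": 0,"y": 0,"z": 0,"wx": 0,"wy": 0,"wz": 0,"hand": -1},
    {"x": 0,"y": 0,"z": 0,"wx": 0,"wy": 0,"wz": 0,"hand": -1}
  ]
}}

```text
time: 12.9
tool_pos: [0.4457, -0.4186, 0.0203]
tool_rot: [-0.002, 0.993, -0.121, -0.005]
contact_force: [-12.9, 8.3, -2.9]
gripper_width: 0.136
grasp_force: 60.2
```

```bash
python3 - <<'E'
from h import *
s,p,R=pose();print(p,yaw(R),s["time"],s["gripper_width"],s["contact_force"])
k=p[:2]-D0; c,q=np.cos(np.radians(DY)),np.sin(np.radians(DY)); kd=np.array([c*k[0]+q*k[1],-q*k[0]+c*k[1]]); print("knob in dock",kd, np.degrees(np.arctan2(kd[1]-.05,kd[0]+.038))%360)
E
```

```text
[ 0.44570393 -0.41859863  0.02028041] -13.940356074736032 12.9 0.13571464277921383 [-12.90149622   8.34768792  -2.94049698]
knob in dock [-0.03931287  0.00552265] 268.3092514154328
```

The knob stopped at dock (-39, 5.5) mm against its end stop, so the latch is shut. I'll release it and go look at relay 2.

```bash
python3 - <<'E'
from h import *
s,p,R=pose()
plan([(*p,DY,-.2,4),(p[0],p[1],.16,DY,-.2),(.326,-.280,.15,-83.5,-.3)])
q3=lambda u,v:(100+.6*u,.6*v)
for a in((180,465),(275,410),(265,385)): print(onz(cal("w3"),q3(*a),.05))
E
```

```text
19 rows
--
{"x": 0, "y": 0, "z": 0, "wx": 0, "wy": 0, "wz": 0, "hand": -0.2}
{"x": 0, "y": 0, "z": 0, "wx": 0, "wy": 0, "wz": 0, "hand": -0.2}
{"x": 0, "y": 0, "z": 0, "wx": 0, "wy": 0.01, "wz": 0, "hand": -0.2}
{"x": 0, "y": 0, "z": 0, "wx": -0.005, "wy": 0.003, "wz": 0.002, "hand": -0.2}
{"x": 0, "y": 0, "z": -0.23, "wx": 0, "wy": 0, "wz": 0, "hand": -0.2}
{"x": 0, "y": 0, "z": -0.23, "wx": 0, "wy": 0, "wz": 0, "hand": -0.2}
{"x": 0, "y": 0, "z": -0.24, "wx": 0, "wy": 0, "wz": 0, "hand": -0.2}
{"x": 0, "y": 0, "z": -0.231, "wx": 0, "wy": 0, "wz": 0, "hand": -0.2}
{"x": -0.09, "y": -0.06, "z": 0.01, "wx": 0, "wy": 0, "wz": 0.14, "hand": -0.3}
{"x": -0.1, "y": -0.05, "z": 0.01, "wx": 0, "wy": 0, "wz": 0.14, "hand": -0.3}
--
{"x": -0.1, "y": -0.04, "z": 0.01, "wx": 0, "wy": 0, "wz": 0.14, "hand": -0.3}
{"x": -0.11, "y": -0.03, "z": 0, "wx": 0, "wy": 0, "wz": 0.14, "hand": -0.3}
{"x": -0.11, "y": -0.02, "z": 0.01, "wx": 0, "wy": 0, "wz": 0.14, "hand": -0.3}
{"x": -0.11, "y": -0.01, "z": 0, "wx": 0, "wy": 0, "wz": 0.14, "hand": -0.3}
{"x": -0.11, "y": 0, "z": 0.01, "wx": 0, "wy": 0, "wz": 0.14, "hand": -0.3}
{"x": -0.11, "y": 0.02, "z": 0, "wx": 0, "wy": 0, "wz": 0.14, "hand": -0.3}
{"x": -0.11, "y": 0.03, "z": 0.01, "wx": 0, "wy": 0, "wz": 0.14, "hand": -0.3}
{"x": -0.1, "y": 0.04, "z": 0, "wx": 0, "wy": 0, "wz": 0.14, "hand": -0.3}
{"x": -0.103, "y": 0.049, "z": 0.006, "wx": 0, "wy": 0, "wz": 0.144, "hand": -0.3}
[ 0.3942562  -0.23681678  0.05      ]
[ 0.41324083 -0.32003943  0.05      ]
[ 0.43295834 -0.32001881  0.05      ]
```

{"fn": "send_rows", "kwargs": {
  "rows": [
    {"x": -0.01,"y": 0,"z": 0,"wx": 0,"wy": 0,"wz": 0,"hand": -0.2},
    {"x": 0,"y": 0,"z": 0,"wx": 0,"wy": 0,"wz": 0,"hand": -0.2},
    {"x": 0,"y": 0,"z": 0,"wx": 0,"wy": 0,"wz": 0,"hand": -0.2},
    {"x": 0,"y": 0,"z": 0,"wx": 0,"wy": 0,"wz": 0,"hand": -0.2},
    {"x": 0,"y": 0,"z": -0.1,"wx": 0,"wy": 0,"wz": 0,"hand": -0.2},
    {"x": 0,"y": 0,"z": -0.23,"wx": 0,"wy": 0,"wz": 0,"hand": -0.2},
    {"x": 0,"y": 0,"z": -0.24,"wx": 0,"wy": 0,"wz": 0,"hand": -0.2},
    {"x": 0,"y": 0,"z": -0.24,"wx": 0,"wy": 0,"wz": 0,"hand": -0.2},
    {"x": 0,"y": 0,"z": -0.13,"wx": 0,"wy": 0,"wz": 0,"hand": -0.2},
    {"x": -0.09,"y": -0.06,"z": 0.01,"wx": 0,"wy": 0,"wz": 0.14,"hand": -0.3}
  ]
}}

```text
time: 13.73
tool_pos: [0.4409, -0.4135, 0.1705]
tool_rot: [0.006, 0.984, -0.177, 0.007]
contact_force: [0.7, 0.9, 0.8]
gripper_width: 0.348
grasp_force: 0.0
```

{"fn": "send_rows", "kwargs": {
  "rows": [
    {"x": -0.1,"y": -0.05,"z": 0.01,"wx": 0,"wy": 0,"wz": 0.14,"hand": -0.3},
    {"x": -0.1,"y": -0.04,"z": 0.01,"wx": 0,"wy": 0,"wz": 0.14,"hand": -0.3},
    {"x": -0.11,"y": -0.03,"z": 0,"wx": 0,"wy": 0,"wz": 0.14,"hand": -0.3},
    {"x": -0.11,"y": -0.02,"z": 0.01,"wx": 0,"wy": 0,"wz": 0.14,"hand": -0.3},
    {"x": -0.11,"y": -0.01,"z": 0,"wx": 0,"wy": 0,"wz": 0.14,"hand": -0.3},
    {"x": -0.11,"y": 0,"z": 0.01,"wx": 0,"wy": 0,"wz": 0.14,"hand": -0.3},
    {"x": -0.11,"y": 0.02,"z": 0,"wx": 0,"wy": 0,"wz": 0.14,"hand": -0.3},
    {"x": -0.11,"y": 0.03,"z": 0.01,"wx": 0,"wy": 0,"wz": 0.14,"hand": -0.3},
    {"x": -0.1,"y": 0.04,"z": 0,"wx": 0,"wy": 0,"wz": 0.14,"hand": -0.3},
    {"x": -0.103,"y": 0.049,"z": 0,"wx": 0,"wy": 0,"wz": 0.144,"hand": -0.3}
  ]
}}

```text
time: 14.57
tool_pos: [0.328, -0.2821, 0.1546]
tool_rot: [0.0, 0.744, -0.668, 0.002]
contact_force: [1.0, 0.4, 0.9]
gripper_width: 0.354
grasp_force: 0.0
```

{"fn": "send_rows", "kwargs": {
  "rows": [
    {"x": 0,"y": 0,"z": 0,"wx": 0,"wy": 0,"wz": 0,"hand": -0.3},
    {"x": 0,"y": 0,"z": 0,"wx": 0,"wy": 0,"wz": 0,"hand": -0.3},
    {"x": 0,"y": 0,"z": 0,"wx": 0,"wy": 0,"wz": 0,"hand": -0.3},
    {"x": 0,"y": 0,"z": 0,"wx": 0,"wy": 0,"wz": 0,"hand": -0.3},
    {"x": 0,"y": 0,"z": 0,"wx": 0,"wy": 0,"wz": 0,"hand": -0.3},
    {"x": 0,"y": 0,"z": 0,"wx": 0,"wy": 0,"wz": 0,"hand": -0.3},
    {"x": 0,"y": 0,"z": 0,"wx": 0,"wy": 0,"wz": 0,"hand": -0.3},
    {"x": 0,"y": 0,"z": 0,"wx": 0,"wy": 0,"wz": 0,"hand": -0.3},
    {"x": 0,"y": 0,"z": 0,"wx": 0,"wy": 0,"wz": 0,"hand": -0.3},
    {"x": 0,"y": 0,"z": 0,"wx": 0,"wy": 0,"wz": 0,"hand": -0.3}
  ]
}}

```text
time: 15.4
tool_pos: [0.3277, -0.2817, 0.1529]
tool_rot: [0.0, 0.746, -0.666, -0.0]
contact_force: [-0.6, -0.1, 0.4]
gripper_width: 0.349
grasp_force: 0.0
```

```bash
python3 - <<'E'
from h import *
im=snap("wrist","w7")
s,p,R=pose();print(p,yaw(R),s["time"],s["gripper_width"],s["contact_force"])
cv2.imwrite("pics/w7b.png",cv2.resize(im[0:400],(800,500)))
E
```

```text
[ 0.32767088 -0.28166585  0.15294861] -83.49686265319019 15.45 0.3478146136234842 [-0.16241165  1.2881902   0.61819179]
```

View pics/w7b.png

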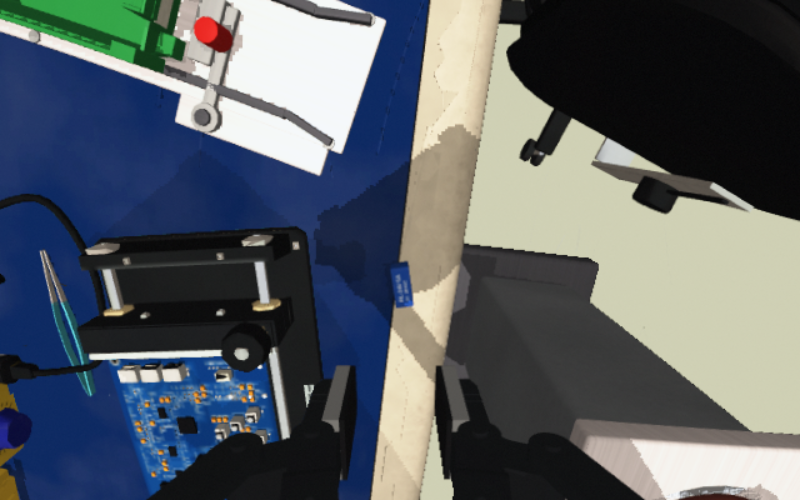

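The picture shows the latch arm lying across behind the tote with the knob at (211,35). Relay 2 lies on the front edge at (401,285).

```bash
cat >> h.py <<'E'
def blob(im,c,box,fn,z):
    """min-area rect of the biggest blob (mask fn of HSV image) in box u0,v0,u1,v1 at height z"""
    u0,v0,u1,v1=box; hsv=cv2.cvtColor(im,cv2.COLOR_BGR2HSV)[v0:v1,u0:u1].astype(int)
    m=fn(hsv[...,0],hsv[...,1],hsv[...,2]).astype(np.uint8)
    m=cv2.morphologyEx(m,cv2.MORPH_CLOSE,np.ones((3,3)))
    n,l,st,_=cv2.connectedComponentsWithStats(m); i=1+np.argmax(st[1:,4])
    P=np.argwhere(l==i)[:,::-1]+[u0,v0]
    W=np.array([onz(c,p,z)[:2] for p in P]); r=cv2.minAreaRect((W*1e4).astype(np.float32))
    bx=cv2.boxPoints(r)/1e4; e=bx[1]-bx[0],bx[2]-bx[1]; L=max(e,key=np.linalg.norm)
    print("n",st[i,4],"px",P.min(0),P.max(0),"centre",np.round(np.array(r[0])/1e4,4),"size mm",np.round(np.array(r[1])/10,1),"long axis deg",round(np.degrees(np.arctan2(L[1],L[0]))%180,1))
    return np.array(r[0])/1e4
E
python3 - <<'E'
from h import *
im=cv2.imread("pics/w7.png");c=cal("w7")
hsv=cv2.cvtColor(im,cv2.COLOR_BGR2HSV); print(hsv[228,320],hsv[214,318],hsv[240,323],hsv[200,300],hsv[228,310])
blob(im,c,(300,195,345,260),lambda h,s,v:(h>95)&(h<125)&(s>150)&(v>95),.014)
E
```

```text
[111  84 154] [111 197 105] [110 188 129] [112 164  67] [110 189  54]
n 330 px [313 213] [329 245] centre [ 0.3231 -0.278 ] size mm [11.8 28.5] long axis deg 104.6
```

```bash
python3 - <<'E'
from h import *
plan([(.3235,-.2785,.04,-75.4,-.3),(.3235,-.2785,.005,-75.4,-.3,3)])
E
```

```text
7 rows
--
{"x": -0.01, "y": 0.01, "z": 0.19, "wx": 0, "wy": 0, "wz": -0.04, "hand": -0.3}
{"x": 0, "y": 0, "z": 0.19, "wx": 0, "wy": 0, "wz": -0.05, "hand": -0.3}
{"x": -0.01, "y": 0.01, "z": 0.19, "wx": 0, "wy": 0, "wz": -0.04, "hand": -0.3}
{"x": -0.005, "y": 0.004, "z": 0.183, "wx": 0, "wy": 0, "wz": -0.05, "hand": -0.3}
{"x": 0, "y": 0, "z": 0.08, "wx": 0, "wy": 0, "wz": 0, "hand": -0.3}
{"x": 0, "y": 0, "z": 0.08, "wx": 0, "wy": 0, "wz": 0, "hand": -0.3}
{"x": 0, "y": 0, "z": 0.073, "wx": 0, "wy": 0, "wz": 0, "hand": -0.3}
```

{"fn": "send_rows", "kwargs": {
  "rows": [
    {"x": -0.01,"y": 0.01,"z": 0.19,"wx": 0,"wy": 0,"wz": -0.04,"hand": -0.3},
    {"x": 0,"y": 0,"z": 0.19,"wx": 0,"wy": 0,"wz": -0.05,"hand": -0.3},
    {"x": -0.01,"y": 0.01,"z": 0.19,"wx": 0,"wy": 0,"wz": -0.04,"hand": -0.3},
    {"x": -0.005,"y": 0.004,"z": 0.183,"wx": 0,"wy": 0,"wz": -0.05,"hand": -0.3},
    {"x": 0,"y": 0,"z": 0.08,"wx": 0,"wy": 0,"wz": 0,"hand": -0.3},
    {"x": 0,"y": 0,"z": 0.08,"wx": 0,"wy": 0,"wz": 0,"hand": -0.3},
    {"x": 0,"y": 0,"z": 0.073,"wx": 0,"wy": 0,"wz": 0,"hand": -0.3},
    {"x": 0,"y": 0,"z": 0,"wx": 0,"wy": 0,"wz": 0,"hand": -0.3},
    {"x": 0,"y": 0,"z": 0,"wx": 0,"wy": 0,"wz": 0,"hand": -1},
    {"x": 0,"y": 0,"z": 0,"wx": 0,"wy": 0,"wz": 0,"hand": -1}
  ]
}}

```text
time: 16.28
tool_pos: [0.3239, -0.279, 0.0059]
tool_rot: [0.0, 0.791, -0.612, 0.0]
contact_force: [0.5, -0.1, 0.2]
gripper_width: 0.124
grasp_force: 60.2
```

{"fn": "send_rows", "kwargs": {
  "rows": [
    {"x": 0,"y": 0,"z": 0,"wx": 0,"wy": 0,"wz": 0,"hand": -1},
    {"x": 0,"y": 0,"z": 0,"wx": 0,"wy": 0,"wz": 0,"hand": -1},
    {"x": 0,"y": 0,"z": 0,"wx": 0,"wy": 0,"wz": 0,"hand": -1},
    {"x": 0,"y": 0,"z": 0,"wx": 0,"wy": 0,"wz": 0,"hand": -1},
    {"x": 0,"y": 0,"z": 0,"wx": 0,"wy": 0,"wz": 0,"hand": -1},
    {"x": 0,"y": 0,"z": -0.1,"wx": 0,"wy": 0,"wz": 0,"hand": -1},
    {"x": 0,"y": 0,"z": -0.2,"wx": 0,"wy": 0,"wz": 0,"hand": -1},
    {"x": 0,"y": 0,"z": -0.24,"wx": 0,"wy": 0,"wz": 0,"hand": -1},
    {"x": 0,"y": 0,"z": -0.24,"wx": 0,"wy": 0,"wz": 0,"hand": -1},
    {"x": 0,"y": 0,"z": 0,"wx": 0,"wy": 0,"wz": 0,"hand": -1}
  ]
}}

```text
time: 17.12
tool_pos: [0.3267, -0.2823, 0.1303]
tool_rot: [0.002, 0.791, -0.611, 0.007]
contact_force: [1.0, -1.5, 1.4]
gripper_width: 0.131
grasp_force: 60.3
```

```bash
python3 - <<'E'
from h import *
s,p,R=pose();print(p,yaw(R),s["time"],s["gripper_width"],s["contact_force"],s["grasp_force"])
k=dock(.048-.034,0)
plan([(*k,.13,DY-90,-1),(*k,.034,DY-90,-1,4)])
E
```

```text
[ 0.32670913 -0.28233612  0.13032397] -75.3992427017478 17.1167 0.13053587883151946 [ 1.00942596 -1.52954064  1.36240648] 60.27286648750305
11 rows
--
{"x": 0.18, "y": -0.12, "z": 0, "wx": 0, "wy": 0, "wz": 0.09, "hand": -1}
{"x": 0.17, "y": -0.13, "z": 0, "wx": 0, "wy": 0, "wz": 0.09, "hand": -1}
{"x": 0.17, "y": -0.14, "z": 0, "wx": 0, "wy": 0, "wz": 0.09, "hand": -1}
{"x": 0.15, "y": -0.16, "z": 0.01, "wx": 0, "wy": 0, "wz": 0.09, "hand": -1}
{"x": 0.14, "y": -0.17, "z": 0, "wx": 0, "wy": 0, "wz": 0.09, "hand": -1}
{"x": 0.13, "y": -0.17, "z": 0.01, "wx": -0.01, "wy": -0.01, "wz": 0.09, "hand": -1}
{"x": 0.127, "y": -0.186, "z": 0.001, "wx": -0.003, "wy": -0.002, "wz": 0.097, "hand": -1}
{"x": 0, "y": 0, "z": 0.16, "wx": 0, "wy": 0, "wz": 0, "hand": -1}
{"x": 0, "y": 0, "z": 0.16, "wx": 0, "wy": 0, "wz": 0, "hand": -1}
{"x": 0, "y": 0, "z": 0.16, "wx": 0, "wy": 0, "wz": 0, "hand": -1}
--
{"x": 0, "y": 0.001, "z": 0.16, "wx": 0, "wy": 0, "wz": 0, "hand": -1}
```

{"fn": "send_rows", "kwargs": {
  "rows": [
    {"x": 0.18,"y": -0.12,"z": 0,"wx": 0,"wy": 0,"wz": 0.09,"hand": -1},
    {"x": 0.17,"y": -0.13,"z": 0,"wx": 0,"wy": 0,"wz": 0.09,"hand": -1},
    {"x": 0.17,"y": -0.14,"z": 0,"wx": 0,"wy": 0,"wz": 0.09,"hand": -1},
    {"x": 0.15,"y": -0.16,"z": 0.01,"wx": 0,"wy": 0,"wz": 0.09,"hand": -1},
    {"x": 0.14,"y": -0.17,"z": 0,"wx": 0,"wy": 0,"wz": 0.09,"hand": -1},
    {"x": 0.13,"y": -0.18,"z": 0.01,"wx": 0,"wy": 0,"wz": 0.09,"hand": -1},
    {"x": 0.127,"y": -0.2,"z": 0,"wx": 0,"wy": 0,"wz": 0.097,"hand": -1},
    {"x": 0,"y": 0,"z": 0,"wx": 0,"wy": 0,"wz": 0,"hand": -1},
    {"x": 0,"y": 0,"z": 0,"wx": 0,"wy": 0,"wz": 0,"hand": -1},
    {"x": 0,"y": 0,"z": 0,"wx": 0,"wy": 0,"wz": 0,"hand": -1}
  ]
}}

```text
time: 17.95
tool_pos: [0.496, -0.4331, 0.1183]
tool_rot: [-0.0, -0.615, 0.788, 0.001]
contact_force: [0.2, 0.9, 0.3]
gripper_width: 0.126
grasp_force: 60.3
```

```bash
python3 - <<'E'
from h import *
im=snap("wrist","w8")
s,p,R=pose();print(p,yaw(R),s["time"],s["gripper_width"],s["contact_force"],s["grasp_force"])
k=dock(.048-.030,0);print(k)
plan([(*k,.034,DY-90,-1,6)])
E
```

```text
[ 0.49577026 -0.43290742  0.11877502] -104.03290445293608 18.0 0.12497260810575907 [ 0.06167195  0.5206739  -0.03267035] 60.277440547943115
[ 0.49996152 -0.43786983]
6 rows
--
{"x": 0, "y": -0.01, "z": 0.09, "wx": 0, "wy": 0, "wz": 0, "hand": -1}
{"x": 0.01, "y": -0.01, "z": 0.1, "wx": 0, "wy": 0, "wz": 0, "hand": -1}
{"x": 0, "y": 0, "z": 0.09, "wx": 0, "wy": 0, "wz": 0, "hand": -1}
{"x": 0.01, "y": -0.01, "z": 0.1, "wx": 0, "wy": 0, "wz": 0, "hand": -1}
{"x": 0, "y": 0, "z": 0.09, "wx": 0, "wy": 0, "wz": 0, "hand": -1}
{"x": 0.006, "y": -0.006, "z": 0.095, "wx": 0.001, "wy": 0.001, "wz": 0, "hand": -1}
```

View pics/w8.png

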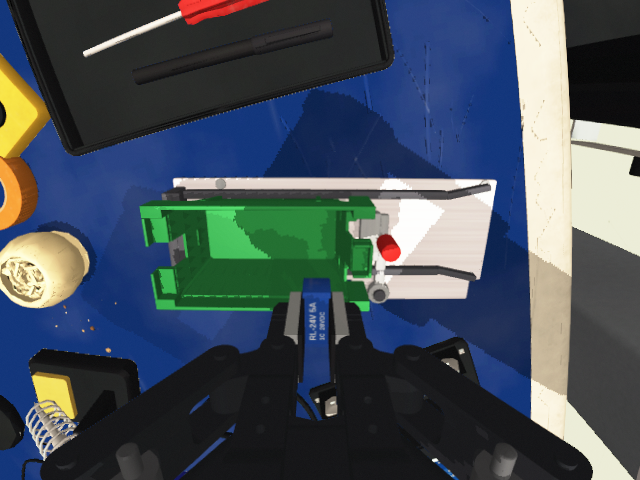

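The relay is held upright in the fingers. The tote and shut latch lie below, with the knob at (389,248).

{"fn": "send_rows", "kwargs": {
  "rows": [
    {"x": 0,"y": -0.01,"z": 0.09,"wx": 0,"wy": 0,"wz": 0,"hand": -1},
    {"x": 0.01,"y": -0.01,"z": 0.09,"wx": 0,"wy": 0,"wz": 0,"hand": -1},
    {"x": 0.01,"y": -0.01,"z": 0.09,"wx": 0,"wy": 0,"wz": 0,"hand": -1},
    {"x": 0.01,"y": -0.01,"z": 0.09,"wx": 0,"wy": 0,"wz": 0,"hand": -1},
    {"x": 0,"y": 0,"z": 0.09,"wx": 0,"wy": 0,"wz": 0,"hand": -1},
    {"x": 0,"y": 0,"z": 0.07,"wx": 0,"wy": 0,"wz": 0,"hand": -1},
    {"x": 0,"y": 0,"z": 0,"wx": 0,"wy": 0,"wz": 0,"hand": -1},
    {"x": 0,"y": 0,"z": 0,"wx": 0,"wy": 0,"wz": 0,"hand": -1},
    {"x": 0,"y": 0,"z": 0,"wx": 0,"wy": 0,"wz": 0,"hand": -1},
    {"x": 0,"y": 0,"z": 0,"wx": 0,"wy": 0,"wz": 0,"hand": -1}
  ]
}}

```text
time: 18.83
tool_pos: [0.5018, -0.4401, 0.0423]
tool_rot: [0.0, -0.615, 0.788, -0.001]
contact_force: [0.3, 0.2, 1.2]
gripper_width: 0.131
grasp_force: 60.3
```

{"fn": "send_rows", "kwargs": {
  "rows": [
    {"x": 0,"y": 0,"z": 0,"wx": 0,"wy": 0,"wz": 0,"hand": -0.5},
    {"x": 0,"y": 0,"z": 0,"wx": 0,"wy": 0,"wz": 0,"hand": -0.5},
    {"x": 0,"y": 0,"z": 0,"wx": 0,"wy": 0,"wz": 0,"hand": -0.5},
    {"x": 0,"y": 0,"z": 0,"wx": 0,"wy": 0,"wz": 0,"hand": -0.5},
    {"x": 0,"y": 0,"z": -0.1,"wx": 0,"wy": 0,"wz": 0,"hand": -0.5},
    {"x": 0,"y": 0,"z": -0.2,"wx": 0,"wy": 0,"wz": 0,"hand": -0.5},
    {"x": 0,"y": 0,"z": -0.25,"wx": 0,"wy": 0,"wz": 0,"hand": -0.5},
    {"x": 0,"y": 0,"z": -0.25,"wx": 0,"wy": 0,"wz": 0,"hand": -0.5},
    {"x": 0,"y": 0,"z": -0.25,"wx": 0,"wy": 0,"wz": 0,"hand": -0.5},
    {"x": 0,"y": 0,"z": 0,"wx": 0,"wy": 0,"wz": 0,"hand": -0.5}
  ]
}}

```text
time: 19.67
tool_pos: [0.5046, -0.443, 0.2114]
tool_rot: [0.001, -0.615, 0.788, -0.009]
contact_force: [0.9, -1.3, 2.4]
gripper_width: 0.252
grasp_force: 0.0
```

```bash
python3 - <<'E'
from h import *
im=snap("wrist","w9");c=cal("w9")
s,p,R=pose();print(p,yaw(R),s["time"],s["gripper_width"],s["contact_force"],s["grasp_force"],s["joint_pos"])
hsv=cv2.cvtColor(im,cv2.COLOR_BGR2HSV)
k=[proj(c,[*dock(.048+a,b),.03])[0] for a in(-.055,.055) for b in(-.03,.03)]; k=np.array(k); print(k.min(0),k.max(0))
u0,v0=k.min(0).astype(int);u1,v1=k.max(0).astype(int)
blob(im,c,(u0,v0,u1,v1),lambda h,s,v:(h>95)&(h<125)&(s>120)&(v>60),.02)
q=dock(.018,0)
plan([(.46,-.21,.20,-95,-.3),(.455,.01,.20,-90,-.3)])
E
```

```text
[ 0.5036272  -0.44203291  0.20739757] -104.06266755519128 19.7167 0.2529096630183092 [-0.30554686  0.16991228  0.06232425] 0.0 [-8.31301294e-01  1.63312070e-01  1.53393560e+00 -2.99476173e-05
  1.43113733e+00  2.55569492e+00]
[237.25241152 187.37208588] [351.30108518 246.53625339]
n 384 px [316 199] [328 228] centre [ 0.5024 -0.4401] size mm [30.3 12.3] long axis deg 76.3
13 rows
--
{"x": -0.2, "y": 0.09, "z": 0, "wx": 0, "wy": 0, "wz": -0.03, "hand": -0.3}
{"x": -0.21, "y": 0.09, "z": 0.01, "wx": 0, "wy": 0, "wz": -0.03, "hand": -0.3}
{"x": -0.21, "y": 0.08, "z": 0, "wx": 0, "wy": 0, "wz": -0.03, "hand": -0.3}
{"x": -0.21, "y": 0.08, "z": 0.01, "wx": 0, "wy": 0, "wz": -0.03, "hand": -0.3}
{"x": -0.21, "y": 0.08, "z": 0, "wx": 0, "wy": 0, "wz": -0.03, "hand": -0.3}
{"x": -0.22, "y": 0.07, "z": 0.01, "wx": -0.01, "wy": -0.01, "wz": -0.03, "hand": -0.3}
{"x": -0.212, "y": 0.065, "z": 0.004, "wx": -0.003, "wy": -0.001, "wz": -0.021, "hand": -0.3}
{"x": -0.24, "y": 0.03, "z": 0, "wx": 0, "wy": 0, "wz": -0.02, "hand": -0.3}
{"x": -0.24, "y": 0.02, "z": 0, "wx": 0, "wy": 0, "wz": -0.02, "hand": -0.3}
{"x": -0.25, "y": 0.02, "z": 0, "wx": 0, "wy": 0, "wz": -0.02, "hand": -0.3}
--
{"x": -0.24, "y": 0.02, "z": 0, "wx": 0, "wy": 0, "wz": -0.02, "hand": -0.3}
{"x": -0.25, "y": 0.01, "z": 0, "wx": 0, "wy": 0, "wz": -0.02, "hand": -0.3}
{"x": -0.243, "y": 0.004, "z": 0, "wx": 0, "wy": 0, "wz": -0.011, "hand": -0.3}
```

```bash
python3 - <<'E'
from h import *
plan([(.46,-.25,.21,-20,-.3),(.45,.01,.21,89,-.3)])
E
```

```text
30 rows
--
{"x": -0.09, "y": 0.05, "z": 0, "wx": 0, "wy": 0, "wz": -0.14, "hand": -0.3}
{"x": -0.09, "y": 0.04, "z": 0, "wx": 0, "wy": 0, "wz": -0.14, "hand": -0.3}
{"x": -0.1, "y": 0.02, "z": 0, "wx": 0, "wy": 0, "wz": -0.14, "hand": -0.3}
{"x": -0.1, "y": 0.01, "z": 0, "wx": 0, "wy": 0, "wz": -0.14, "hand": -0.3}
{"x": -0.1, "y": 0, "z": 0, "wx": 0, "wy": 0, "wz": -0.15, "hand": -0.3}
{"x": -0.1, "y": -0.01, "z": 0, "wx": 0, "wy": 0, "wz": -0.14, "hand": -0.3}
{"x": -0.1, "y": -0.02, "z": 0, "wx": 0, "wy": 0, "wz": -0.15, "hand": -0.3}
{"x": -0.1, "y": -0.03, "z": -0.01, "wx": 0, "wy": 0, "wz": -0.14, "hand": -0.3}
{"x": -0.09, "y": -0.04, "z": 0, "wx": 0, "wy": 0, "wz": -0.15, "hand": -0.3}
{"x": -0.09, "y": -0.05, "z": -0.01, "wx": 0, "wy": 0, "wz": -0.14, "hand": -0.3}
--
{"x": -0.08, "y": -0.06, "z": 0, "wx": 0, "wy": -0.01, "wz": -0.15, "hand": -0.3}
{"x": -0.07, "y": -0.07, "z": -0.01, "wx": 0, "wy": 0, "wz": -0.14, "hand": -0.3}
{"x": -0.062, "y": -0.081, "z": -0.001, "wx": 0.005, "wy": -0.006, "wz": -0.148, "hand": -0.3}
{"x": -0.04, "y": -0.09, "z": 0, "wx": 0, "wy": 0, "w
[... 554 characters left out ...]
d": -0.3}
{"x": 0.05, "y": -0.09, "z": 0, "wx": 0, "wy": 0, "wz": -0.14, "hand": -0.3}
{"x": 0.06, "y": -0.08, "z": 0, "wx": 0, "wy": 0, "wz": -0.15, "hand": -0.3}
{"x": 0.07, "y": -0.08, "z": 0, "wx": 0, "wy": 0, "wz": -0.14, "hand": -0.3}
{"x": 0.07, "y": -0.07, "z": 0, "wx": 0, "wy": 0, "wz": -0.15, "hand": -0.3}
{"x": 0.08, "y": -0.06, "z": 0, "wx": 0, "wy": 0, "wz": -0.14, "hand": -0.3}
{"x": 0.09, "y": -0.05, "z": 0, "wx": 0, "wy": 0, "wz": -0.15, "hand": -0.3}
{"x": 0.1, "y": -0.04, "z": 0, "wx": 0, "wy": 0, "wz": -0.14, "hand": -0.3}
{"x": 0.1, "y": -0.03, "z": 0, "wx": 0, "wy": 0, "wz": -0.15, "hand": -0.3}
{"x": 0.1, "y": -0.02, "z": 0, "wx": 0, "wy": 0, "wz": -0.142, "hand": -0.3}
```

{"fn": "send_rows", "kwargs": {
  "rows": [
    {"x": -0.09,"y": 0.05,"z": 0,"wx": 0,"wy": 0,"wz": -0.14,"hand": -0.3},
    {"x": -0.09,"y": 0.04,"z": 0,"wx": 0,"wy": 0,"wz": -0.14,"hand": -0.3},
    {"x": -0.1,"y": 0.02,"z": 0,"wx": 0,"wy": 0,"wz": -0.14,"hand": -0.3},
    {"x": -0.1,"y": 0.01,"z": 0,"wx": 0,"wy": 0,"wz": -0.14,"hand": -0.3},
    {"x": -0.1,"y": 0,"z": 0,"wx": 0,"wy": 0,"wz": -0.15,"hand": -0.3},
    {"x": -0.1,"y": -0.01,"z": 0,"wx": 0,"wy": 0,"wz": -0.14,"hand": -0.3},
    {"x": -0.1,"y": -0.02,"z": 0,"wx": 0,"wy": 0,"wz": -0.15,"hand": -0.3},
    {"x": -0.1,"y": -0.03,"z": 0,"wx": 0,"wy": 0,"wz": -0.14,"hand": -0.3},
    {"x": -0.09,"y": -0.04,"z": 0,"wx": 0,"wy": 0,"wz": -0.15,"hand": -0.3},
    {"x": -0.09,"y": -0.05,"z": 0,"wx": 0,"wy": 0,"wz": -0.14,"hand": -0.3}
  ]
}}

```text
time: 20.55
tool_pos: [0.4664, -0.2906, 0.1981]
tool_rot: [-0.0, 0.941, -0.337, -0.001]
contact_force: [-0.2, -0.8, -0.2]
gripper_width: 0.346
grasp_force: 0.0
```

{"fn": "send_rows", "kwargs": {
  "rows": [
    {"x": -0.08,"y": -0.06,"z": 0,"wx": 0,"wy": 0,"wz": -0.15,"hand": -0.3},
    {"x": -0.07,"y": -0.07,"z": 0,"wx": 0,"wy": 0,"wz": -0.14,"hand": -0.3},
    {"x": -0.062,"y": -0.081,"z": 0,"wx": 0,"wy": 0,"wz": -0.148,"hand": -0.3},
    {"x": -0.04,"y": -0.09,"z": 0,"wx": 0,"wy": 0,"wz": -0.14,"hand": -0.3},
    {"x": -0.03,"y": -0.1,"z": 0,"wx": 0,"wy": 0,"wz": -0.14,"hand": -0.3},
    {"x": -0.02,"y": -0.1,"z": 0,"wx": 0,"wy": 0,"wz": -0.14,"hand": -0.3},
    {"x": -0.01,"y": -0.1,"z": 0,"wx": 0,"wy": 0,"wz": -0.14,"hand": -0.3},
    {"x": 0.01,"y": -0.1,"z": 0,"wx": 0,"wy": 0,"wz": -0.14,"hand": -0.3},
    {"x": 0.02,"y": -0.1,"z": 0,"wx": 0,"wy": 0,"wz": -0.14,"hand": -0.3},
    {"x": 0.03,"y": -0.1,"z": 0,"wx": 0,"wy": 0,"wz": -0.14,"hand": -0.3}
  ]
}}

```text
time: 21.38
tool_pos: [0.4527, -0.1398, 0.1982]
tool_rot: [-0.0, 0.977, 0.211, -0.0]
contact_force: [-0.2, 0.4, -0.6]
gripper_width: 0.349
grasp_force: 0.0
```

{"fn": "send_rows", "kwargs": {
  "rows": [
    {"x": 0.04,"y": -0.09,"z": 0,"wx": 0,"wy": 0,"wz": -0.14,"hand": -0.3},
    {"x": 0.05,"y": -0.09,"z": 0,"wx": 0,"wy": 0,"wz": -0.14,"hand": -0.3},
    {"x": 0.06,"y": -0.08,"z": 0,"wx": 0,"wy": 0,"wz": -0.15,"hand": -0.3},
    {"x": 0.07,"y": -0.08,"z": 0,"wx": 0,"wy": 0,"wz": -0.14,"hand": -0.3},
    {"x": 0.07,"y": -0.07,"z": 0,"wx": 0,"wy": 0,"wz": -0.15,"hand": -0.3},
    {"x": 0.08,"y": -0.06,"z": 0,"wx": 0,"wy": 0,"wz": -0.14,"hand": -0.3},
    {"x": 0.09,"y": -0.05,"z": 0,"wx": 0,"wy": 0,"wz": -0.15,"hand": -0.3},
    {"x": 0.1,"y": -0.04,"z": 0,"wx": 0,"wy": 0,"wz": -0.14,"hand": -0.3},
    {"x": 0.1,"y": -0.03,"z": 0,"wx": 0,"wy": 0,"wz": -0.15,"hand": -0.3},
    {"x": 0.1,"y": -0.02,"z": 0,"wx": 0,"wy": 0,"wz": -0.142,"hand": -0.3}
  ]
}}

```text
time: 22.22
tool_pos: [0.4469, 0.0135, 0.1981]
tool_rot: [-0.0, 0.711, 0.703, -0.0]
contact_force: [0.7, 0.2, 0.3]
gripper_width: 0.348
grasp_force: 0.0
```

```bash
python3 - <<'E'
from h import *
im=snap("wrist","w10")
s,p,R=pose();print(p,yaw(R),s["time"],s["gripper_width"],s["contact_force"])
cv2.imwrite("pics/w10b.png",cv2.resize(im[60:420,80:560],(800,600),interpolation=cv2.INTER_CUBIC))
E
```

```text
[0.44671093 0.01545369 0.19813073] 89.6177065500454 22.2667 0.3515861850345712 [0.71624204 2.35411132 0.29123011]
```

View pics/w10b.png

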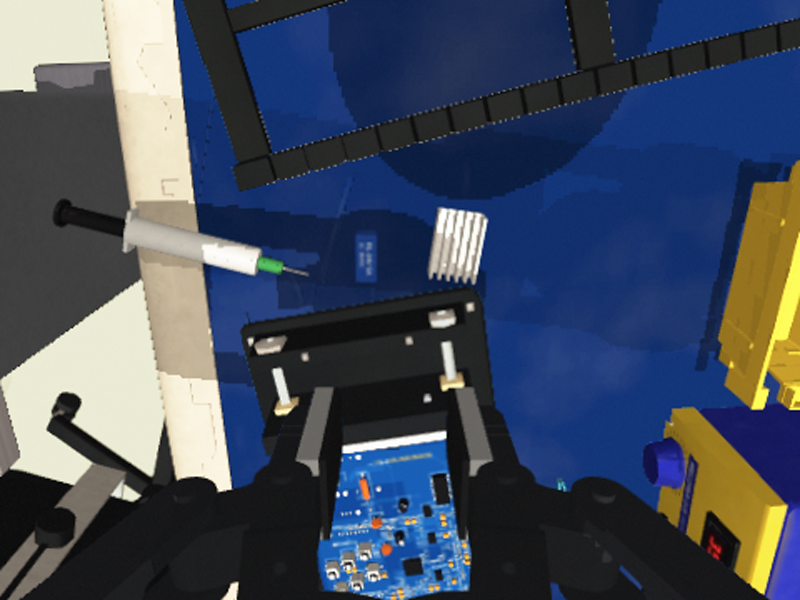

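The crop (px = 80+0.6u, 60+0.6v) shows relay 1 at (367,257), the heat sink at (458,245) with its fins roughly along tool x, and the vice edge at row 290 and below.

```bash
python3 - <<'E'
from h import *
im=cv2.imread("pics/w10.png");c=cal("w10"); np.set_printoptions(precision=4,suppress=True)
q=lambda u,v:(80+.6*u,60+.6*v)
hsv=cv2.cvtColor(im,cv2.COLOR_BGR2HSV)
for u,v in((367,240),(367,272),(350,250),(340,220),(390,257)): a,b=q(u,v); print((u,v),hsv[int(b),int(a)])
blob(im,c,(285,190,320,235),lambda h,s,v:(h>95)&(h<125)&(s>120)&(v>95),.014)
blob(im,c,(325,170,390,240),lambda h,s,v:(s<70)&(v>90),.016)
c2=cal("w2"); q2=lambda x,y:(x/1.25,y/1.25)
print("two-view hs",tri((c2,q2(288,211)),(c,q(458,245))),"relay",tri((c2,q2(294,253)),(c,q(367,256))))
for u,v in((245,325),(480,292),(440,312),(268,340)): print("vice",onz(c,q(u,v),.05)[:2],onz(c,q(u,v),.09)[:2])
for u,v in((237,175),(800,35)): print("rack",onz(c,q(u,v),.045)[:2])
E
```

```text
(367, 240) [110 203 128]
(367, 272) [110 110 151]
(350, 250) [110 195  68]
(340, 220) [111 185  69]
(390, 257) [110 205  66]
n 341 px [293 200] [305 228] centre [0.4302 0.0108] size mm [28.8 11.9] long axis deg 88.8
n 1282 px [337 184] [372 230] centre [0.4843 0.0173] size mm [43.5 29.8] long axis deg 81.4
two-view hs (array([0.4855, 0.0159, 0.0085]), [0.6, 0.6]) relay (array([0.4309, 0.011 , 0.0135]), [0.5, 0.5])
vice [ 0.3645 -0.0178] [ 0.376  -0.0019]
vice [0.4939 0.0001] [0.4876 0.0134]
vice [ 0.4724 -0.0112] [0.469  0.0037]
vice [ 0.3766 -0.0269] [ 0.3864 -0.0098]
rack [0.3667 0.0636]
rack [0.6515 0.1321]
```

```bash
python3 - <<'E'
from h import *
c=cal("w10"); np.set_printoptions(precision=4,suppress=True)
q=lambda u,v:(80+.6*u,60+.6*v); c2=cal("w2"); q2=lambda x,y:(x/1.25,y/1.25)
print(tri((c2,q2(311,204)),(c,q(480,290))),tri((c2,q2(328,307)),(c,q(243,326))),tri((c2,q2(347,209)),(c,q(450,380))))
im=cv2.resize(cv2.imread("pics/w2.png")[140:260,180:350],(680,480),interpolation=cv2.INTER_CUBIC)
s=cv2.imread("pics/side0.png")[225:345,230:430]; s=cv2.resize(s,(680,408),interpolation=cv2.INTER_CUBIC)
s=cv2.resize(s,(680,110+300)); cv2.imwrite("pics/cmp.png",cv2.resize(np.vstack([im,s]),(450,590)))
E
```

```text
(array([ 0.4969, -0.0136,  0.0101]), [3.6, 3.6]) (array([ 0.355 , -0.0308,  0.018 ]), [0.9, 0.9]) (array([ 0.485 , -0.0642,  0.025 ]), [3.9, 3.9])
```

View pics/cmp.png

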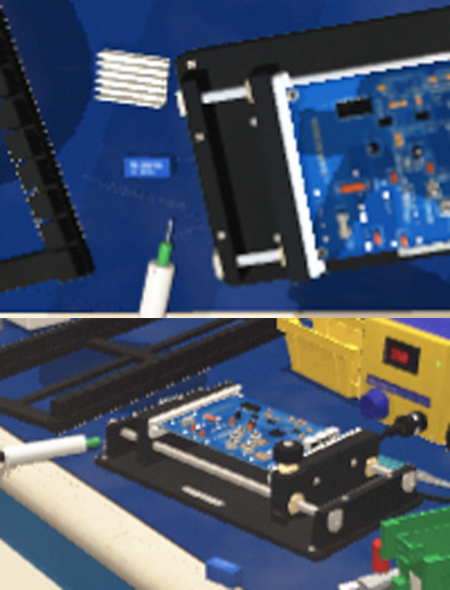

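```bash
python3 - <<'E'
from h import *
s,p,R=pose();print(p)
plan([(.4302,.0108,.04,88.8,-.4),(.4302,.0108,.006,88.8,-.4,3)])
k=dock(.048-.010,0)
print("then"); plan([(.4302,.0108,.17,88.8,-1),(*k,.15,DY+90,-1),(*k,.12,DY+90,-1)],start=(.4302,.0108,.006,88.8))
E
```

```text
[0.44671093 0.01545369 0.19813073]
8 rows
--
{"x": -0.01, "y": -0.02, "z": 0.21, "wx": 0, "wy": 0, "wz": 0, "hand": -0.4}
{"x": -0.01, "y": -0.02, "z": 0.21, "wx": 0, "wy": 0, "wz": 0, "hand": -0.4}
{"x": 0, "y": -0.02, "z": 0.21, "wx": 0, "wy": 0, "wz": 0.01, "hand": -0.4}
{"x": -0.01, "y": -0.02, "z": 0.21, "wx": 0, "wy": 0, "wz": 0, "hand": -0.4}
{"x": -0.004, "y": -0.028, "z": 0.214, "wx": -0.002, "wy": -0.003, "wz": 0.008, "hand": -0.4}
{"x": 0, "y": 0, "z": 0.08, "wx": 0, "wy": 0, "wz": 0, "hand": -0.4}
{"x": 0, "y": 0, "z": 0.07, "wx": 0, "wy": 0, "wz": 0, "hand": -0.4}
{"x": 0, "y": -0.001, "z": 0.077, "wx": 0, "wy": 0, "wz": 0, "hand": -0.4}
then
19 rows
--
{"x": 0, "y": 0, "z": -0.22, "wx": 0, "wy": 0, "wz": 0, "hand": -1}
{"x": 0, "y": 0, "z": -0.22, "wx": 0, "wy": 0, "wz": 0, "hand": -1}
{"x": 0, "y": 0, "z": -0.22, "wx": 0, "wy": 0, "wz": 0, "hand": -1}
{"x": 0, "y": 0, "z": -0.22, "wx": 0, "wy": 0, "wz": 0, "hand": -1}
{"x": 0, "y": 0, "z": -0.213, "wx": 0, "wy": 0, "wz": 0, "hand": -1}
{"x": -0.23, "y": 0.05, "z": 0.01, "wx": 0, "wy": 0, "wz": 0.02, "hand": -1}
{"x": -
[... 289 characters left out ...]
"hand": -1}
--
{"x": -0.23, "y": 0.07, "z": 0.01, "wx": 0, "wy": 0, "wz": 0.02, "hand": -1}
{"x": -0.23, "y": 0.07, "z": 0.01, "wx": 0, "wy": 0, "wz": 0.02, "hand": -1}
{"x": -0.22, "y": 0.08, "z": 0.01, "wx": 0, "wy": 0, "wz": 0.02, "hand": -1}
{"x": -0.22, "y": 0.08, "z": 0.01, "wx": 0, "wy": 0, "wz": 0.03, "hand": -1}
{"x": -0.22, "y": 0.08, "z": 0.01, "wx": 0, "wy": 0, "wz": 0.02, "hand": -1}
{"x": -0.22, "y": 0.09, "z": 0.01, "wx": 0, "wy": 0, "wz": 0.03, "hand": -1}
{"x": -0.22, "y": 0.09, "z": 0.01, "wx": 0, "wy": 0, "wz": 0.02, "hand": -1}
{"x": -0.216, "y": 0.097, "z": 0.013, "wx": 0, "wy": 0, "wz": 0.026, "hand": -1}
{"x": 0, "y": 0, "z": 0.2, "wx": 0, "wy": 0, "wz": 0, "hand": -1}
```

{"fn": "send_rows", "kwargs": {
  "rows": [
    {"x": -0.01,"y": -0.02,"z": 0.21,"wx": 0,"wy": 0,"wz": 0,"hand": -0.4},
    {"x": -0.01,"y": -0.02,"z": 0.21,"wx": 0,"wy": 0,"wz": 0,"hand": -0.4},
    {"x": 0,"y": -0.02,"z": 0.21,"wx": 0,"wy": 0,"wz": 0.01,"hand": -0.4},
    {"x": -0.01,"y": -0.02,"z": 0.21,"wx": 0,"wy": 0,"wz": 0,"hand": -0.4},
    {"x": -0.004,"y": -0.028,"z": 0.2,"wx": 0,"wy": 0,"wz": 0.008,"hand": -0.4},
    {"x": 0,"y": 0,"z": 0,"wx": 0,"wy": 0,"wz": 0,"hand": -0.4},
    {"x": 0,"y": 0,"z": 0,"wx": 0,"wy": 0,"wz": 0,"hand": -0.4},
    {"x": 0,"y": 0,"z": 0,"wx": 0,"wy": 0,"wz": 0,"hand": -0.4},
    {"x": 0,"y": 0,"z": 0,"wx": 0,"wy": 0,"wz": 0,"hand": -0.4},
    {"x": 0,"y": 0,"z": 0,"wx": 0,"wy": 0,"wz": 0,"hand": -0.4}
  ]
}}

```text
time: 23.1
tool_pos: [0.4334, 0.0075, 0.0451]
tool_rot: [0.002, 0.718, 0.696, 0.001]
contact_force: [-0.1, 0.2, -0.5]
gripper_width: 0.3
grasp_force: 0.0
```

{"fn": "send_rows", "kwargs": {
  "rows": [
    {"x": 0.01,"y": -0.01,"z": 0,"wx": 0,"wy": 0,"wz": 0,"hand": -0.4},
    {"x": 0.012,"y": -0.011,"z": 0.08,"wx": 0,"wy": 0,"wz": 0,"hand": -0.4},
    {"x": 0,"y": 0,"z": 0.09,"wx": 0,"wy": 0,"wz": 0,"hand": -0.4},
    {"x": 0,"y": 0,"z": 0.09,"wx": 0,"wy": 0,"wz": 0,"hand": -0.4},
    {"x": 0,"y": 0,"z": 0,"wx": 0,"wy": 0,"wz": 0,"hand": -0.4},
    {"x": 0,"y": 0,"z": 0,"wx": 0,"wy": 0,"wz": 0,"hand": -1},
    {"x": 0,"y": 0,"z": 0,"wx": 0,"wy": 0,"wz": 0,"hand": -1},
    {"x": 0,"y": 0,"z": 0,"wx": 0,"wy": 0,"wz": 0,"hand": -1},
    {"x": 0,"y": 0,"z": 0,"wx": 0,"wy": 0,"wz": 0,"hand": -1},
    {"x": 0,"y": 0,"z": 0,"wx": 0,"wy": 0,"wz": 0,"hand": -1}
  ]
}}

```text
time: 23.93
tool_pos: [0.4289, 0.0112, 0.0044]
tool_rot: [0.001, 0.718, 0.696, 0.0]
contact_force: [-0.2, 0.3, 0.2]
gripper_width: 0.126
grasp_force: 61.9
```

{"fn": "send_rows", "kwargs": {
  "rows": [
    {"x": 0,"y": 0,"z": -0.1,"wx": 0,"wy": 0,"wz": 0,"hand": -1},
    {"x": 0,"y": 0,"z": -0.22,"wx": 0,"wy": 0,"wz": 0,"hand": -1},
    {"x": 0,"y": 0,"z": -0.22,"wx": 0,"wy": 0,"wz": 0,"hand": -1},
    {"x": 0,"y": 0,"z": -0.22,"wx": 0,"wy": 0,"wz": 0,"hand": -1},
    {"x": 0,"y": 0,"z": -0.22,"wx": 0,"wy": 0,"wz": 0,"hand": -1},
    {"x": -0.1,"y": 0.03,"z": -0.1,"wx": 0,"wy": 0,"wz": 0,"hand": -1},
    {"x": -0.23,"y": 0.05,"z": 0,"wx": 0,"wy": 0,"wz": 0.02,"hand": -1},
    {"x": -0.23,"y": 0.05,"z": 0,"wx": 0,"wy": 0,"wz": 0.02,"hand": -1},
    {"x": -0.23,"y": 0.06,"z": 0,"wx": 0,"wy": 0,"wz": 0.02,"hand": -1},
    {"x": -0.23,"y": 0.06,"z": 0,"wx": 0,"wy": 0,"wz": 0.02,"hand": -1}
  ]
}}

```text
time: 24.77
tool_pos: [0.4578, -0.1452, 0.1663]
tool_rot: [0.001, 0.74, 0.673, 0.0]
contact_force: [0.8, 0.2, -0.4]
gripper_width: 0.129
grasp_force: 61.9
```

{"fn": "send_rows", "kwargs": {
  "rows": [
    {"x": -0.23,"y": 0.07,"z": 0.01,"wx": 0,"wy": 0,"wz": 0.02,"hand": -1},
    {"x": -0.23,"y": 0.07,"z": 0.01,"wx": 0,"wy": 0,"wz": 0.02,"hand": -1},
    {"x": -0.23,"y": 0.07,"z": 0.01,"wx": 0,"wy": 0,"wz": 0.02,"hand": -1},
    {"x": -0.22,"y": 0.08,"z": 0.01,"wx": 0,"wy": 0,"wz": 0.02,"hand": -1},
    {"x": -0.22,"y": 0.08,"z": 0.01,"wx": 0,"wy": 0,"wz": 0.03,"hand": -1},
    {"x": -0.22,"y": 0.08,"z": 0.01,"wx": 0,"wy": 0,"wz": 0.02,"hand": -1},
    {"x": -0.22,"y": 0.09,"z": 0.01,"wx": 0,"wy": 0,"wz": 0.03,"hand": -1},
    {"x": -0.22,"y": 0.06,"z": 0.01,"wx": 0,"wy": 0,"wz": 0.02,"hand": -1},
    {"x": 0,"y": 0,"z": 0,"wx": 0,"wy": 0,"wz": 0,"hand": -1},
    {"x": 0,"y": 0,"z": 0,"wx": 0,"wy": 0,"wz": 0,"hand": -1}
  ]
}}

```text
time: 25.6
tool_pos: [0.5051, -0.4239, 0.1532]
tool_rot: [-0.0, 0.786, 0.618, 0.0]
contact_force: [0.1, 0.5, 0.2]
gripper_width: 0.122
grasp_force: 62.0
```

```bash
python3 - <<'E'
from h import *
s,p,R=pose();print(p,yaw(R),s["time"],s["gripper_width"],s["contact_force"],s["grasp_force"])
k=dock(.048-.010,0);print(k)
plan([(*k,.12,DY+90,-1,3),(*k,.042,DY+90,-1,4)])
E
```

```text
[ 0.50513501 -0.42393393  0.1531754 ] 76.34375321773906 25.6 0.12200346983119713 [0.05013152 0.49342123 0.2425335 ] 61.987810134887695
[ 0.5193632 -0.4427252]
7 rows
--
{"x": -0.03, "y": 0.04, "z": 0.07, "wx": 0, "wy": 0, "wz": 0, "hand": -1}
{"x": -0.03, "y": 0.04, "z": 0.08, "wx": 0, "wy": 0, "wz": 0, "hand": -1}
{"x": -0.039, "y": 0.042, "z": 0.071, "wx": -0.001, "wy": -0.001, "wz": 0.009, "hand": -1}
{"x": 0, "y": 0, "z": 0.13, "wx": 0, "wy": 0, "wz": 0, "hand": -1}
{"x": 0, "y": 0, "z": 0.13, "wx": 0, "wy": 0, "wz": 0, "hand": -1}
{"x": 0, "y": 0, "z": 0.13, "wx": 0, "wy": 0, "wz": 0, "hand": -1}
{"x": 0, "y": 0, "z": 0.13, "wx": 0, "wy": 0, "wz": 0, "hand": -1}
```

{"fn": "send_rows", "kwargs": {
  "rows": [
    {"x": -0.03,"y": 0.04,"z": 0.07,"wx": 0,"wy": 0,"wz": 0,"hand": -1},
    {"x": -0.03,"y": 0.04,"z": 0.08,"wx": 0,"wy": 0,"wz": 0,"hand": -1},
    {"x": -0.039,"y": 0.042,"z": 0.071,"wx": 0,"wy": 0,"wz": 0.009,"hand": -1},
    {"x": 0,"y": 0,"z": 0.13,"wx": 0,"wy": 0,"wz": 0,"hand": -1},
    {"x": 0,"y": 0,"z": 0.13,"wx": 0,"wy": 0,"wz": 0,"hand": -1},
    {"x": 0,"y": 0,"z": 0.13,"wx": 0,"wy": 0,"wz": 0,"hand": -1},
    {"x": 0,"y": 0,"z": 0.12,"wx": 0,"wy": 0,"wz": 0,"hand": -1},
    {"x": 0,"y": 0,"z": 0,"wx": 0,"wy": 0,"wz": 0,"hand": -1},
    {"x": 0,"y": 0,"z": 0,"wx": 0,"wy": 0,"wz": 0,"hand": -1},
    {"x": 0,"y": 0,"z": 0,"wx": 0,"wy": 0,"wz": 0,"hand": -1}
  ]
}}

```text
time: 26.43
tool_pos: [0.5206, -0.441, 0.0455]
tool_rot: [0.001, 0.787, 0.616, 0.0]
contact_force: [1.2, -0.3, 1.2]
gripper_width: 0.128
grasp_force: 62.0
```

{"fn": "send_rows", "kwargs": {
  "rows": [
    {"x": 0,"y": 0,"z": 0,"wx": 0,"wy": 0,"wz": 0,"hand": -0.5},
    {"x": 0,"y": 0,"z": 0,"wx": 0,"wy": 0,"wz": 0,"hand": -0.5},
    {"x": 0,"y": 0,"z": 0,"wx": 0,"wy": 0,"wz": 0,"hand": -0.5},
    {"x": 0,"y": 0,"z": 0,"wx": 0,"wy": 0,"wz": 0,"hand": -0.5},
    {"x": 0,"y": 0,"z": -0.1,"wx": 0,"wy": 0,"wz": 0,"hand": -0.5},
    {"x": 0,"y": 0,"z": -0.2,"wx": 0,"wy": 0,"wz": 0,"hand": -0.5},
    {"x": 0,"y": 0,"z": -0.25,"wx": 0,"wy": 0,"wz": 0,"hand": -0.5},
    {"x": 0,"y": 0,"z": -0.25,"wx": 0,"wy": 0,"wz": 0,"hand": -0.5},
    {"x": 0,"y": 0,"z": 0,"wx": 0,"wy": 0,"wz": 0,"hand": 0},
    {"x": 0,"y": 0,"z": 0,"wx": 0,"wy": 0,"wz": 0,"hand": 0}
  ]
}}

```text
time: 27.27
tool_pos: [0.5217, -0.4431, 0.1701]
tool_rot: [0.005, 0.788, 0.616, 0.0]
contact_force: [-0.2, -0.1, -0.2]
gripper_width: 0.501
grasp_force: 0.0
```

```bash
python3 - <<'E'
from h import *
im=snap("wrist","w11");c=cal("w11")
s,p,R=pose();print(p,yaw(R),s["time"],s["gripper_width"],s["contact_force"])
k=np.array([proj(c,[*dock(.048+a,b),.03])[0] for a in(-.055,.055) for b in(-.03,.03)])
u0,v0=k.min(0).astype(int);u1,v1=k.max(0).astype(int)
hsv=cv2.cvtColor(im,cv2.COLOR_BGR2HSV).astype(int); h,sa,v=[hsv[v0:v1,u0:u1,i] for i in range(3)]
n,l,st,ce=cv2.connectedComponentsWithStats(((h>95)&(h<125)&(sa>100)&(v>50)).astype(np.uint8))
for i in range(1,n):
    if st[i,4]>40: print(st[i],onz(c,ce[i]+[u0,v0],.02)[:2])
plan([(.4845,.0155,.17,81,0),(.4845,.0155,.10,81,0)])
E
```

```text
[ 0.52053841 -0.44189265  0.16669925] 76.06683463112736 27.3167 0.49741328258371037 [-0.93591785  0.34042162 -0.34459868]
[ 65  13  18  34 604] [ 0.53601141 -0.44517185]
[ 28  15  15  35 451] [ 0.50251449 -0.43898002]
15 rows
--
{"x": 0.22, "y": -0.07, "z": 0, "wx": 0, "wy": 0, "wz": -0.01, "hand": 0}
{"x": 0.22, "y": -0.07, "z": 0, "wx": 0, "wy": 0, "wz": -0.01, "hand": 0}
{"x": 0.22, "y": -0.07, "z": 0, "wx": 0, "wy": 0, "wz": -0.01, "hand": 0}
{"x": 0.23, "y": -0.07, "z": 0, "wx": 0, "wy": 0, "wz": -0.01, "hand": 0}
{"x": 0.23, "y": -0.07, "z": 0, "wx": 0, "wy": 0, "wz": -0.01, "hand": 0}
{"x": 0.23, "y": -0.07, "z": 0, "wx": 0, "wy": 0, "wz": -0.01, "hand": 0}
{"x": 0.23, "y": -0.06, "z": 0, "wx": 0, "wy": 0, "wz": -0.01, "hand": 0}
{"x": 0.23, "y": -0.06, "z": -0.01, "wx": 0, "wy": 0, "wz": -0.01, "hand": 0}
{"x": 0.23, "y": -0.06, "z": 0, "wx": 0, "wy": 0, "wz": -0.01, "hand": 0}
{"x": 0.23, "y": -0.06, "z": -0.01, "wx": 0, "wy": 0, "wz": 0, "hand": 0}
--
{"x": 0.22, "y": -0.06, "z": 0, "wx": 0, "wy": 0, "wz": -0.01, "hand": 0}
{"x": 0.23, "y": -0.06, "z": -0.01, "wx": 0, "wy": 0, "wz": 0, "hand": 0}
{"x": 0.221, "y": -0.056, "z": -0.001, "wx": 0.004, "wy": 0.003, "wz": -0.01, "hand": 0}
{"x": 0, "y": 0, "z": 0.23, "wx": 0, "wy": 0, "wz": 0, "hand": 0}
{"x": 0, "y": 0, "z": 0.237, "wx": 0, "wy": 0, "wz": 0, "hand": 0}
```

Both relays now lie in the tote, at tote x of about -27 and +7 mm. I'll lay the heat sink flat across both of them.

{"fn": "send_rows", "kwargs": {
  "rows": [
    {"x": 0.22,"y": -0.07,"z": 0,"wx": 0,"wy": 0,"wz": -0.01,"hand": 0},
    {"x": 0.22,"y": -0.07,"z": 0,"wx": 0,"wy": 0,"wz": -0.01,"hand": 0},
    {"x": 0.22,"y": -0.07,"z": 0,"wx": 0,"wy": 0,"wz": -0.01,"hand": 0},
    {"x": 0.23,"y": -0.07,"z": 0,"wx": 0,"wy": 0,"wz": -0.01,"hand": 0},
    {"x": 0.23,"y": -0.07,"z": 0,"wx": 0,"wy": 0,"wz": -0.01,"hand": 0},
    {"x": 0.23,"y": -0.07,"z": 0,"wx": 0,"wy": 0,"wz": -0.01,"hand": 0},
    {"x": 0.23,"y": -0.06,"z": 0,"wx": 0,"wy": 0,"wz": -0.01,"hand": 0},
    {"x": 0.23,"y": -0.06,"z": 0,"wx": 0,"wy": 0,"wz": -0.01,"hand": 0},
    {"x": 0.23,"y": -0.06,"z": 0,"wx": 0,"wy": 0,"wz": -0.01,"hand": 0},
    {"x": 0.23,"y": -0.06,"z": 0,"wx": 0,"wy": 0,"wz": 0,"hand": 0}
  ]
}}

```text
time: 28.15
tool_pos: [0.4915, -0.0855, 0.162]
tool_rot: [-0.002, 0.765, 0.643, -0.001]
contact_force: [-0.1, 0.4, 0.7]
gripper_width: 0.507
grasp_force: 0.0
```

{"fn": "send_rows", "kwargs": {
  "rows": [
    {"x": 0.22,"y": -0.06,"z": 0,"wx": 0,"wy": 0,"wz": -0.01,"hand": 0},
    {"x": 0.23,"y": -0.06,"z": 0,"wx": 0,"wy": 0,"wz": 0,"hand": 0},
    {"x": 0.221,"y": -0.056,"z": 0,"wx": 0,"wy": 0,"wz": -0.01,"hand": 0},
    {"x": 0,"y": 0,"z": 0.2,"wx": 0,"wy": 0,"wz": 0,"hand": 0},
    {"x": 0,"y": 0,"z": 0.2,"wx": 0,"wy": 0,"wz": 0,"hand": 0},
    {"x": 0,"y": 0,"z": 0,"wx": 0,"wy": 0,"wz": 0,"hand": 0},
    {"x": 0,"y": 0,"z": 0,"wx": 0,"wy": 0,"wz": 0,"hand": 0},
    {"x": 0,"y": 0,"z": 0,"wx": 0,"wy": 0,"wz": 0,"hand": 0},
    {"x": 0,"y": 0,"z": 0,"wx": 0,"wy": 0,"wz": 0,"hand": 0},
    {"x": 0,"y": 0,"z": 0,"wx": 0,"wy": 0,"wz": 0,"hand": 0}
  ]
}}

```text
time: 28.98
tool_pos: [0.4852, 0.0155, 0.1059]
tool_rot: [0.001, 0.761, 0.649, 0.001]
contact_force: [-0.2, -0.3, 0.7]
gripper_width: 0.501
grasp_force: 0.0
```

```bash
python3 - <<'E'
from h import *
im=snap("wrist","w12");c=cal("w12")
s,p,R=pose();print(p,yaw(R),s["time"],s["gripper_width"],s["contact_force"])
k=proj(c,[.4845,.0155,.016])[0].astype(int);print(k)
g=blob(im,c,(k[0]-60,k[1]-60,k[0]+60,k[1]+50),lambda h,s,v:(s<70)&(v>100),.016)
plan([(.4845,.0155,.05,81,0),(.4845,.0155,.006,81,0,4)])
E
```

```text
[0.48507101 0.01561849 0.10570051] 80.97402055138164 29.0333 0.5046409404497723 [-0.36033122 -0.75369632 -0.4658622 ]
[314 243]
n 2160 px [294 211] [333 269] centre [0.4844 0.0178] size mm [44.7 28.3] long axis deg 81.7
6 rows
--
{"x": 0, "y": 0, "z": 0.19, "wx": 0, "wy": 0, "wz": 0, "hand": 0}
{"x": -0.001, "y": -0.005, "z": 0.181, "wx": 0.004, "wy": 0, "wz": -0.001, "hand": 0}
{"x": 0, "y": 0, "z": 0.07, "wx": 0, "wy": 0, "wz": 0, "hand": 0}
{"x": 0, "y": 0, "z": 0.07, "wx": 0, "wy": 0, "wz": 0, "hand": 0}
{"x": 0, "y": 0, "z": 0.08, "wx": 0, "wy": 0, "wz": 0, "hand": 0}
{"x": 0, "y": 0, "z": 0.074, "wx": 0, "wy": 0, "wz": 0, "hand": 0}
```

{"fn": "send_rows", "kwargs": {
  "rows": [
    {"x": 0,"y": -0.002,"z": 0.19,"wx": 0,"wy": 0,"wz": 0,"hand": 0},
    {"x": 0,"y": -0.003,"z": 0.18,"wx": 0,"wy": 0,"wz": 0,"hand": 0},
    {"x": 0,"y": 0,"z": 0.07,"wx": 0,"wy": 0,"wz": 0,"hand": 0},
    {"x": 0,"y": 0,"z": 0.07,"wx": 0,"wy": 0,"wz": 0,"hand": 0},
    {"x": 0,"y": 0,"z": 0.08,"wx": 0,"wy": 0,"wz": 0,"hand": 0},
    {"x": 0,"y": 0,"z": 0.075,"wx": 0,"wy": 0,"wz": 0,"hand": 0},
    {"x": 0,"y": 0,"z": 0,"wx": 0,"wy": 0,"wz": 0,"hand": 0},
    {"x": 0,"y": 0,"z": 0,"wx": 0,"wy": 0,"wz": 0,"hand": -1},
    {"x": 0,"y": 0,"z": 0,"wx": 0,"wy": 0,"wz": 0,"hand": -1},
    {"x": 0,"y": 0,"z": 0,"wx": 0,"wy": 0,"wz": 0,"hand": -1}
  ]
}}

```text
time: 29.87
tool_pos: [0.4842, 0.0162, 0.0052]
tool_rot: [0.001, 0.76, 0.65, 0.001]
contact_force: [-0.7, 0.4, 0.1]
gripper_width: 0.313
grasp_force: 60.9
```

{"fn": "send_rows", "kwargs": {
  "rows": [
    {"x": 0,"y": 0,"z": 0,"wx": 0,"wy": 0,"wz": 0,"hand": -1},
    {"x": 0,"y": 0,"z": 0,"wx": 0,"wy": 0,"wz": 0,"hand": -1},
    {"x": 0,"y": 0,"z": 0,"wx": 0,"wy": 0,"wz": 0,"hand": -1},
    {"x": 0,"y": 0,"z": -0.1,"wx": 0,"wy": 0,"wz": 0,"hand": -1},
    {"x": 0,"y": 0,"z": -0.22,"wx": 0,"wy": 0,"wz": 0,"hand": -1},
    {"x": 0,"y": 0,"z": -0.22,"wx": 0,"wy": 0,"wz": 0,"hand": -1},
    {"x": 0,"y": 0,"z": -0.22,"wx": 0,"wy": 0,"wz": 0,"hand": -1},
    {"x": 0,"y": 0,"z": -0.22,"wx": 0,"wy": 0,"wz": 0,"hand": -1},
    {"x": 0,"y": 0,"z": -0.12,"wx": 0,"wy": 0,"wz": 0,"hand": -1},
    {"x": 0,"y": 0,"z": 0,"wx": 0,"wy": 0,"wz": 0,"hand": -1}
  ]
}}

```text
time: 30.7
tool_pos: [0.4864, 0.0159, 0.1752]
tool_rot: [0.004, 0.76, 0.65, 0.004]
contact_force: [1.0, 0.8, -0.2]
gripper_width: 0.31
grasp_force: 61.0
```

```bash
python3 - <<'E'
from h import *
s,p,R=pose();print(p,yaw(R),s["time"],s["gripper_width"],s["contact_force"],s["grasp_force"])
k=dock(.048-.010,0)
plan([(*k,.16,DY+90,-1)])
E
```

```text
[0.4863729  0.01588354 0.17523059] 81.02136375674169 30.7 0.30985158612215985 [ 1.00533642  0.76681174 -0.19217472] 61.03041887283325
13 rows
--
{"x": -0.23, "y": 0.05, "z": 0.01, "wx": 0, "wy": 0, "wz": 0.01, "hand": -1}
{"x": -0.23, "y": 0.06, "z": 0.01, "wx": 0, "wy": 0, "wz": 0.01, "hand": -1}
{"x": -0.23, "y": 0.06, "z": 0.01, "wx": 0, "wy": 0, "wz": 0.01, "hand": -1}
{"x": -0.23, "y": 0.06, "z": 0.01, "wx": 0, "wy": 0, "wz": 0.01, "hand": -1}
{"x": -0.23, "y": 0.06, "z": 0.01, "wx": 0, "wy": 0, "wz": 0.01, "hand": -1}
{"x": -0.23, "y": 0.06, "z": 0.01, "wx": 0, "wy": 0, "wz": 0.01, "hand": -1}
{"x": -0.23, "y": 0.06, "z": 0.01, "wx": 0, "wy": 0, "wz": 0.01, "hand": -1}
{"x": -0.22, "y": 0.07, "z": 0.01, "wx": 0, "wy": 0, "wz": 0.01, "hand": -1}
{"x": -0.22, "y": 0.07, "z": 0.01, "wx": 0, "wy": 0, "wz": 0.01, "hand": -1}
{"x": -0.23, "y": 0.07, "z": 0, "wx": 0, "wy": 0, "wz": 0.01, "hand": -1}
--
{"x": -0.22, "y": 0.07, "z": 0.01, "wx": 0, "wy": 0, "wz": 0, "hand": -1}
{"x": -0.23, "y": 0.07, "z": 0, "wx": 0.01, "wy": 0, "wz": 0.01, "hand": -1}
{"x": -0.22, "y": 0.069, "z": 0.007, "wx": 0.003, "wy": -0.002, "wz": 0.003, "hand": -1}
```

{"fn": "send_rows", "kwargs": {
  "rows": [
    {"x": -0.23,"y": 0.05,"z": 0.01,"wx": 0,"wy": 0,"wz": 0.01,"hand": -1},
    {"x": -0.23,"y": 0.06,"z": 0.01,"wx": 0,"wy": 0,"wz": 0.01,"hand": -1},
    {"x": -0.23,"y": 0.06,"z": 0.01,"wx": 0,"wy": 0,"wz": 0.01,"hand": -1},
    {"x": -0.23,"y": 0.06,"z": 0.01,"wx": 0,"wy": 0,"wz": 0.01,"hand": -1},
    {"x": -0.23,"y": 0.06,"z": 0.01,"wx": 0,"wy": 0,"wz": 0.01,"hand": -1},
    {"x": -0.23,"y": 0.06,"z": 0.01,"wx": 0,"wy": 0,"wz": 0.01,"hand": -1},
    {"x": -0.23,"y": 0.06,"z": 0.01,"wx": 0,"wy": 0,"wz": 0.01,"hand": -1},
    {"x": -0.22,"y": 0.07,"z": 0.01,"wx": 0,"wy": 0,"wz": 0.01,"hand": -1},
    {"x": -0.22,"y": 0.07,"z": 0.01,"wx": 0,"wy": 0,"wz": 0.01,"hand": -1},
    {"x": -0.23,"y": 0.07,"z": 0,"wx": 0,"wy": 0,"wz": 0.01,"hand": -1}
  ]
}}

```text
time: 31.53
tool_pos: [0.5082, -0.3382, 0.1532]
tool_rot: [-0.002, 0.785, 0.619, -0.0]
contact_force: [-0.1, 0.1, -0.9]
gripper_width: 0.311
grasp_force: 61.0
```

{"fn": "send_rows", "kwargs": {
  "rows": [
    {"x": -0.22,"y": 0.07,"z": 0.01,"wx": 0,"wy": 0,"wz": 0,"hand": -1},
    {"x": -0.23,"y": 0.07,"z": 0,"wx": 0,"wy": 0,"wz": 0.01,"hand": -1},
    {"x": -0.22,"y": 0.069,"z": 0.007,"wx": 0,"wy": 0,"wz": 0,"hand": -1},
    {"x": 0,"y": 0,"z": 0,"wx": 0,"wy": 0,"wz": 0,"hand": -1},
    {"x": 0,"y": 0,"z": 0,"wx": 0,"wy": 0,"wz": 0,"hand": -1},
    {"x": 0,"y": 0,"z": 0,"wx": 0,"wy": 0,"wz": 0,"hand": -1},
    {"x": 0,"y": 0,"z": 0,"wx": 0,"wy": 0,"wz": 0,"hand": -1},
    {"x": 0,"y": 0,"z": 0,"wx": 0,"wy": 0,"wz": 0,"hand": -1},
    {"x": 0,"y": 0,"z": 0,"wx": 0,"wy": 0,"wz": 0,"hand": -1},
    {"x": 0,"y": 0,"z": 0,"wx": 0,"wy": 0,"wz": 0,"hand": -1}
  ]
}}

```text
time: 32.37
tool_pos: [0.5162, -0.4416, 0.1534]
tool_rot: [0.0, 0.787, 0.617, 0.0]
contact_force: [0.3, 0.3, -0.1]
gripper_width: 0.31
grasp_force: 61.0
```

```bash
python3 - <<'E'
from h import *
s,p,R=pose();print(p,yaw(R),s["time"],s["gripper_width"],s["grasp_force"])
k=dock(.048-.010,0)
plan([(*k,.08,DY+90,-1,4),(*k,.035,DY+90,-1,4)])
E
```

```text
[ 0.5162071  -0.44155862  0.15342376] 76.12823629028283 32.3667 0.31004774375784844 61.006436347961426
8 rows
--
{"x": 0, "y": 0.01, "z": 0.12, "wx": 0, "wy": 0, "wz": 0, "hand": -1}
{"x": 0, "y": 0, "z": 0.12, "wx": 0, "wy": 0, "wz": 0, "hand": -1}
{"x": 0, "y": 0.01, "z": 0.12, "wx": 0, "wy": 0, "wz": 0, "hand": -1}
{"x": -0.002, "y": 0.002, "z": 0.129, "wx": 0, "wy": 0, "wz": 0.004, "hand": -1}
{"x": 0, "y": 0, "z": 0.08, "wx": 0, "wy": 0, "wz": 0, "hand": -1}
{"x": 0, "y": 0, "z": 0.07, "wx": 0, "wy": 0, "wz": 0, "hand": -1}
{"x": 0, "y": 0, "z": 0.08, "wx": 0, "wy": 0, "wz": 0, "hand": -1}
{"x": 0, "y": 0, "z": 0.07, "wx": 0, "wy": 0, "wz": 0, "hand": -1}
```

{"fn": "send_rows", "kwargs": {
  "rows": [
    {"x": 0,"y": 0.01,"z": 0.12,"wx": 0,"wy": 0,"wz": 0,"hand": -1},
    {"x": 0,"y": 0,"z": 0.12,"wx": 0,"wy": 0,"wz": 0,"hand": -1},
    {"x": 0,"y": 0.01,"z": 0.12,"wx": 0,"wy": 0,"wz": 0,"hand": -1},
    {"x": -0.002,"y": 0.002,"z": 0.13,"wx": 0,"wy": 0,"wz": 0,"hand": -1},
    {"x": 0,"y": 0,"z": 0.07,"wx": 0,"wy": 0,"wz": 0,"hand": -1},
    {"x": 0,"y": 0,"z": 0.07,"wx": 0,"wy": 0,"wz": 0,"hand": -1},
    {"x": 0,"y": 0,"z": 0.06,"wx": 0,"wy": 0,"wz": 0,"hand": -1},
    {"x": 0,"y": 0,"z": 0.06,"wx": 0,"wy": 0,"wz": 0,"hand": -1},
    {"x": 0,"y": 0,"z": 0,"wx": 0,"wy": 0,"wz": 0,"hand": -1},
    {"x": 0,"y": 0,"z": 0,"wx": 0,"wy": 0,"wz": 0,"hand": -1}
  ]
}}

```text
time: 33.2
tool_pos: [0.519, -0.4434, 0.0405]
tool_rot: [-0.0, 0.788, 0.616, -0.0]
contact_force: [-0.3, -0.3, -0.2]
gripper_width: 0.311
grasp_force: 61.0
```

{"fn": "send_rows", "kwargs": {
  "rows": [
    {"x": 0,"y": 0,"z": 0.02,"wx": 0,"wy": 0,"wz": 0,"hand": -1},
    {"x": 0,"y": 0,"z": 0.02,"wx": 0,"wy": 0,"wz": 0,"hand": -1},
    {"x": 0,"y": 0,"z": 0,"wx": 0,"wy": 0,"wz": 0,"hand": -1},
    {"x": 0,"y": 0,"z": 0,"wx": 0,"wy": 0,"wz": 0,"hand": -1},
    {"x": 0,"y": 0,"z": 0,"wx": 0,"wy": 0,"wz": 0,"hand": -0.15},
    {"x": 0,"y": 0,"z": 0,"wx": 0,"wy": 0,"wz": 0,"hand": -0.15},
    {"x": 0,"y": 0,"z": 0,"wx": 0,"wy": 0,"wz": 0,"hand": -0.15},
    {"x": 0,"y": 0,"z": 0,"wx": 0,"wy": 0,"wz": 0,"hand": -0.15},
    {"x": 0,"y": 0,"z": 0,"wx": 0,"wy": 0,"wz": 0,"hand": -0.15},
    {"x": 0,"y": 0,"z": 0,"wx": 0,"wy": 0,"wz": 0,"hand": -0.15}
  ]
}}

```text
time: 34.03
tool_pos: [0.5191, -0.4435, 0.0347]
tool_rot: [0.0, 0.788, 0.616, -0.0]
contact_force: [0.1, 0.6, 0.0]
gripper_width: 0.426
grasp_force: 0.0
```

{"fn": "send_rows", "kwargs": {
  "rows": [
    {"x": 0,"y": 0,"z": -0.08,"wx": 0,"wy": 0,"wz": 0,"hand": -0.15},
    {"x": 0,"y": 0,"z": -0.2,"wx": 0,"wy": 0,"wz": 0,"hand": -0.15},
    {"x": 0,"y": 0,"z": -0.25,"wx": 0,"wy": 0,"wz": 0,"hand": -0.15},
    {"x": 0,"y": 0,"z": -0.25,"wx": 0,"wy": 0,"wz": 0,"hand": -0.15},
    {"x": 0,"y": 0,"z": -0.25,"wx": 0,"wy": 0,"wz": 0,"hand": -0.15},
    {"x": 0,"y": 0,"z": -0.25,"wx": 0,"wy": 0,"wz": 0,"hand": -0.15},
    {"x": 0,"y": 0,"z": 0,"wx": 0,"wy": 0,"wz": 0,"hand": 1},
    {"x": 0,"y": 0,"z": 0,"wx": 0,"wy": 0,"wz": 0,"hand": 1},
    {"x": 0,"y": 0,"z": 0,"wx": 0,"wy": 0,"wz": 0,"hand": 1},
    {"x": 0,"y": 0,"z": 0,"wx": 0,"wy": 0,"wz": 0,"hand": 1}
  ]
}}

```text
time: 34.87
tool_pos: [0.5184, -0.4427, 0.2248]
tool_rot: [-0.002, 0.788, 0.616, -0.0]
contact_force: [0.3, 0.3, -0.1]
gripper_width: 0.961
grasp_force: 0.0
```

```bash
python3 - <<'E'
from h import *
im=snap("wrist","w13")
s,p,R=pose();print(p,yaw(R),s["time"],s["gripper_width"],s["contact_force"])
cv2.imwrite("pics/w13b.png",cv2.resize(im[90:330,160:480],(640,480),interpolation=cv2.INTER_CUBIC))
E
```

```text
[ 0.51828501 -0.44263754  0.22424285] 76.06546488638581 34.9167 0.999430670471357 [-0.50767434  0.67266793 -0.46397621]
```

View pics/w13b.png

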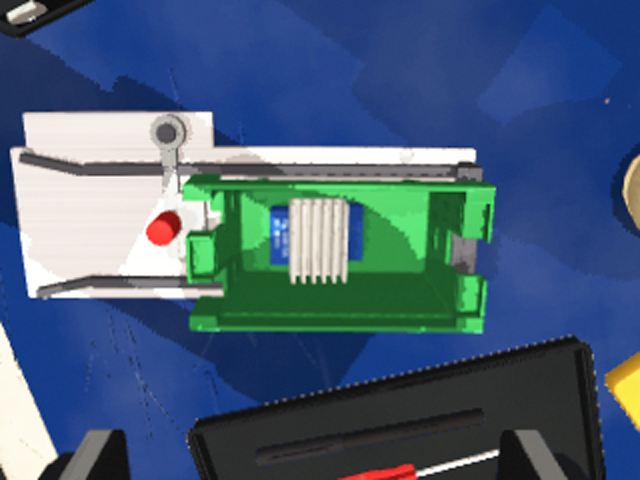

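The heat sink lies flat across both relays at crop (320,240). The green tote is home, and the latch arm and knob (163,228) are behind it. Next I'll view the yellow tote.

```bash
python3 - <<'E'
from h import *
np.set_printoptions(precision=4,suppress=True)
c=cal("w13"); q=lambda u,v:(160+.5*u,90+.5*v)
g={k:onz(c,q(*v),.070)[:2] for k,v in dict(fL=(495,185),fR=(486,332),nR=(190,331),nL=(184,180)).items()}
for k,v in g.items():
    d=v-D0; cc,s=np.cos(np.radians(DY)),np.sin(np.radians(DY)); print(k,v,"dock",cc*d[0]+s*d[1],-s*d[0]+cc*d[1])
plan([(.66,0,.26,90,1)])
E
```

```text
fL [ 0.6047 -0.4289] dock 0.117423316580382 0.03414712719660337
fR [ 0.5896 -0.4968] dock 0.11927825792215992 -0.03540010727357469
nR [ 0.4541 -0.4629] dock -0.020431049233472005 -0.035370501216145184
nL [ 0.4725 -0.3941] dock -0.01924965499003973 0.03576844712660057
13 rows
--
{"x": 0.24, "y": 0.02, "z": -0.02, "wx": 0, "wy": 0, "wz": -0.02, "hand": 1}
{"x": 0.24, "y": 0.02, "z": -0.02, "wx": 0, "wy": 0, "wz": -0.02, "hand": 1}
{"x": 0.24, "y": 0.02, "z": -0.02, "wx": 0, "wy": 0, "wz": -0.02, "hand": 1}
{"x": 0.24, "y": 0.03, "z": -0.02, "wx": 0, "wy": 0, "wz": -0.02, "hand": 1}
{"x": 0.24, "y": 0.03, "z": -0.02, "wx": 0, "wy": 0, "wz": -0.03, "hand": 1}
{"x": 0.23, "y": 0.04, "z": -0.02, "wx": 0, "wy": 0, "wz": -0.02, "hand": 1}
{"x": 0.23, "y": 0.04, "z": -0.02, "wx": 0, "wy": 0, "wz": -0.03, "hand": 1}
{"x": 0.23, "y": 0.04, "z": -0.02, "wx": 0, "wy": 0, "wz": -0.02, "hand": 1}
{"x": 0.23, "y": 0.05, "z": -0.01, "wx": 0, "wy": 0, "wz": -0.03, "hand": 1}
{"x": 0.23, "y": 0.05, "z": -0.02, "wx": 0, "wy": 0, "wz": -0.02, "hand": 1}
--
{"x": 0.23, "y": 0.06, "z": -0.01, "wx": 0, "wy": 0, "wz": -0.03, "hand": 1}
{"x": 0.23, "y": 0.06, "z": -0.02, "wx": 0, "wy": 0, "wz": -0.02, "hand": 1}
{"x": 0.236, "y": 0.071, "z": -0.012, "wx": -0.003, "wy": -0.004, "wz": -0.03, "hand": 1}
```

{"fn": "send_rows", "kwargs": {
  "rows": [
    {"x": 0.24,"y": 0.02,"z": -0.02,"wx": 0,"wy": 0,"wz": -0.02,"hand": 1},
    {"x": 0.24,"y": 0.02,"z": -0.02,"wx": 0,"wy": 0,"wz": -0.02,"hand": 1},
    {"x": 0.24,"y": 0.02,"z": -0.02,"wx": 0,"wy": 0,"wz": -0.02,"hand": 1},
    {"x": 0.24,"y": 0.03,"z": -0.02,"wx": 0,"wy": 0,"wz": -0.02,"hand": 1},
    {"x": 0.24,"y": 0.03,"z": -0.02,"wx": 0,"wy": 0,"wz": -0.03,"hand": 1},
    {"x": 0.23,"y": 0.04,"z": -0.02,"wx": 0,"wy": 0,"wz": -0.02,"hand": 1},
    {"x": 0.23,"y": 0.04,"z": -0.02,"wx": 0,"wy": 0,"wz": -0.03,"hand": 1},
    {"x": 0.23,"y": 0.04,"z": -0.02,"wx": 0,"wy": 0,"wz": -0.02,"hand": 1},
    {"x": 0.23,"y": 0.05,"z": -0.01,"wx": 0,"wy": 0,"wz": -0.03,"hand": 1},
    {"x": 0.23,"y": 0.05,"z": -0.02,"wx": 0,"wy": 0,"wz": -0.02,"hand": 1}
  ]
}}

```text
time: 35.75
tool_pos: [0.6272, -0.1019, 0.2529]
tool_rot: [-0.002, 0.729, 0.685, -0.001]
contact_force: [-0.9, -0.2, -0.1]
gripper_width: 0.999
grasp_force: 0.0
```

{"fn": "send_rows", "kwargs": {
  "rows": [
    {"x": 0.23,"y": 0.06,"z": -0.01,"wx": 0,"wy": 0,"wz": -0.03,"hand": 1},
    {"x": 0.23,"y": 0.06,"z": -0.02,"wx": 0,"wy": 0,"wz": -0.02,"hand": 1},
    {"x": 0.236,"y": 0.071,"z": -0.012,"wx": 0,"wy": 0,"wz": -0.03,"hand": 1},
    {"x": 0,"y": 0,"z": 0,"wx": 0,"wy": 0,"wz": 0,"hand": 1},
    {"x": 0,"y": 0,"z": 0,"wx": 0,"wy": 0,"wz": 0,"hand": 1},
    {"x": 0,"y": 0,"z": 0,"wx": 0,"wy": 0,"wz": 0,"hand": 1},
    {"x": 0,"y": 0,"z": 0,"wx": 0,"wy": 0,"wz": 0,"hand": 1},
    {"x": 0,"y": 0,"z": 0,"wx": 0,"wy": 0,"wz": 0,"hand": 1},
    {"x": 0,"y": 0,"z": 0,"wx": 0,"wy": 0,"wz": 0,"hand": 1},
    {"x": 0,"y": 0,"z": 0,"wx": 0,"wy": 0,"wz": 0,"hand": 1}
  ]
}}

```text
time: 36.58
tool_pos: [0.6606, -0.0017, 0.2614]
tool_rot: [-0.0, 0.708, 0.707, -0.0]
contact_force: [0.5, 0.0, -1.0]
gripper_width: 0.999
grasp_force: 0.0
```

```bash
python3 - <<'E'
from h import *
im=snap("wrist","w14");c=cal("w14")
s,p,R=pose();print(p,yaw(R),s["time"],s["joint_pos"])
hsv=cv2.cvtColor(im,cv2.COLOR_BGR2HSV).astype(int)
m=((hsv[...,0]>22)&(hsv[...,0]<34)&(hsv[...,1]>150)&(hsv[...,2]>90)).astype(np.uint8)
n,l,st,ce=cv2.connectedComponentsWithStats(m)
for i in range(1,n):
    if st[i,4]>500: print(st[i],ce[i],onz(c,ce[i],.05))
plan([(.50,.10,.28,90,1),(.385,.29,.26,90,1)])
E
```

```text
[ 0.66060452 -0.00153763  0.26149444] 89.94906193917502 36.6333 [-1.14871650e-01  1.19648880e-01  1.49171571e+00 -3.41818439e-05
  1.53017960e+00 -1.13981227e-01]
[ 318  138   46  115 1966] [337.44303154 209.43489318] [ 0.6838147  -0.00664361  0.05      ]
[294 311  15  91 928] [301.31788793 355.7424569 ] [ 0.64234637 -0.19559563  0.05      ]
12 rows
--
{"x": 0.11, "y": -0.18, "z": -0.02, "wx": 0, "wy": 0, "wz": 0, "hand": 1}
{"x": 0.11, "y": -0.18, "z": -0.02, "wx": 0, "wy": 0, "wz": 0, "hand": 1}
{"x": 0.11, "y": -0.18, "z": -0.02, "wx": 0, "wy": 0, "wz": 0, "hand": 1}
{"x": 0.12, "y": -0.18, "z": -0.02, "wx": 0, "wy": 0, "wz": 0, "hand": 1}
{"x": 0.11, "y": -0.18, "z": -0.02, "wx": 0, "wy": 0, "wz": 0, "hand": 1}
{"x": 0.116, "y": -0.171, "z": -0.023, "wx": 0, "wy": 0, "wz": -0.001, "hand": 1}
{"x": 0.21, "y": -0.13, "z": 0.02, "wx": 0, "wy": 0, "wz": 0, "hand": 1}
{"x": 0.21, "y": -0.13, "z": 0.02, "wx": 0, "wy": 0, "wz": 0, "hand": 1}
{"x": 0.21, "y": -0.13, "z": 0.02, "wx": 0, "wy": 0, "wz": 0, "hand": 1}
{"x": 0.21, "y": -0.13, "z": 0.02, "wx": 0, "wy": 0, "wz": 0, "hand": 1}
--
{"x": 0.21, "y": -0.12, "z": 0.03, "wx": 0, "wy": 0, "wz": 0, "hand": 1}
{"x": 0.217, "y": -0.127, "z": 0.023, "wx": 0, "wy": 0, "wz": 0, "hand": 1}
```

{"fn": "send_rows", "kwargs": {
  "rows": [
    {"x": 0.11,"y": -0.18,"z": -0.02,"wx": 0,"wy": 0,"wz": 0,"hand": 1},
    {"x": 0.11,"y": -0.18,"z": -0.02,"wx": 0,"wy": 0,"wz": 0,"hand": 1},
    {"x": 0.11,"y": -0.18,"z": -0.02,"wx": 0,"wy": 0,"wz": 0,"hand": 1},
    {"x": 0.12,"y": -0.18,"z": -0.02,"wx": 0,"wy": 0,"wz": 0,"hand": 1},
    {"x": 0.11,"y": -0.18,"z": -0.02,"wx": 0,"wy": 0,"wz": 0,"hand": 1},
    {"x": 0.116,"y": -0.18,"z": -0.023,"wx": 0,"wy": 0,"wz": 0,"hand": 1},
    {"x": 0.21,"y": -0.15,"z": 0.02,"wx": 0,"wy": 0,"wz": 0,"hand": 1},
    {"x": 0.21,"y": -0.15,"z": 0.02,"wx": 0,"wy": 0,"wz": 0,"hand": 1},
    {"x": 0.21,"y": -0.15,"z": 0.02,"wx": 0,"wy": 0,"wz": 0,"hand": 1},
    {"x": 0.21,"y": -0.15,"z": 0.02,"wx": 0,"wy": 0,"wz": 0,"hand": 1}
  ]
}}

```text
time: 37.47
tool_pos: [0.4075, 0.2274, 0.2682]
tool_rot: [0.0, 0.707, 0.707, 0.001]
contact_force: [-0.4, 1.1, -0.3]
gripper_width: 1.0
grasp_force: 0.0
```

{"fn": "send_rows", "kwargs": {
  "rows": [
    {"x": 0.15,"y": -0.15,"z": 0,"wx": 0,"wy": 0,"wz": 0,"hand": 1},
    {"x": 0,"y": 0,"z": 0,"wx": 0,"wy": 0,"wz": 0,"hand": 1},
    {"x": 0,"y": 0,"z": 0,"wx": 0,"wy": 0,"wz": 0,"hand": 1},
    {"x": 0,"y": 0,"z": 0,"wx": 0,"wy": 0,"wz": 0,"hand": 1},
    {"x": 0,"y": 0,"z": 0,"wx": 0,"wy": 0,"wz": 0,"hand": 1},
    {"x": 0,"y": 0,"z": 0,"wx": 0,"wy": 0,"wz": 0,"hand": 1},
    {"x": 0,"y": 0,"z": 0,"wx": 0,"wy": 0,"wz": 0,"hand": 1},
    {"x": 0,"y": 0,"z": 0,"wx": 0,"wy": 0,"wz": 0,"hand": 1},
    {"x": 0,"y": 0,"z": 0,"wx": 0,"wy": 0,"wz": 0,"hand": 1},
    {"x": 0,"y": 0,"z": 0,"wx": 0,"wy": 0,"wz": 0,"hand": 1}
  ]
}}

```text
time: 38.3
tool_pos: [0.3864, 0.2488, 0.2679]
tool_rot: [-0.0, 0.707, 0.707, -0.0]
contact_force: [0.4, 0.7, -0.2]
gripper_width: 1.002
grasp_force: 0.0
```

```bash
python3 - <<'E'
from h import *
im=snap("wrist","w15");c=cal("w15")
s,p,R=pose();print(p,yaw(R),s["time"],s["joint_pos"])
k=proj(c,[.39,.32,.05])[0];print(k)
a=cv2.imread("pics/w14.png")[100:290,240:440]
u=int(np.clip(k[0]-100,0,440));v=int(np.clip(k[1]-95,0,290)); print(u,v)
b=im[v:v+190,u:u+200]
cv2.imwrite("pics/cmp2.png",np.hstack([cv2.resize(x,(400,380),interpolation=cv2.INTER_CUBIC) for x in(a,b)]))
E
```

```text
[0.38627361 0.24891441 0.26787259] 89.99335390470493 38.35 [ 4.10264064e-01 -3.78828535e-01  1.93504032e+00 -2.65503913e-05
  1.58550804e+00  4.10379675e-01]
[319.29769964 135.43218284]
219 40
```

View pics/cmp2.png

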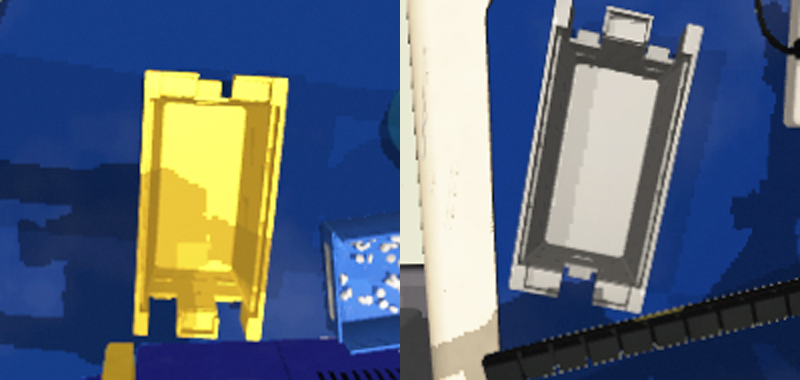

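In the left half (px = 240+u/2, 100+v/2), the yellow tote's one-slot end (+x) is at the top (world +y). Its corners are (146,72), (288,78), (262,340), (134,335).

In the right half (px = 219+(u-400)/2, 40+v/2), the grey tote's label end is at the top, so its +x points to world -y. Its corners are (702,27), (641,313), (510,290).

```bash
cat > m.py <<'E'
from h import *
np.set_printoptions(precision=4,suppress=True)
def rect(c,P,z):
    g=np.array([onz(c,p,z)[:2] for p in P]); print(g.tolist()); e=np.linalg.norm(np.diff(np.vstack([g,g[:1]]),axis=0),axis=1); print("edges",e)
    return g
E
python3 - <<'E'
from m import *
q=lambda u,v:(240+u/2,100+v/2)
Y=rect(cal("w14"),[q(146,72),q(288,78),q(262,340),q(134,335)],.064)
ax=(Y[0]+Y[1]-Y[2]-Y[3])/2; wy=(Y[1]+Y[2]-Y[0]-Y[3])/2
print("yellow",Y.mean(0),np.degrees(np.arctan2(ax[1],ax[0])),np.degrees(np.arctan2(wy[1],wy[0]))+90)
q=lambda u,v:(219+(u-400)/2,40+v/2)
G=rect(cal("w15"),[q(702,27),q(641,313),q(510,290)],.064)
c=(G[0]+G[2])/2; ax=G[1]-G[0]; wy=G[1]-G[2]
print("grey",c,np.degrees(np.arctan2(ax[1],ax[0])),np.degrees(np.arctan2(wy[1],wy[0]))-90)
# two-view heights: yellow near-edge corners in w2 (800 scale) and w14
q2=lambda x,y:(x/1.25,y/1.25); q=lambda u,v:(240+u/2,100+v/2)
print(tri((cal("w2"),q2(347,66)),(cal("w14"),q(134,335))),tri((cal("w2"),q2(212,60)),(cal("w14"),q(146,72))))
q=lambda u,v:(219+(u-400)/2,40+v/2)
print(tri((cal("w2"),q2(104,327)),(cal("w15"),q(510,290))),tri((cal("w2"),q2(114,274)),(cal("w15"),q(641,313))))
E
```

```text
[[0.657999824018218, 0.06965009381290549], [0.7266945611470996, 0.0670862484074319], [0.7210347037457513, -0.07116003465889878], [0.6510553995532242, -0.06807799346711152]]
edges [0.0687 0.1384 0.07   0.1379]
yellow [ 0.6892 -0.0006] 87.38500843756628 87.66858372357787
[[0.4365081945114396, 0.39451487410439734], [0.410963586383659, 0.25957314575471846], [0.34365317219418606, 0.2715427655660314]]
edges [0.1373 0.0684 0.1541]
grey [0.3901 0.333 ] -100.71930945369908 -100.08334068844563
(array([ 0.6489, -0.0723,  0.0526]), [2.0, 2.0]) (array([0.6562, 0.0706, 0.0656]), [2.1, 2.1])
(array([0.3416, 0.2693, 0.0521]), [0.6, 0.6]) (array([0.4113, 0.2523, 0.0329]), [2.1, 2.1])
```

```bash
python3 - <<'E'
from m import *
u=np.radians(87.5); t=np.array([.6892,-.0006])+.018*np.array([np.cos(u),np.sin(u)]); print(t)
c=cal("w14"); q=lambda u,v:(240+u/2,100+v/2)
for z in(.02,.05,.09): print("tray",onz(c,q(325,225),z)[:2],"station",onz(c,q(135,345),z+.022)[:2])
plan([(.50,.12,.27,90,1),(*t,.16,87.5,1)])
E
```

```text
[0.69   0.0174]
tray [ 0.7619 -0.0177] station [ 0.651  -0.0841]
tray [ 0.7541 -0.0099] station [ 0.6518 -0.0704]
tray [0.7435 0.0005] station [ 0.6528 -0.052 ]
12 rows
--
{"x": -0.17, "y": 0.15, "z": 0, "wx": 0, "wy": 0, "wz": 0, "hand": 1}
{"x": -0.17, "y": 0.15, "z": 0, "wx": 0, "wy": 0, "wz": 0, "hand": 1}
{"x": -0.17, "y": 0.15, "z": 0, "wx": 0, "wy": 0, "wz": 0, "hand": 1}
{"x": -0.17, "y": 0.15, "z": -0.01, "wx": 0, "wy": 0, "wz": 0, "hand": 1}
{"x": -0.179, "y": 0.158, "z": -0.004, "wx": 0, "wy": 0, "wz": 0, "hand": 1}
{"x": -0.1, "y": 0.18, "z": 0.1, "wx": 0, "wy": 0, "wz": 0.01, "hand": 1}
{"x": -0.1, "y": 0.18, "z": 0.11, "wx": 0, "wy": 0, "wz": 0.01, "hand": 1}
{"x": -0.09, "y": 0.18, "z": 0.1, "wx": 0, "wy": 0, "wz": 0.01, "hand": 1}
{"x": -0.09, "y": 0.18, "z": 0.11, "wx": 0, "wy": 0, "wz": 0.01, "hand": 1}
{"x": -0.09, "y": 0.19, "z": 0.1, "wx": 0, "wy": 0, "wz": 0.01, "hand": 1}
--
{"x": -0.09, "y": 0.19, "z": 0.11, "wx": 0, "wy": 0, "wz": 0, "hand": 1}
{"x": -0.095, "y": 0.182, "z": 0.103, "wx": 0, "wy": 0, "wz": 0.005, "hand": 1}
```

{"fn": "send_rows", "kwargs": {
  "rows": [
    {"x": -0.17,"y": 0.15,"z": 0,"wx": 0,"wy": 0,"wz": 0,"hand": 1},
    {"x": -0.17,"y": 0.15,"z": 0,"wx": 0,"wy": 0,"wz": 0,"hand": 1},
    {"x": -0.17,"y": 0.15,"z": 0,"wx": 0,"wy": 0,"wz": 0,"hand": 1},
    {"x": -0.17,"y": 0.15,"z": -0.01,"wx": 0,"wy": 0,"wz": 0,"hand": 1},
    {"x": -0.179,"y": 0.158,"z": -0.004,"wx": 0,"wy": 0,"wz": 0,"hand": 1},
    {"x": -0.1,"y": 0.18,"z": 0.1,"wx": 0,"wy": 0,"wz": 0.01,"hand": 1},
    {"x": -0.1,"y": 0.18,"z": 0.11,"wx": 0,"wy": 0,"wz": 0.01,"hand": 1},
    {"x": -0.09,"y": 0.18,"z": 0.1,"wx": 0,"wy": 0,"wz": 0.01,"hand": 1},
    {"x": -0.09,"y": 0.18,"z": 0.11,"wx": 0,"wy": 0,"wz": 0.01,"hand": 1},
    {"x": -0.09,"y": 0.19,"z": 0.1,"wx": 0,"wy": 0,"wz": 0.01,"hand": 1}
  ]
}}

```text
time: 39.18
tool_pos: [0.6363, 0.0467, 0.1908]
tool_rot: [-0.0, 0.721, 0.693, -0.0]
contact_force: [0.4, -0.8, 0.6]
gripper_width: 0.998
grasp_force: 0.0
```

{"fn": "send_rows", "kwargs": {
  "rows": [
    {"x": -0.09,"y": 0.19,"z": 0.1,"wx": 0,"wy": 0,"wz": 0,"hand": 1},
    {"x": -0.095,"y": 0.182,"z": 0.1,"wx": 0,"wy": 0,"wz": 0.005,"hand": 1},
    {"x": 0,"y": 0,"z": 0,"wx": 0,"wy": 0,"wz": 0,"hand": 1},
    {"x": 0,"y": 0,"z": 0,"wx": 0,"wy": 0,"wz": 0,"hand": 1},
    {"x": 0,"y": 0,"z": 0,"wx": 0,"wy": 0,"wz": 0,"hand": 1},
    {"x": 0,"y": 0,"z": 0,"wx": 0,"wy": 0,"wz": 0,"hand": 1},
    {"x": 0,"y": 0,"z": 0,"wx": 0,"wy": 0,"wz": 0,"hand": 1},
    {"x": 0,"y": 0,"z": 0,"wx": 0,"wy": 0,"wz": 0,"hand": 1},
    {"x": 0,"y": 0,"z": 0,"wx": 0,"wy": 0,"wz": 0,"hand": 1},
    {"x": 0,"y": 0,"z": 0,"wx": 0,"wy": 0,"wz": 0,"hand": 1}
  ]
}}

```text
time: 40.02
tool_pos: [0.6899, 0.0181, 0.1628]
tool_rot: [0.0, 0.722, 0.692, 0.0]
contact_force: [0.4, 0.6, -0.1]
gripper_width: 0.998
grasp_force: 0.0
```

```bash
python3 - <<'E'
from m import *
s,p,R=pose();print(p,yaw(R),s["time"])
plan([(.690,.0174,.10,87.5,1,3),(.690,.0174,.036,87.5,1,4)])
E
```

```text
[0.6899 0.0181 0.1628] 87.56910296638186 40.0167
7 rows
--
{"x": 0, "y": 0, "z": 0.14, "wx": 0, "wy": 0, "wz": 0, "hand": 1}
{"x": 0, "y": 0, "z": 0.14, "wx": 0, "wy": 0, "wz": 0, "hand": 1}
{"x": -0.005, "y": 0, "z": 0.139, "wx": 0.001, "wy": 0, "wz": 0.002, "hand": 1}
{"x": 0, "y": 0, "z": 0.11, "wx": 0, "wy": 0, "wz": 0, "hand": 1}
{"x": 0, "y": 0, "z": 0.11, "wx": 0, "wy": 0, "wz": 0, "hand": 1}
{"x": 0, "y": 0, "z": 0.1, "wx": 0, "wy": 0, "wz": 0, "hand": 1}
{"x": 0, "y": 0, "z": 0.106, "wx": 0, "wy": 0, "wz": 0, "hand": 1}
```

{"fn": "send_rows", "kwargs": {
  "rows": [
    {"x": 0,"y": 0,"z": 0.14,"wx": 0,"wy": 0,"wz": 0,"hand": 1},
    {"x": 0,"y": 0,"z": 0.14,"wx": 0,"wy": 0,"wz": 0,"hand": 1},
    {"x": -0.005,"y": 0,"z": 0.139,"wx": 0,"wy": 0,"wz": 0,"hand": 1},
    {"x": 0,"y": 0,"z": 0.11,"wx": 0,"wy": 0,"wz": 0,"hand": 1},
    {"x": 0,"y": 0,"z": 0.11,"wx": 0,"wy": 0,"wz": 0,"hand": 1},
    {"x": 0,"y": 0,"z": 0.1,"wx": 0,"wy": 0,"wz": 0,"hand": 1},
    {"x": 0,"y": 0,"z": 0.106,"wx": 0,"wy": 0,"wz": 0,"hand": 1},
    {"x": 0,"y": 0,"z": 0,"wx": 0,"wy": 0,"wz": 0,"hand": 1},
    {"x": 0,"y": 0,"z": 0,"wx": 0,"wy": 0,"wz": 0,"hand": 1},
    {"x": 0,"y": 0,"z": 0,"wx": 0,"wy": 0,"wz": 0,"hand": 1}
  ]
}}

```text
time: 40.85
tool_pos: [0.6906, 0.017, 0.0361]
tool_rot: [0.001, 0.722, 0.692, 0.0]
contact_force: [-0.2, 0.2, 0.2]
gripper_width: 0.997
grasp_force: 0.0
```

{"fn": "send_rows", "kwargs": {
  "rows": [
    {"x": 0,"y": 0,"z": 0,"wx": 0,"wy": 0,"wz": 0,"hand": -1},
    {"x": 0,"y": 0,"z": 0,"wx": 0,"wy": 0,"wz": 0,"hand": -1},
    {"x": 0,"y": 0,"z": 0,"wx": 0,"wy": 0,"wz": 0,"hand": -1},
    {"x": 0,"y": 0,"z": 0,"wx": 0,"wy": 0,"wz": 0,"hand": -1},
    {"x": 0,"y": 0,"z": 0,"wx": 0,"wy": 0,"wz": 0,"hand": -1},
    {"x": 0,"y": 0,"z": 0,"wx": 0,"wy": 0,"wz": 0,"hand": -1},
    {"x": 0,"y": 0,"z": 0,"wx": 0,"wy": 0,"wz": 0,"hand": -1},
    {"x": 0,"y": 0,"z": 0,"wx": 0,"wy": 0,"wz": 0,"hand": -1},
    {"x": 0,"y": 0,"z": 0,"wx": 0,"wy": 0,"wz": 0,"hand": -1},
    {"x": 0,"y": 0,"z": 0,"wx": 0,"wy": 0,"wz": 0,"hand": -1}
  ]
}}

```text
time: 41.68
tool_pos: [0.6915, 0.0169, 0.0375]
tool_rot: [0.001, 0.722, 0.692, 0.001]
contact_force: [-0.1, 0.2, 6.4]
gripper_width: 0.787
grasp_force: 70.0
```

```bash
python3 - <<'E'
from m import *
s,p,R=pose();print(p,yaw(R))
k=dock(.0487-.0176,-.0003);print(k)
plan([(p[0],p[1],.24,87.5,-1),(*k,.24,DY+180,-1)],start=(*p,87.5),vmax=.2,wmax=.12)
E
```

```text
[0.6915 0.0169 0.0375] 87.54345615703417
[ 0.5126 -0.4413]
24 rows
--
{"x": 0, "y": 0, "z": -0.19, "wx": 0, "wy": 0, "wz": 0, "hand": -1}
{"x": 0, "y": 0, "z": -0.19, "wx": 0, "wy": 0, "wz": 0, "hand": -1}
{"x": 0, "y": 0, "z": -0.19, "wx": 0, "wy": 0, "wz": 0, "hand": -1}
{"x": 0, "y": 0, "z": -0.2, "wx": 0, "wy": 0, "wz": 0, "hand": -1}
{"x": 0, "y": 0, "z": -0.19, "wx": 0, "wy": 0, "wz": 0, "hand": -1}
{"x": 0, "y": 0, "z": -0.2, "wx": 0, "wy": 0, "wz": 0, "hand": -1}
{"x": 0, "y": 0, "z": -0.19, "wx": 0, "wy": 0, "wz": 0, "hand": -1}
{"x": -0.18, "y": -0.06, "z": 0, "wx": 0, "wy": 0, "wz": -0.1, "hand": -1}
{"x": -0.18, "y": -0.08, "z": 0, "wx": 0, "wy": 0, "wz": -0.1, "hand": -1}
{"x": -0.17, "y": -0.09, "z": 0, "wx": 0, "wy": 0, "wz": -0.1, "hand": -1}
--
{"x": -0.16, "y": -0.1, "z": 0, "wx": 0, "wy": 0, "wz": -0.1, "hand": -1}
{"x": -0.15, "y": -0.12, "z": 0, "wx": 0, "wy": 0, "wz": -0.1, "hand": -1}
{"x": -0.15, "y": -0.13, "z": 0, "wx": 0, "wy": 0, "wz": -0.1, "hand": -1}
{"x": -0.13, "y": -0.14, "z": 0, "wx": 0, "wy": 0, "wz": -0.1, "hand": -1}
{"x": -0.12, "y": -0.15, "z": 0, "wx": 0, "wy": 0, "wz": -0.1, "hand": -1}
{"x": -0.11, "y": -0.16, "z": 0, "wx": 0, "wy": 0, "wz": -0.1, "hand": -1}
{"x": -0.1, "y": -0.17, "z": 0, "wx": 0, "wy": 0, "wz": -0.11, "hand": -1}
{"x": -0.09, "y": -0.17, "z": 0, "wx": 0, "wy": 0, "wz": -0.1, "hand": -1}
{"x": -0.07, "y": -0.18, "z": 0, "wx": 0, "wy": 0, "wz": -0.11, "hand": -1}
{"x": -0.06, "y": -0.18, "z": 0, "wx": 0, "wy": 0, "wz": -0.1, "hand": -1}
--
{"x": -0.04, "y": -0.19, "z": 0, "wx": 0, "wy": 0, "wz": -0.11, "hand": -1}
{"x": -0.02, "y": -0.19, "z": 0, "wx": 0, "wy": 0, "wz": -0.1, "hand": -1}
{"x": -0.01, "y": -0.19, "z": 0, "wx": 0, "wy": 0, "wz": -0.11, "hand": -1}
{"x": 0.008, "y": -0.196, "z": 0, "wx": 0, "wy": 0, "wz": -0.103, "hand": -1}
```

{"fn": "send_rows", "kwargs": {
  "rows": [
    {"x": 0,"y": 0,"z": -0.1,"wx": 0,"wy": 0,"wz": 0,"hand": -1},
    {"x": 0,"y": 0,"z": -0.19,"wx": 0,"wy": 0,"wz": 0,"hand": -1},
    {"x": 0,"y": 0,"z": -0.19,"wx": 0,"wy": 0,"wz": 0,"hand": -1},
    {"x": 0,"y": 0,"z": -0.19,"wx": 0,"wy": 0,"wz": 0,"hand": -1},
    {"x": 0,"y": 0,"z": -0.2,"wx": 0,"wy": 0,"wz": 0,"hand": -1},
    {"x": 0,"y": 0,"z": -0.19,"wx": 0,"wy": 0,"wz": 0,"hand": -1},
    {"x": 0,"y": 0,"z": -0.19,"wx": 0,"wy": 0,"wz": 0,"hand": -1},
    {"x": 0,"y": 0,"z": -0.1,"wx": 0,"wy": 0,"wz": 0,"hand": -1},
    {"x": -0.18,"y": -0.06,"z": 0,"wx": 0,"wy": 0,"wz": -0.1,"hand": -1},
    {"x": -0.18,"y": -0.08,"z": 0,"wx": 0,"wy": 0,"wz": -0.1,"hand": -1}
  ]
}}

```text
time: 42.52
tool_pos: [0.6692, -0.0364, 0.2395]
tool_rot: [0.001, 0.663, 0.749, 0.001]
contact_force: [0.2, 0.4, -2.3]
gripper_width: 0.791
grasp_force: 69.2
```

{"fn": "send_rows", "kwargs": {
  "rows": [
    {"x": -0.17,"y": -0.09,"z": 0,"wx": 0,"wy": 0,"wz": -0.1,"hand": -1},
    {"x": -0.16,"y": -0.1,"z": 0,"wx": 0,"wy": 0,"wz": -0.1,"hand": -1},
    {"x": -0.15,"y": -0.12,"z": 0,"wx": 0,"wy": 0,"wz": -0.1,"hand": -1},
    {"x": -0.15,"y": -0.13,"z": 0,"wx": 0,"wy": 0,"wz": -0.1,"hand": -1},
    {"x": -0.13,"y": -0.14,"z": 0,"wx": 0,"wy": 0,"wz": -0.1,"hand": -1},
    {"x": -0.12,"y": -0.15,"z": 0,"wx": 0,"wy": 0,"wz": -0.1,"hand": -1},
    {"x": -0.11,"y": -0.16,"z": 0,"wx": 0,"wy": 0,"wz": -0.1,"hand": -1},
    {"x": -0.1,"y": -0.17,"z": 0,"wx": 0,"wy": 0,"wz": -0.11,"hand": -1},
    {"x": -0.09,"y": -0.17,"z": 0,"wx": 0,"wy": 0,"wz": -0.1,"hand": -1},
    {"x": -0.07,"y": -0.18,"z": 0,"wx": 0,"wy": 0,"wz": -0.11,"hand": -1}
  ]
}}

```text
time: 43.35
tool_pos: [0.5614, -0.3074, 0.2368]
tool_rot: [-0.001, 0.32, 0.947, 0.0]
contact_force: [-0.3, -1.3, -2.0]
gripper_width: 0.791
grasp_force: 69.2
```

{"fn": "send_rows", "kwargs": {
  "rows": [
    {"x": -0.06,"y": -0.18,"z": 0,"wx": 0,"wy": 0,"wz": -0.1,"hand": -1},
    {"x": -0.04,"y": -0.19,"z": 0,"wx": 0,"wy": 0,"wz": -0.11,"hand": -1},
    {"x": -0.02,"y": -0.19,"z": 0,"wx": 0,"wy": 0,"wz": -0.1,"hand": -1},
    {"x": -0.01,"y": -0.19,"z": 0,"wx": 0,"wy": 0,"wz": -0.11,"hand": -1},
    {"x": 0.008,"y": -0.196,"z": 0,"wx": 0,"wy": 0,"wz": -0.103,"hand": -1},
    {"x": 0,"y": 0,"z": 0,"wx": 0,"wy": 0,"wz": 0,"hand": -1},
    {"x": 0,"y": 0,"z": 0,"wx": 0,"wy": 0,"wz": 0,"hand": -1},
    {"x": 0,"y": 0,"z": 0,"wx": 0,"wy": 0,"wz": 0,"hand": -1},
    {"x": 0,"y": 0,"z": 0,"wx": 0,"wy": 0,"wz": 0,"hand": -1},
    {"x": 0,"y": 0,"z": 0,"wx": 0,"wy": 0,"wz": 0,"hand": -1}
  ]
}}

```text
time: 44.18
tool_pos: [0.5118, -0.4402, 0.2376]
tool_rot: [-0.0, 0.121, 0.993, 0.0]
contact_force: [0.8, 0.4, -1.9]
gripper_width: 0.795
grasp_force: 69.2
```

```bash
cat >> h.py <<'E'
def held(im,c,lo,hi,p,R,off,rim=.0265):
    """compare the held tote's near/far visible rim with its predicted outline: fraction of rim samples on the colour edge"""
    pass
E
python3 - <<'E'
from m import *
im=snap("wrist","w16");c=cal("w16")
s,p,R=pose();print(p,yaw(R),s["time"],s["gripper_width"],s["grasp_force"])
# yellow far (tool +x) end of the held tote in the image, predicted and seen
off=np.array([-.0176,0,.0375])
P=np.array([[.069,y,-.064] for y in(-.034,.034)]) # rim corners of +x end, tool axes (z down) relative to tote origin
X=[p+R@(np.array([a+off[0],b,cz+off[2]])) for a,b,cz in P]
print("pred",proj(c,X))
hsv=cv2.cvtColor(im,cv2.COLOR_BGR2HSV).astype(int)
m=((hsv[...,0]>22)&(hsv[...,0]<34)&(hsv[...,1]>130)&(hsv[...,2]>70)).astype(np.uint8)
n,l,st,ce=cv2.connectedComponentsWithStats(m); i=1+np.argmax(st[1:,4]); Q=np.argwhere(l==i)[:,::-1]; print(st[i])
print("seen TL",Q[np.argmin(Q.sum(1))],"TR",Q[np.argmax(Q[:,0]-Q[:,1])])
k=dock(.0487-.0176,-.0003)
plan([(*k,.24,DY+180,-1),(*k,.115,DY+180,-1,6)])
E
```

```text
[ 0.5119 -0.4403  0.2377] 166.0485512312184 44.2333 0.788589386621062 69.15830969810486
pred [[220.8987 218.7388]
 [411.3274 218.8725]]
[ 222  210  193  121 9849]
seen TL [223 218] TR [414 220]
7 rows
--
{"x": -0.006, "y": -0.006, "z": -0.015, "wx": 0, "wy": 0, "wz": 0.002, "hand": -1}
{"x": 0, "y": 0, "z": 0.14, "wx": 0, "wy": 0, "wz": 0, "hand": -1}
{"x": 0, "y": 0, "z": 0.14, "wx": 0, "wy": 0, "wz": 0, "hand": -1}
{"x": 0, "y": 0, "z": 0.14, "wx": 0, "wy": 0, "wz": 0, "hand": -1}
{"x": 0, "y": 0, "z": 0.14, "wx": 0, "wy": 0, "wz": 0, "hand": -1}
{"x": 0, "y": 0, "z": 0.14, "wx": 0, "wy": 0, "wz": 0, "hand": -1}
{"x": -0.001, "y": 0, "z": 0.133, "wx": 0, "wy": 0, "wz": 0, "hand": -1}
```

Predicted and seen corners of the held yellow tote agree within 3 px. I'll lower it.

{"fn": "send_rows", "kwargs": {
  "rows": [
    {"x": -0.003,"y": -0.003,"z": 0.06,"wx": 0,"wy": 0,"wz": 0,"hand": -1},
    {"x": -0.003,"y": -0.003,"z": 0.14,"wx": 0,"wy": 0,"wz": 0,"hand": -1},
    {"x": 0,"y": 0,"z": 0.14,"wx": 0,"wy": 0,"wz": 0,"hand": -1},
    {"x": 0,"y": 0,"z": 0.14,"wx": 0,"wy": 0,"wz": 0,"hand": -1},
    {"x": 0,"y": 0,"z": 0.14,"wx": 0,"wy": 0,"wz": 0,"hand": -1},
    {"x": 0,"y": 0,"z": 0.12,"wx": 0,"wy": 0,"wz": 0,"hand": -1},
    {"x": 0,"y": 0,"z": 0.08,"wx": 0,"wy": 0,"wz": 0,"hand": -1},
    {"x": 0,"y": 0,"z": 0,"wx": 0,"wy": 0,"wz": 0,"hand": -1},
    {"x": 0,"y": 0,"z": 0,"wx": 0,"wy": 0,"wz": 0,"hand": -1},
    {"x": 0,"y": 0,"z": 0,"wx": 0,"wy": 0,"wz": 0,"hand": -1}
  ]
}}

```text
time: 45.07
tool_pos: [0.5128, -0.443, 0.1162]
tool_rot: [0.001, 0.122, 0.993, -0.001]
contact_force: [0.9, -0.1, -0.8]
gripper_width: 0.796
grasp_force: 69.2
```

```bash
python3 - <<'E'
from m import *
s,p,R=pose();print(p,yaw(R),s["time"],s["contact_force"])
k=dock(.0487-.0176,-.0003)
plan([(*k,.098,DY+180,-1,5)])
E
```

```text
[ 0.5128 -0.443   0.1162] 165.99195033326123 45.0667 [ 0.867  -0.0786 -0.7661]
5 rows
--
{"x": 0, "y": 0, "z": 0.02, "wx": 0, "wy": 0, "wz": 0, "hand": -1}
{"x": 0, "y": 0, "z": 0.03, "wx": 0, "wy": 0, "wz": 0, "hand": -1}
{"x": 0, "y": 0, "z": 0.02, "wx": 0, "wy": 0, "wz": 0, "hand": -1}
{"x": 0, "y": 0.01, "z": 0.03, "wx": 0, "wy": 0, "wz": 0, "hand": -1}
{"x": 0.004, "y": 0, "z": 0.021, "wx": -0.002, "wy": 0.002, "wz": 0.001, "hand": -1}
```

{"fn": "send_rows", "kwargs": {
  "rows": [
    {"x": 0,"y": 0.01,"z": 0.02,"wx": 0,"wy": 0,"wz": 0,"hand": -1},
    {"x": 0,"y": 0,"z": 0.02,"wx": 0,"wy": 0,"wz": 0,"hand": -1},
    {"x": 0,"y": 0,"z": 0.02,"wx": 0,"wy": 0,"wz": 0,"hand": -1},
    {"x": 0,"y": 0,"z": 0.02,"wx": 0,"wy": 0,"wz": 0,"hand": -1},
    {"x": 0,"y": 0,"z": 0.02,"wx": 0,"wy": 0,"wz": 0,"hand": -1},
    {"x": 0,"y": 0,"z": 0.02,"wx": 0,"wy": 0,"wz": 0,"hand": -1},
    {"x": 0,"y": 0,"z": 0,"wx": 0,"wy": 0,"wz": 0,"hand": -1},
    {"x": 0,"y": 0,"z": 0,"wx": 0,"wy": 0,"wz": 0,"hand": -1},
    {"x": 0,"y": 0,"z": 0,"wx": 0,"wy": 0,"wz": 0,"hand": -1},
    {"x": 0,"y": 0,"z": 0,"wx": 0,"wy": 0,"wz": 0,"hand": -1}
  ]
}}

```text
time: 45.9
tool_pos: [0.5125, -0.4411, 0.097]
tool_rot: [0.0, 0.122, 0.993, -0.0]
contact_force: [0.1, -0.2, -1.7]
gripper_width: 0.791
grasp_force: 69.2
```

{"fn": "send_rows", "kwargs": {
  "rows": [
    {"x": 0,"y": 0,"z": 0.01,"wx": 0,"wy": 0,"wz": 0,"hand": -1},
    {"x": 0,"y": 0,"z": 0.01,"wx": 0,"wy": 0,"wz": 0,"hand": -1},
    {"x": 0,"y": 0,"z": 0.01,"wx": 0,"wy": 0,"wz": 0,"hand": -1},
    {"x": 0,"y": 0,"z": 0,"wx": 0,"wy": 0,"wz": 0,"hand": -1},
    {"x": 0,"y": 0,"z": 0,"wx": 0,"wy": 0,"wz": 0,"hand": -1},
    {"x": 0,"y": 0,"z": 0,"wx": 0,"wy": 0,"wz": 0,"hand": -1},
    {"x": 0,"y": 0,"z": 0,"wx": 0,"wy": 0,"wz": 0,"hand": -1},
    {"x": 0,"y": 0,"z": 0,"wx": 0,"wy": 0,"wz": 0,"hand": -1},
    {"x": 0,"y": 0,"z": 0,"wx": 0,"wy": 0,"wz": 0,"hand": -1},
    {"x": 0,"y": 0,"z": 0,"wx": 0,"wy": 0,"wz": 0,"hand": -1}
  ]
}}

```text
time: 46.73
tool_pos: [0.5126, -0.4412, 0.0935]
tool_rot: [0.0, 0.122, 0.993, -0.0]
contact_force: [-2.3, 2.8, 5.6]
gripper_width: 0.797
grasp_force: 69.9
```

{"fn": "send_rows", "kwargs": {
  "rows": [
    {"x": 0,"y": 0,"z": 0.01,"wx": 0,"wy": 0,"wz": 0,"hand": -1},
    {"x": 0,"y": 0,"z": 0,"wx": 0,"wy": 0,"wz": 0,"hand": -1},
    {"x": 0,"y": 0,"z": 0,"wx": 0,"wy": 0,"wz": 0,"hand": -1},
    {"x": 0,"y": 0,"z": 0,"wx": 0,"wy": 0,"wz": 0,"hand": -1},
    {"x": 0,"y": 0,"z": 0,"wx": 0,"wy": 0,"wz": 0,"hand": -1},
    {"x": 0,"y": 0,"z": 0,"wx": 0,"wy": 0,"wz": 0,"hand": -1},
    {"x": 0,"y": 0,"z": 0,"wx": 0,"wy": 0,"wz": 0,"hand": -1},
    {"x": 0,"y": 0,"z": 0,"wx": 0,"wy": 0,"wz": 0,"hand": -1},
    {"x": 0,"y": 0,"z": 0,"wx": 0,"wy": 0,"wz": 0,"hand": -1},
    {"x": 0,"y": 0,"z": 0,"wx": 0,"wy": 0,"wz": 0,"hand": -1}
  ]
}}

```text
time: 47.57
tool_pos: [0.5126, -0.4412, 0.0935]
tool_rot: [0.0, 0.122, 0.993, -0.0]
contact_force: [-5.2, 5.8, 12.0]
gripper_width: 0.791
grasp_force: 70.6
```

{"fn": "send_rows", "kwargs": {
  "rows": [
    {"x": 0,"y": 0,"z": -0.01,"wx": 0,"wy": 0,"wz": 0,"hand": -1},
    {"x": 0,"y": 0,"z": 0,"wx": 0,"wy": 0,"wz": 0,"hand": 1},
    {"x": 0,"y": 0,"z": 0,"wx": 0,"wy": 0,"wz": 0,"hand": 1},
    {"x": 0,"y": 0,"z": 0,"wx": 0,"wy": 0,"wz": 0,"hand": 1},
    {"x": 0,"y": 0,"z": 0,"wx": 0,"wy": 0,"wz": 0,"hand": 1},
    {"x": 0,"y": 0,"z": 0,"wx": 0,"wy": 0,"wz": 0,"hand": 1},
    {"x": 0,"y": 0,"z": 0,"wx": 0,"wy": 0,"wz": 0,"hand": 1},
    {"x": 0,"y": 0,"z": -0.1,"wx": 0,"wy": 0,"wz": 0,"hand": 1},
    {"x": 0,"y": 0,"z": -0.2,"wx": 0,"wy": 0,"wz": 0,"hand": 1},
    {"x": 0,"y": 0,"z": -0.2,"wx": 0,"wy": 0,"wz": 0,"hand": 1}
  ]
}}

```text
time: 48.4
tool_pos: [0.5117, -0.4402, 0.1672]
tool_rot: [-0.001, 0.122, 0.993, 0.001]
contact_force: [0.2, -0.6, 0.0]
gripper_width: 1.0
grasp_force: 0.0
```

{"fn": "send_rows", "kwargs": {
  "rows": [
    {"x": 0,"y": 0,"z": -0.2,"wx": 0,"wy": 0,"wz": 0,"hand": 1},
    {"x": 0,"y": 0,"z": -0.2,"wx": 0,"wy": 0,"wz": 0,"hand": 1},
    {"x": 0,"y": 0,"z": -0.2,"wx": 0,"wy": 0,"wz": 0,"hand": 1},
    {"x": 0,"y": 0,"z": 0,"wx": 0,"wy": 0,"wz": 0,"hand": 1},
    {"x": 0,"y": 0,"z": 0,"wx": 0,"wy": 0,"wz": 0,"hand": 1},
    {"x": 0,"y": 0,"z": 0,"wx": 0,"wy": 0,"wz": 0,"hand": 1},
    {"x": 0,"y": 0,"z": 0,"wx": 0,"wy": 0,"wz": 0,"hand": 1},
    {"x": 0,"y": 0,"z": 0,"wx": 0,"wy": 0,"wz": 0,"hand": 1},
    {"x": 0,"y": 0,"z": 0,"wx": 0,"wy": 0,"wz": 0,"hand": 1},
    {"x": 0,"y": 0,"z": 0,"wx": 0,"wy": 0,"wz": 0,"hand": 1}
  ]
}}

```text
time: 49.23
tool_pos: [0.5121, -0.4406, 0.256]
tool_rot: [-0.001, 0.122, 0.993, 0.001]
contact_force: [-0.3, -0.5, -0.4]
gripper_width: 0.997
grasp_force: 0.0
```

```bash
python3 - <<'E'
from m import *
im=snap("wrist","w17");c=cal("w17")
s,p,R=pose();print(p,yaw(R),s["time"])
hsv=cv2.cvtColor(im,cv2.COLOR_BGR2HSV).astype(int)
m=((hsv[...,0]>22)&(hsv[...,0]<34)&(hsv[...,1]>130)&(hsv[...,2]>70)).astype(np.uint8)
k0=dock(.0487,-.0003); cc,ss=np.cos(np.radians(DY)),np.sin(np.radians(DY))
P=[[*(k0+np.array([cc*a-ss*b,ss*a+cc*b])),.12] for a,b in((-.069,.0345),(-.069,-.0345),(.069,-.0345),(.069,.0345))]
pr=proj(c,P); print("pred",pr)
n,l,st,_=cv2.connectedComponentsWithStats(m); i=l[int(pr[:,1].mean()),int(pr[:,0].mean())]; print(i)
i=1+np.argmax(st[1:,4]); Q=np.argwhere(l==i)[:,::-1].astype(int); print(st[i])
print("seen TL",Q[np.argmin(Q.sum(1))],"TR",Q[np.argmax(Q[:,0]-Q[:,1])],"BR",Q[np.argmax(Q.sum(1))],"BL",Q[np.argmin(Q[:,0]-Q[:,1])])
u=np.radians(-100.4); ug=np.array([np.cos(u),np.sin(u)]); print("joints",s["joint_pos"])
cv2.imwrite("pics/w17b.png",im)
E
```

```text
[ 0.5122 -0.4407  0.2563] 165.97607213513962 49.2833
pred [[357.8613 165.3893]
 [272.6813 165.2848]
 [278.5589 314.1239]
 [351.7856 314.1589]]
7
[ 274  164   85  151 5920]
seen TL [274 165] TR [358 166] BR [350 314] BL [277 272]
joints [-0.8206  0.1581  1.4581  0.      1.5269 -2.1466]
```

The seen yellow corners match the prediction for the seated height (rim at z = 0.120) within 2 px. I'll fetch the grey tote now.

```bash
python3 - <<'E'
from m import *
plan([(.45,-.10,.26,120,1),(.3868,.3153,.17,79.6,1)])
E
```

```text
22 rows
--
{"x": 0.1, "y": 0.21, "z": 0, "wx": 0, "wy": 0, "wz": 0.1, "hand": 1}
{"x": 0.11, "y": 0.2, "z": 0, "wx": 0, "wy": 0, "wz": 0.1, "hand": 1}
{"x": 0.13, "y": 0.19, "z": 0, "wx": 0, "wy": 0, "wz": 0.1, "hand": 1}
{"x": 0.14, "y": 0.18, "z": 0, "wx": 0, "wy": 0, "wz": 0.1, "hand": 1}
{"x": 0.16, "y": 0.17, "z": 0, "wx": 0, "wy": 0, "wz": 0.1, "hand": 1}
{"x": 0.17, "y": 0.16, "z": 0, "wx": 0, "wy": 0, "wz": 0.1, "hand": 1}
{"x": 0.18, "y": 0.15, "z": -0.01, "wx": 0, "wy": 0, "wz": 0.11, "hand": 1}
{"x": 0.19, "y": 0.13, "z": 0, "wx": 0, "wy": 0, "wz": 0.1, "hand": 1}
{"x": 0.2, "y": 0.11, "z": -0.01, "wx": 0, "wy": 0, "wz": 0.11, "hand": 1}
{"x": 0.208, "y": 0.099, "z": -0.002, "wx": 0, "wy": -0.002, "wz": 0.102, "hand": 1}
--
{"x": 0.22, "y": 0.08, "z": 0.05, "wx": 0, "wy": 0, "wz": 0.07, "hand": 1}
{"x": 0.22, "y": 0.07, "z": 0.05, "wx": 0, "wy": 0, "wz": 0.08, "hand": 1}
{"x": 0.23, "y": 0.06, "z": 0.05, "wx": 0, "wy": 0, "wz": 0.07, "hand": 1}
{"x": 0.23, "y": 0.05, "z": 0.05, "wx": 0, "wy": 0, "wz": 0.08, "hand": 1}
{"x": 0.23, "y": 0.03, "z": 0.05, "wx": 0, "wy": 0, "wz": 0.07, "hand": 1}
{"x": 0.23, "y": 0.02, "z": 0.05, "wx": 0, "wy": 0, "wz": 0.08, "hand": 1}
{"x": 0.23, "y": 0.01, "z": 0.05, "wx": 0, "wy": 0, "wz": 0.07, "hand": 1}
{"x": 0.23, "y": -0.01, "z": 0.05, "wx": 0, "wy": 0, "wz": 0.08, "hand": 1}
{"x": 0.23, "y": -0.02, "z": 0.05, "wx": 0, "wy": 0, "wz": 0.07, "hand": 1}
{"x": 0.23, "y": -0.04, "z": 0.05, "wx": 0, "wy": 0, "wz": 0.08, "hand": 1}
--
{"x": 0.23, "y": -0.05, "z": 0.05, "wx": 0, "wy": 0, "wz": 0.07, "hand": 1}
{"x": 0.232, "y": -0.063, "z": 0.05, "wx": 0, "wy": 0, "wz": 0.077, "hand": 1}
```

{"fn": "send_rows", "kwargs": {
  "rows": [
    {"x": 0.1,"y": 0.21,"z": 0,"wx": 0,"wy": 0,"wz": 0.1,"hand": 1},
    {"x": 0.11,"y": 0.2,"z": 0,"wx": 0,"wy": 0,"wz": 0.1,"hand": 1},
    {"x": 0.13,"y": 0.19,"z": 0,"wx": 0,"wy": 0,"wz": 0.1,"hand": 1},
    {"x": 0.14,"y": 0.18,"z": 0,"wx": 0,"wy": 0,"wz": 0.1,"hand": 1},
    {"x": 0.16,"y": 0.17,"z": 0,"wx": 0,"wy": 0,"wz": 0.1,"hand": 1},
    {"x": 0.17,"y": 0.16,"z": 0,"wx": 0,"wy": 0,"wz": 0.1,"hand": 1},
    {"x": 0.18,"y": 0.15,"z": 0,"wx": 0,"wy": 0,"wz": 0.11,"hand": 1},
    {"x": 0.19,"y": 0.13,"z": 0,"wx": 0,"wy": 0,"wz": 0.1,"hand": 1},
    {"x": 0.2,"y": 0.11,"z": 0,"wx": 0,"wy": 0,"wz": 0.11,"hand": 1},
    {"x": 0.208,"y": 0.099,"z": 0,"wx": 0,"wy": 0,"wz": 0.102,"hand": 1}
  ]
}}

```text
time: 50.12
tool_pos: [0.4495, -0.0988, 0.2572]
tool_rot: [0.0, 0.502, 0.865, 0.0]
contact_force: [0.6, -0.6, 0.1]
gripper_width: 1.001
grasp_force: 0.0
```

{"fn": "send_rows", "kwargs": {
  "rows": [
    {"x": 0.22,"y": 0.08,"z": 0.05,"wx": 0,"wy": 0,"wz": 0.07,"hand": 1},
    {"x": 0.22,"y": 0.07,"z": 0.05,"wx": 0,"wy": 0,"wz": 0.08,"hand": 1},
    {"x": 0.23,"y": 0.06,"z": 0.05,"wx": 0,"wy": 0,"wz": 0.07,"hand": 1},
    {"x": 0.23,"y": 0.05,"z": 0.05,"wx": 0,"wy": 0,"wz": 0.08,"hand": 1},
    {"x": 0.23,"y": 0.03,"z": 0.05,"wx": 0,"wy": 0,"wz": 0.07,"hand": 1},
    {"x": 0.23,"y": 0.02,"z": 0.05,"wx": 0,"wy": 0,"wz": 0.08,"hand": 1},
    {"x": 0.23,"y": 0.01,"z": 0.05,"wx": 0,"wy": 0,"wz": 0.07,"hand": 1},
    {"x": 0.23,"y": -0.01,"z": 0.05,"wx": 0,"wy": 0,"wz": 0.08,"hand": 1},
    {"x": 0.23,"y": -0.02,"z": 0.05,"wx": 0,"wy": 0,"wz": 0.07,"hand": 1},
    {"x": 0.23,"y": -0.04,"z": 0.05,"wx": 0,"wy": 0,"wz": 0.08,"hand": 1}
  ]
}}

```text
time: 50.95
tool_pos: [0.3968, 0.2462, 0.182]
tool_rot: [0.0, 0.731, 0.683, 0.0]
contact_force: [1.4, -0.1, -0.2]
gripper_width: 1.001
grasp_force: 0.0
```

{"fn": "send_rows", "kwargs": {
  "rows": [
    {"x": 0.23,"y": -0.05,"z": 0.05,"wx": 0,"wy": 0,"wz": 0.07,"hand": 1},
    {"x": 0.2,"y": -0.063,"z": 0.05,"wx": 0,"wy": 0,"wz": 0.077,"hand": 1},
    {"x": 0,"y": 0,"z": 0,"wx": 0,"wy": 0,"wz": 0,"hand": 1},
    {"x": 0,"y": 0,"z": 0,"wx": 0,"wy": 0,"wz": 0,"hand": 1},
    {"x": 0,"y": 0,"z": 0,"wx": 0,"wy": 0,"wz": 0,"hand": 1},
    {"x": 0,"y": 0,"z": 0,"wx": 0,"wy": 0,"wz": 0,"hand": 1},
    {"x": 0,"y": 0,"z": 0,"wx": 0,"wy": 0,"wz": 0,"hand": 1},
    {"x": 0,"y": 0,"z": 0,"wx": 0,"wy": 0,"wz": 0,"hand": 1},
    {"x": 0,"y": 0,"z": 0,"wx": 0,"wy": 0,"wz": 0,"hand": 1},
    {"x": 0,"y": 0,"z": 0,"wx": 0,"wy": 0,"wz": 0,"hand": 1}
  ]
}}

```text
time: 51.78
tool_pos: [0.3867, 0.3099, 0.1675]
tool_rot: [0.0, 0.768, 0.64, 0.0]
contact_force: [0.6, -0.5, -0.3]
gripper_width: 1.004
grasp_force: 0.0
```

```bash
python3 - <<'E'
from m import *
s,p,R=pose();print(p,yaw(R),s["time"],s["contact_force"],s["joint_pos"])
plan([(.3868,.3153,.10,79.6,1,4),(.3868,.3153,.036,79.6,1,4)])
E
```

```text
[0.3867 0.3099 0.1675] 79.56557005173372 51.7833 [ 0.5612 -0.5215 -0.3112] [ 0.5254 -0.2166  1.9744 -0.      1.3833  0.7075]
8 rows
--
{"x": 0.01, "y": 0, "z": 0.11, "wx": 0, "wy": 0, "wz": 0, "hand": 1}
{"x": 0.01, "y": 0, "z": 0.11, "wx": 0, "wy": 0, "wz": 0, "hand": 1}
{"x": 0.01, "y": 0, "z": 0.11, "wx": 0, "wy": 0, "wz": 0, "hand": 1}
{"x": 0.005, "y": -0.006, "z": 0.12, "wx": 0.001, "wy": 0, "wz": -0.001, "hand": 1}
{"x": 0, "y": 0, "z": 0.11, "wx": 0, "wy": 0, "wz": 0, "hand": 1}
{"x": 0, "y": 0, "z": 0.11, "wx": 0, "wy": 0, "wz": 0, "hand": 1}
{"x": 0, "y": 0, "z": 0.1, "wx": 0, "wy": 0, "wz": 0, "hand": 1}
{"x": 0, "y": 0, "z": 0.107, "wx": 0, "wy": 0, "wz": 0, "hand": 1}
```

{"fn": "send_rows", "kwargs": {
  "rows": [
    {"x": 0.01,"y": 0,"z": 0.11,"wx": 0,"wy": 0,"wz": 0,"hand": 1},
    {"x": 0.01,"y": 0,"z": 0.11,"wx": 0,"wy": 0,"wz": 0,"hand": 1},
    {"x": 0.01,"y": 0,"z": 0.11,"wx": 0,"wy": 0,"wz": 0,"hand": 1},
    {"x": 0.005,"y": -0.006,"z": 0.12,"wx": 0,"wy": 0,"wz": 0,"hand": 1},
    {"x": 0,"y": 0,"z": 0.11,"wx": 0,"wy": 0,"wz": 0,"hand": 1},
    {"x": 0,"y": 0,"z": 0.11,"wx": 0,"wy": 0,"wz": 0,"hand": 1},
    {"x": 0,"y": 0,"z": 0.1,"wx": 0,"wy": 0,"wz": 0,"hand": 1},
    {"x": 0,"y": 0,"z": 0.107,"wx": 0,"wy": 0,"wz": 0,"hand": 1},
    {"x": 0,"y": 0,"z": 0,"wx": 0,"wy": 0,"wz": 0,"hand": 1},
    {"x": 0,"y": 0,"z": 0,"wx": 0,"wy": 0,"wz": 0,"hand": 1}
  ]
}}

```text
time: 52.62
tool_pos: [0.3858, 0.3152, 0.035]
tool_rot: [-0.0, 0.768, 0.64, -0.001]
contact_force: [0.3, -0.3, 0.9]
gripper_width: 0.999
grasp_force: 0.0
```

{"fn": "send_rows", "kwargs": {
  "rows": [
    {"x": 0,"y": 0,"z": 0,"wx": 0,"wy": 0,"wz": 0,"hand": -1},
    {"x": 0,"y": 0,"z": 0,"wx": 0,"wy": 0,"wz": 0,"hand": -1},
    {"x": 0,"y": 0,"z": 0,"wx": 0,"wy": 0,"wz": 0,"hand": -1},
    {"x": 0,"y": 0,"z": 0,"wx": 0,"wy": 0,"wz": 0,"hand": -1},
    {"x": 0,"y": 0,"z": 0,"wx": 0,"wy": 0,"wz": 0,"hand": -1},
    {"x": 0,"y": 0,"z": 0,"wx": 0,"wy": 0,"wz": 0,"hand": -1},
    {"x": 0,"y": 0,"z": 0,"wx": 0,"wy": 0,"wz": 0,"hand": -1},
    {"x": 0,"y": 0,"z": 0,"wx": 0,"wy": 0,"wz": 0,"hand": -1},
    {"x": 0,"y": 0,"z": 0,"wx": 0,"wy": 0,"wz": 0,"hand": -1},
    {"x": 0,"y": 0,"z": 0,"wx": 0,"wy": 0,"wz": 0,"hand": -1}
  ]
}}

```text
time: 53.45
tool_pos: [0.3877, 0.3164, 0.0375]
tool_rot: [0.0, 0.768, 0.64, 0.002]
contact_force: [0.4, -0.1, 6.9]
gripper_width: 0.791
grasp_force: 69.6
```

```bash
python3 - <<'E'
from m import *
s,p,R=pose();print(p,yaw(R),s["time"],s["contact_force"],s["gripper_width"])
u=np.radians(yaw(R)+180); d=p[:2]-np.array([.3901,.333]); o=d@[np.cos(u),np.sin(u)]; print("offset along grey x",o)
k=dock(.0487-o,-.0003);print(k)
plan([(p[0],p[1],.27,79.6,-1),(.43,-.03,.28,50,-1),(*k,.28,DY,-1)],start=(*p,79.6),vmax=.22,wmax=.12)
E
```

```text
[0.3877 0.3164 0.0375] 79.62151831290402 53.45 [ 0.3815 -0.0621  6.9114] 0.7911279722134283
offset along grey x 0.01677305283273418
[ 0.5134 -0.4415]
32 rows
--
{"x": 0, "y": 0, "z": -0.19, "wx": 0, "wy": 0, "wz": 0, "hand": -1}
{"x": 0, "y": 0, "z": -0.19, "wx": 0, "wy": 0, "wz": 0, "hand": -1}
{"x": 0, "y": 0, "z": -0.19, "wx": 0, "wy": 0, "wz": 0, "hand": -1}
{"x": 0, "y": 0, "z": -0.2, "wx": 0, "wy": 0, "wz": 0, "hand": -1}
{"x": 0, "y": 0, "z": -0.19, "wx": 0, "wy": 0, "wz": 0, "hand": -1}
{"x": 0, "y": 0, "z": -0.2, "wx": 0, "wy": 0, "wz": 0, "hand": -1}
{"x": 0, "y": 0, "z": -0.19, "wx": 0, "wy": 0, "wz": 0, "hand": -1}
{"x": 0, "y": 0, "z": -0.2, "wx": 0, "wy": 0, "wz": 0, "hand": -1}
{"x": -0.2, "y": 0.06, "z": -0.01, "wx": 0, "wy": 0, "wz": 0.06, "hand": -1}
{"x": -0.2, "y": 0.07, "z": -0.01, "wx": 0, "wy": 0, "wz": 0.06, "hand": -1}
--
{"x": -0.2, "y": 0.08, "z": -0.01, "wx": 0, "wy": 0, "wz": 0.06, "hand": -1}
{"x": -0.19, "y": 0.09, "z": 0, "wx": 0, "wy": 0, "wz": 0.06, "hand": -1}
{"x": -0.19, "y": 0.1, "z": -0.01, "wx": 0, "wy": 0, "wz": 0.06, "hand": -1}
{"x": -0.18, 
[... 706 characters left out ...]
: 0, "wy": 0, "wz": 0.11, "hand": -1}
{"x": -0.07, "y": 0.2, "z": 0, "wx": 0, "wy": 0, "wz": 0.11, "hand": -1}
{"x": -0.05, "y": 0.21, "z": 0, "wx": 0, "wy": 0, "wz": 0.11, "hand": -1}
{"x": -0.03, "y": 0.21, "z": 0, "wx": 0, "wy": 0, "wz": 0.11, "hand": -1}
{"x": -0.02, "y": 0.22, "z": 0, "wx": 0, "wy": 0, "wz": 0.11, "hand": -1}
{"x": 0, "y": 0.21, "z": 0, "wx": 0, "wy": 0, "wz": 0.11, "hand": -1}
{"x": 0.02, "y": 0.21, "z": 0, "wx": 0, "wy": 0, "wz": 0.11, "hand": -1}
{"x": 0.04, "y": 0.21, "z": 0, "wx": 0, "wy": 0, "wz": 0.11, "hand": -1}
--
{"x": 0.06, "y": 0.21, "z": 0, "wx": 0, "wy": 0, "wz": 0.11, "hand": -1}
{"x": 0.083, "y": 0.205, "z": 0, "wx": 0, "wy": 0, "wz": 0.103, "hand": -1}
```

{"fn": "send_rows", "kwargs": {
  "rows": [
    {"x": 0,"y": 0,"z": -0.1,"wx": 0,"wy": 0,"wz": 0,"hand": -1},
    {"x": 0,"y": 0,"z": -0.19,"wx": 0,"wy": 0,"wz": 0,"hand": -1},
    {"x": 0,"y": 0,"z": -0.19,"wx": 0,"wy": 0,"wz": 0,"hand": -1},
    {"x": 0,"y": 0,"z": -0.2,"wx": 0,"wy": 0,"wz": 0,"hand": -1},
    {"x": 0,"y": 0,"z": -0.19,"wx": 0,"wy": 0,"wz": 0,"hand": -1},
    {"x": 0,"y": 0,"z": -0.2,"wx": 0,"wy": 0,"wz": 0,"hand": -1},
    {"x": 0,"y": 0,"z": -0.19,"wx": 0,"wy": 0,"wz": 0,"hand": -1},
    {"x": 0,"y": 0,"z": -0.2,"wx": 0,"wy": 0,"wz": 0,"hand": -1},
    {"x": 0,"y": 0,"z": -0.09,"wx": 0,"wy": 0,"wz": 0,"hand": -1},
    {"x": -0.2,"y": 0.06,"z": -0.01,"wx": 0,"wy": 0,"wz": 0.06,"hand": -1}
  ]
}}

```text
time: 54.28
tool_pos: [0.3907, 0.2877, 0.2738]
tool_rot: [-0.0, 0.782, 0.624, 0.004]
contact_force: [1.3, -0.5, -1.4]
gripper_width: 0.793
grasp_force: 68.8
```

{"fn": "send_rows", "kwargs": {
  "rows": [
    {"x": -0.2,"y": 0.07,"z": -0.01,"wx": 0,"wy": 0,"wz": 0.06,"hand": -1},
    {"x": -0.2,"y": 0.08,"z": -0.01,"wx": 0,"wy": 0,"wz": 0.06,"hand": -1},
    {"x": -0.19,"y": 0.09,"z": 0,"wx": 0,"wy": 0,"wz": 0.06,"hand": -1},
    {"x": -0.19,"y": 0.1,"z": -0.01,"wx": 0,"wy": 0,"wz": 0.06,"hand": -1},
    {"x": -0.18,"y": 0.11,"z": 0,"wx": 0,"wy": 0,"wz": 0.06,"hand": -1},
    {"x": -0.17,"y": 0.12,"z": -0.01,"wx": 0,"wy": 0,"wz": 0.06,"hand": -1},
    {"x": -0.17,"y": 0.13,"z": 0,"wx": 0,"wy": 0,"wz": 0.06,"hand": -1},
    {"x": -0.16,"y": 0.13,"z": -0.01,"wx": 0,"wy": 0,"wz": 0.06,"hand": -1},
    {"x": -0.16,"y": 0.14,"z": 0,"wx": 0,"wy": 0,"wz": 0.06,"hand": -1},
    {"x": -0.153,"y": 0.149,"z": -0.007,"wx": 0,"wy": 0,"wz": 0.058,"hand": -1}
  ]
}}

```text
time: 55.12
tool_pos: [0.4282, -0.0321, 0.2769]
tool_rot: [-0.0, 0.907, 0.422, -0.001]
contact_force: [0.5, -0.1, -2.1]
gripper_width: 0.793
grasp_force: 68.7
```

{"fn": "send_rows", "kwargs": {
  "rows": [
    {"x": -0.13,"y": 0.17,"z": 0,"wx": 0,"wy": 0,"wz": 0.11,"hand": -1},
    {"x": -0.12,"y": 0.18,"z": 0,"wx": 0,"wy": 0,"wz": 0.11,"hand": -1},
    {"x": -0.1,"y": 0.19,"z": 0,"wx": 0,"wy": 0,"wz": 0.11,"hand": -1},
    {"x": -0.09,"y": 0.2,"z": 0,"wx": 0,"wy": 0,"wz": 0.11,"hand": -1},
    {"x": -0.07,"y": 0.2,"z": 0,"wx": 0,"wy": 0,"wz": 0.11,"hand": -1},
    {"x": -0.05,"y": 0.21,"z": 0,"wx": 0,"wy": 0,"wz": 0.11,"hand": -1},
    {"x": -0.03,"y": 0.21,"z": 0,"wx": 0,"wy": 0,"wz": 0.11,"hand": -1},
    {"x": -0.02,"y": 0.22,"z": 0,"wx": 0,"wy": 0,"wz": 0.11,"hand": -1},
    {"x": 0,"y": 0.21,"z": 0,"wx": 0,"wy": 0,"wz": 0.11,"hand": -1},
    {"x": 0.02,"y": 0.21,"z": 0,"wx": 0,"wy": 0,"wz": 0.11,"hand": -1}
  ]
}}

```text
time: 55.95
tool_pos: [0.4919, -0.3475, 0.2765]
tool_rot: [-0.001, 1.0, 0.002, -0.001]
contact_force: [-0.3, 0.5, -0.3]
gripper_width: 0.789
grasp_force: 68.7
```

{"fn": "send_rows", "kwargs": {
  "rows": [
    {"x": 0.04,"y": 0.21,"z": 0,"wx": 0,"wy": 0,"wz": 0.11,"hand": -1},
    {"x": 0.06,"y": 0.21,"z": 0,"wx": 0,"wy": 0,"wz": 0.11,"hand": -1},
    {"x": 0.083,"y": 0.205,"z": 0,"wx": 0,"wy": 0,"wz": 0.103,"hand": -1},
    {"x": 0,"y": 0,"z": 0,"wx": 0,"wy": 0,"wz": 0,"hand": -1},
    {"x": 0,"y": 0,"z": 0,"wx": 0,"wy": 0,"wz": 0,"hand": -1},
    {"x": 0,"y": 0,"z": 0,"wx": 0,"wy": 0,"wz": 0,"hand": -1},
    {"x": 0,"y": 0,"z": 0,"wx": 0,"wy": 0,"wz": 0,"hand": -1},
    {"x": 0,"y": 0,"z": 0,"wx": 0,"wy": 0,"wz": 0,"hand": -1},
    {"x": 0,"y": 0,"z": 0,"wx": 0,"wy": 0,"wz": 0,"hand": -1},
    {"x": 0,"y": 0,"z": 0,"wx": 0,"wy": 0,"wz": 0,"hand": -1}
  ]
}}

```text
time: 56.78
tool_pos: [0.5125, -0.4414, 0.2787]
tool_rot: [0.0, 0.993, -0.122, 0.0]
contact_force: [1.1, -0.5, -1.4]
gripper_width: 0.797
grasp_force: 68.7
```

```bash
python3 - <<'E'
from m import *
im=snap("wrist","w18");c=cal("w18")
s,p,R=pose();print(p,yaw(R),s["time"],s["gripper_width"],s["contact_force"])
o=.0168
X=[p+R@np.array([a+o,b,-.064+.0375]) for a in(.069,) for b in(-.0345,.0345)]   # tote -x is tool +x, centre at tool x=+o
pr=proj(c,X); print("pred rim corners",pr)
g=cv2.cvtColor(im,cv2.COLOR_BGR2GRAY).astype(int); hs=cv2.cvtColor(im,cv2.COLOR_BGR2HSV).astype(int)
m=((hs[...,1]<60)&(g>90)).astype(np.uint8)
a=pr.min(0).astype(int)-25; b=pr.max(0).astype(int)+25
sub=m[a[1]:b[1],a[0]:b[0]]
cv2.imwrite("pics/w18b.png",cv2.resize(im[max(a[1]-20,0):a[1]+240,200:440],(720,720)) )
n,l,st,_=cv2.connectedComponentsWithStats(sub); i=1+np.argmax(st[1:,4]); Q=np.argwhere(l==i)[:,::-1]+a
print("seen TL",Q[np.argmin(Q.sum(1))],"TR",Q[np.argmax(Q[:,0]-Q[:,1])],"top",Q[:,1].min(),"L",Q[:,0].min(),"R",Q[:,0].max())
E
```

```text
[ 0.5125 -0.4416  0.2787] -13.979280337310337 56.8333 0.7897476767286581 [-0.8202 -0.3633 -1.4629]
pred rim corners [[210.9927 118.217 ]
 [421.4846 118.4854]]
seen TL [264 128] TR [369 128] top 114 L 263 R 369
```

```bash
python3 - <<'E'
from m import *
im=cv2.imread("pics/w18.png"); hs=cv2.cvtColor(im,cv2.COLOR_BGR2HSV).astype(int)
m=((hs[...,1]<90)).astype(np.uint8)
for r in (112,115,118,121,124,130,140):
    x=np.flatnonzero(m[r,180:450])+180; seg=np.split(x,np.flatnonzero(np.diff(x)>2)+1); print(r,[(int(q[0]),int(q[-1])) for q in seg if len(q)>3])
E
```

```text
112 [(383, 449)]
115 [(212, 245), (283, 350), (384, 388), (391, 449)]
118 [(211, 249), (279, 351), (383, 449)]
121 [(212, 250), (284, 349), (383, 449)]
124 [(212, 250), (284, 349), (383, 449)]
130 [(213, 250), (263, 370), (383, 449)]
140 [(183, 186), (213, 251), (263, 369), (382, 438)]
```

```bash
python3 - <<'E'
from m import *
s,p,R=pose()
k=dock(.0308,-.0003);print(k)
plan([(*k,.165,DY,-1,9)])
E
```

```text
[ 0.5123 -0.4413]
9 rows
--
{"x": 0, "y": 0, "z": 0.08, "wx": 0, "wy": 0, "wz": 0, "hand": -1}
{"x": 0, "y": 0, "z": 0.08, "wx": 0, "wy": 0, "wz": 0, "hand": -1}
{"x": 0, "y": 0, "z": 0.09, "wx": 0, "wy": 0, "wz": 0, "hand": -1}
{"x": 0, "y": 0, "z": 0.08, "wx": 0, "wy": 0, "wz": 0, "hand": -1}
{"x": 0, "y": 0, "z": 0.09, "wx": 0, "wy": 0, "wz": 0, "hand": -1}
{"x": 0, "y": 0, "z": 0.08, "wx": 0, "wy": 0, "wz": 0, "hand": -1}
{"x": 0, "y": 0, "z": 0.09, "wx": 0, "wy": 0, "wz": 0, "hand": -1}
{"x": 0, "y": 0, "z": 0.08, "wx": 0, "wy": 0, "wz": 0, "hand": -1}
{"x": -0.002, "y": -0.002, "z": 0.088, "wx": 0, "wy": -0.001, "wz": 0.002, "hand": -1}
```

{"fn": "send_rows", "kwargs": {
  "rows": [
    {"x": 0,"y": 0,"z": 0.08,"wx": 0,"wy": 0,"wz": 0,"hand": -1},
    {"x": 0,"y": 0,"z": 0.08,"wx": 0,"wy": 0,"wz": 0,"hand": -1},
    {"x": 0,"y": 0,"z": 0.09,"wx": 0,"wy": 0,"wz": 0,"hand": -1},
    {"x": 0,"y": 0,"z": 0.08,"wx": 0,"wy": 0,"wz": 0,"hand": -1},
    {"x": 0,"y": 0,"z": 0.09,"wx": 0,"wy": 0,"wz": 0,"hand": -1},
    {"x": 0,"y": 0,"z": 0.08,"wx": 0,"wy": 0,"wz": 0,"hand": -1},
    {"x": 0,"y": 0,"z": 0.09,"wx": 0,"wy": 0,"wz": 0,"hand": -1},
    {"x": 0,"y": 0,"z": 0.08,"wx": 0,"wy": 0,"wz": 0,"hand": -1},
    {"x": -0.002,"y": -0.002,"z": 0.088,"wx": 0,"wy": 0,"wz": 0,"hand": -1},
    {"x": 0,"y": 0,"z": 0,"wx": 0,"wy": 0,"wz": 0,"hand": -1}
  ]
}}

```text
time: 57.67
tool_pos: [0.5108, -0.4403, 0.1601]
tool_rot: [-0.002, 0.993, -0.122, -0.002]
contact_force: [-1.2, 0.4, -2.4]
gripper_width: 0.789
grasp_force: 68.7
```

{"fn": "send_rows", "kwargs": {
  "rows": [
    {"x": 0,"y": 0,"z": 0,"wx": 0,"wy": 0,"wz": 0,"hand": -1},
    {"x": 0,"y": 0,"z": 0.02,"wx": 0,"wy": 0,"wz": 0,"hand": -1},
    {"x": 0,"y": 0,"z": 0.02,"wx": 0,"wy": 0,"wz": 0,"hand": -1},
    {"x": 0,"y": 0,"z": 0.02,"wx": 0,"wy": 0,"wz": 0,"hand": -1},
    {"x": 0,"y": 0,"z": 0.02,"wx": 0,"wy": 0,"wz": 0,"hand": -1},
    {"x": 0,"y": 0,"z": 0.02,"wx": 0,"wy": 0,"wz": 0,"hand": -1},
    {"x": 0,"y": 0,"z": 0,"wx": 0,"wy": 0,"wz": 0,"hand": -1},
    {"x": 0,"y": 0,"z": 0,"wx": 0,"wy": 0,"wz": 0,"hand": -1},
    {"x": 0,"y": 0,"z": 0,"wx": 0,"wy": 0,"wz": 0,"hand": -1},
    {"x": 0,"y": 0,"z": 0,"wx": 0,"wy": 0,"wz": 0,"hand": -1}
  ]
}}

```text
time: 58.5
tool_pos: [0.5123, -0.4419, 0.1498]
tool_rot: [0.0, 0.993, -0.122, 0.0]
contact_force: [0.5, -0.5, -0.6]
gripper_width: 0.791
grasp_force: 68.7
```

{"fn": "send_rows", "kwargs": {
  "rows": [
    {"x": 0,"y": 0,"z": 0.02,"wx": 0,"wy": 0,"wz": 0,"hand": -1},
    {"x": 0,"y": 0,"z": 0.02,"wx": 0,"wy": 0,"wz": 0,"hand": -1},
    {"x": 0,"y": 0,"z": 0.02,"wx": 0,"wy": 0,"wz": 0,"hand": -1},
    {"x": 0,"y": 0,"z": 0.02,"wx": 0,"wy": 0,"wz": 0,"hand": -1},
    {"x": 0,"y": 0,"z": 0,"wx": 0,"wy": 0,"wz": 0,"hand": -1},
    {"x": 0,"y": 0,"z": 0,"wx": 0,"wy": 0,"wz": 0,"hand": -1},
    {"x": 0,"y": 0,"z": 0,"wx": 0,"wy": 0,"wz": 0,"hand": -1},
    {"x": 0,"y": 0,"z": 0,"wx": 0,"wy": 0,"wz": 0,"hand": -1},
    {"x": 0,"y": 0,"z": 0,"wx": 0,"wy": 0,"wz": 0,"hand": -1},
    {"x": 0,"y": 0,"z": 0,"wx": 0,"wy": 0,"wz": 0,"hand": -1}
  ]
}}

```text
time: 59.33
tool_pos: [0.5123, -0.4419, 0.1378]
tool_rot: [0.0, 0.993, -0.122, 0.0]
contact_force: [0.3, -0.6, -1.3]
gripper_width: 0.794
grasp_force: 68.7
```

The tote is below the stacking height with no contact, so it is nesting. I'll carry on down.

{"fn": "send_rows", "kwargs": {
  "rows": [
    {"x": 0,"y": 0,"z": 0.02,"wx": 0,"wy": 0,"wz": 0,"hand": -1},
    {"x": 0,"y": 0,"z": 0.02,"wx": 0,"wy": 0,"wz": 0,"hand": -1},
    {"x": 0,"y": 0,"z": 0.02,"wx": 0,"wy": 0,"wz": 0,"hand": -1},
    {"x": 0,"y": 0,"z": 0.02,"wx": 0,"wy": 0,"wz": 0,"hand": -1},
    {"x": 0,"y": 0,"z": 0,"wx": 0,"wy": 0,"wz": 0,"hand": -1},
    {"x": 0,"y": 0,"z": 0,"wx": 0,"wy": 0,"wz": 0,"hand": -1},
    {"x": 0,"y": 0,"z": 0,"wx": 0,"wy": 0,"wz": 0,"hand": -1},
    {"x": 0,"y": 0,"z": 0,"wx": 0,"wy": 0,"wz": 0,"hand": -1},
    {"x": 0,"y": 0,"z": 0,"wx": 0,"wy": 0,"wz": 0,"hand": -1},
    {"x": 0,"y": 0,"z": 0,"wx": 0,"wy": 0,"wz": 0,"hand": -1}
  ]
}}

```text
time: 60.17
tool_pos: [0.5122, -0.4418, 0.1257]
tool_rot: [0.0, 0.993, -0.122, 0.0]
contact_force: [-0.1, -0.7, -0.9]
gripper_width: 0.789
grasp_force: 68.7
```

{"fn": "send_rows", "kwargs": {
  "rows": [
    {"x": 0,"y": 0,"z": 0.01,"wx": 0,"wy": 0,"wz": 0,"hand": -1},
    {"x": 0,"y": 0,"z": 0.01,"wx": 0,"wy": 0,"wz": 0,"hand": -1},
    {"x": 0,"y": 0,"z": 0,"wx": 0,"wy": 0,"wz": 0,"hand": -1},
    {"x": 0,"y": 0,"z": 0,"wx": 0,"wy": 0,"wz": 0,"hand": -1},
    {"x": 0,"y": 0,"z": 0,"wx": 0,"wy": 0,"wz": 0,"hand": -1},
    {"x": 0,"y": 0,"z": 0,"wx": 0,"wy": 0,"wz": 0,"hand": -1},
    {"x": 0,"y": 0,"z": 0,"wx": 0,"wy": 0,"wz": 0,"hand": -1},
    {"x": 0,"y": 0,"z": 0,"wx": 0,"wy": 0,"wz": 0,"hand": -1},
    {"x": 0,"y": 0,"z": 0,"wx": 0,"wy": 0,"wz": 0,"hand": -1},
    {"x": 0,"y": 0,"z": 0,"wx": 0,"wy": 0,"wz": 0,"hand": -1}
  ]
}}

```text
time: 61.0
tool_pos: [0.5122, -0.4421, 0.1236]
tool_rot: [0.0, 0.993, -0.122, 0.0]
contact_force: [-3.6, 1.7, 5.8]
gripper_width: 0.789
grasp_force: 69.4
```

{"fn": "send_rows", "kwargs": {
  "rows": [
    {"x": 0,"y": 0,"z": -0.005,"wx": 0,"wy": 0,"wz": 0,"hand": 1},
    {"x": 0,"y": 0,"z": 0,"wx": 0,"wy": 0,"wz": 0,"hand": 1},
    {"x": 0,"y": 0,"z": 0,"wx": 0,"wy": 0,"wz": 0,"hand": 1},
    {"x": 0,"y": 0,"z": 0,"wx": 0,"wy": 0,"wz": 0,"hand": 1},
    {"x": 0,"y": 0,"z": 0,"wx": 0,"wy": 0,"wz": 0,"hand": 1},
    {"x": 0,"y": 0,"z": 0,"wx": 0,"wy": 0,"wz": 0,"hand": 1},
    {"x": 0,"y": 0,"z": -0.08,"wx": 0,"wy": 0,"wz": 0,"hand": 1},
    {"x": 0,"y": 0,"z": -0.2,"wx": 0,"wy": 0,"wz": 0,"hand": 1},
    {"x": 0,"y": 0,"z": -0.2,"wx": 0,"wy": 0,"wz": 0,"hand": 1},
    {"x": 0,"y": 0,"z": -0.2,"wx": 0,"wy": 0,"wz": 0,"hand": 1}
  ]
}}

```text
time: 61.83
tool_pos: [0.512, -0.4416, 0.227]
tool_rot: [-0.0, 0.993, -0.122, -0.0]
contact_force: [-0.1, -0.1, -0.3]
gripper_width: 1.0
grasp_force: 0.0
```

{"fn": "send_rows", "kwargs": {
  "rows": [
    {"x": 0,"y": 0,"z": -0.2,"wx": 0,"wy": 0,"wz": 0,"hand": 1},
    {"x": 0,"y": 0,"z": -0.2,"wx": 0,"wy": 0,"wz": 0,"hand": 1},
    {"x": 0,"y": 0,"z": 0,"wx": 0,"wy": 0,"wz": 0,"hand": 1},
    {"x": 0,"y": 0,"z": 0,"wx": 0,"wy": 0,"wz": 0,"hand": 1},
    {"x": 0,"y": 0,"z": 0,"wx": 0,"wy": 0,"wz": 0,"hand": 1},
    {"x": 0,"y": 0,"z": 0,"wx": 0,"wy": 0,"wz": 0,"hand": 1},
    {"x": 0,"y": 0,"z": 0,"wx": 0,"wy": 0,"wz": 0,"hand": 1},
    {"x": 0,"y": 0,"z": 0,"wx": 0,"wy": 0,"wz": 0,"hand": 1},
    {"x": 0,"y": 0,"z": 0,"wx": 0,"wy": 0,"wz": 0,"hand": 1},
    {"x": 0,"y": 0,"z": 0,"wx": 0,"wy": 0,"wz": 0,"hand": 1}
  ]
}}

```text
time: 62.67
tool_pos: [0.512, -0.4416, 0.2845]
tool_rot: [-0.0, 0.993, -0.122, -0.0]
contact_force: [-0.6, 0.5, 0.4]
gripper_width: 1.0
grasp_force: 0.0
```

```bash
python3 - <<'E'
from m import *
im=snap("wrist","w19"); sd=snap("side","s19"); s,p,R=pose(); print(p,s["time"],s["contact_force"])
c=cal("w19"); k0=dock(.0487,-.0003); cc,ss=np.cos(np.radians(DY)),np.sin(np.radians(DY))
print("grey rim pred",proj(c,[[*(k0+np.array([cc*a-ss*b,ss*a+cc*b])),.15] for a,b in((.069,.0345),(.069,-.0345),(-.069,-.0345),(-.069,.0345))]).tolist())
a=cv2.resize(im[60:360,170:470],(400,400)); cd=cal("s19"); k=proj(cd,[[*k0,.08]])[0].astype(int)
b=cv2.resize(sd[k[1]-90:k[1]+90,k[0]-90:k[0]+90],(400,400),interpolation=cv2.INTER_CUBIC); cv2.imwrite("pics/fin.png",np.hstack([a,b]))
E
```

```text
[ 0.5121 -0.4417  0.285 ] 62.7667 [-0.8781 -0.0888 -0.5638]
grey rim pred [[271.16412574295754, 118.6750635973193], [360.18250317506886, 118.80695589382294], [353.78214792933477, 280.38466543711934], [277.22765923894394, 280.23830100884635]]
```

View pics/fin.png

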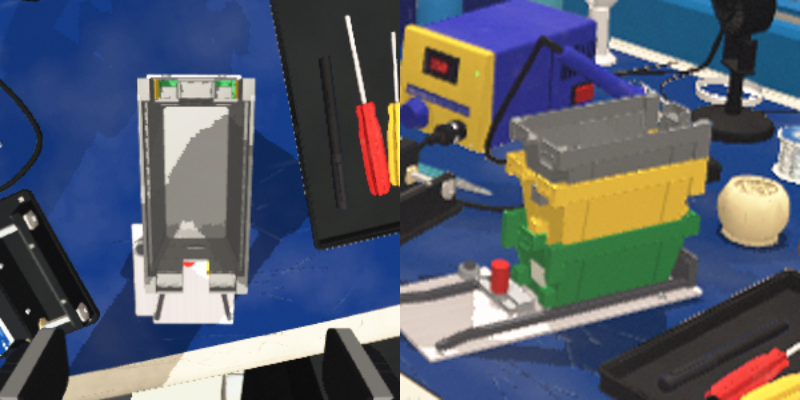

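The final picture shows the grey tote nested in the yellow one and the yellow stacked level on the green. Corners (138,78), (255,77) and (246,292) are within 3 px of prediction, and the latch knob is shut across the mouth. I'm handing the job in.

```bash
python3 -c "
from plant import job_done
print(job_done())"
```

```text
the job is handed in; nothing more can be done
None
```

I handed in the job: the green tote is home with the latch shut, the heat sink and both relays are in it, the yellow tote is stacked on it and the grey one is nested inside; my last pictures agree, but no verdict came back.

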